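# Change the grain cells, set the blue filter and start the reader

### The job

Start the next reading on the grain reader: wind the carriage out with the handwheel, lay the cell left in it (dark red grain) flat in the blue tray, lay every cell that stands on edge on the bench flat on the carriage, each centred over its own light aperture (either face up, any place), and turn the filter wheel until the blue sector is centred in the little window. Then wind the carriage in until it touches its end stop and, last of all, press the green start key fully down. Leave the bottles, jar, vial, dish and spatula as they are.

Things in the scene. Friction and masses are not known exactly. Their poses are not given: they have to be found in the camera images.
- reader: fixed grain reader; origin under it on the bench, x away from the robot, y to the left. Grey base x -140 to 140, y -285 to 215 mm, 30 high. From right to left: gear box with handwheel (axis at x 0, y -235), carriage running along y, white reading head (x -125 to 125, y 35 to 215, top at 140 mm; carriage tunnel under it, ceiling at 75 mm). Red-faced end stop beside the tunnel mouth
- carriage (a joint): slide of the sample carriage, m: 0 fully out (row of places at reader y -85 mm), grows as it runs along the reader's +y into the head, 0.150 when the lug on its side touches the red-faced end stop at the tunnel mouth. Moved only by the handwheel, 60 mm a turn (9.55 mm per rad). It starts parked in, at or near the end stop; cells can be laid on it below about 0.02
- handwheel_axis (a point): point on the vertical axis of the handwheel, 100 mm above the bench. The wheel is a 90 mm disc, its top 74 mm above the bench. Clockwise seen from above winds the carriage in, counter-clockwise out; 15.7 rad from end to end; it stays where it is left and needs 2 to 3 N at the handle
- crank_grip (a point): middle of the handwheel's handle, where to grip it, 100 mm above the bench: an upright red rod 16 mm across, from 76 to 121 mm above the bench, 34 mm off the wheel's axis. It spins freely on its own pin, so it can stay gripped while it goes round in a level circle
- place0 (a point): nearest the robot of the three places on the carriage, 66 mm apart along the reader's x: a dark 53 mm disc with a pale 20 mm light aperture; the point is the aperture's centre on the deck, 48 mm above the bench. The flat deck has a rim 3.5 mm high and 4 thick; inside it reaches 105 mm either way along x from the middle place and, from the row, 62 mm towards the handwheel and 48 towards the head
- place1 (a point): the middle place
- place2 (a point): the place farthest from the robot
- filter_wheel (a joint): angle of the filter wheel, rad, grows counter-clockwise seen from above, turns endlessly either way; 0 (or any whole turn) has the blue sector centred in the window. Six coloured sectors of 60 degrees, counter-clockwise: blue, orange, green, red, white, purple. Stays where it is left
- window (a point): centre of the small white-framed window (16 by 22 mm) in the square dark cover on top of the reading head, 154 mm above the bench, 40 mm from the filter wheel's axis towards the handwheel; one sector of the wheel shows through it
- blue_sector (a point): middle of the wheel's blue sector, 40 mm from the wheel's axis, taken at the height of the window (hidden under the cover until it comes round to the window)
- knob_grip (a point): on the vertical axis of the filter wheel, where to grip its knob, 180 mm above the bench: an upright black bar 52 mm long, 14 mm thick, from 161 to 187 mm above the bench (cover top at 154). The bar lies along the point's y axis; its white-tipped end (-y) points at the blue sector. Turns with the wheel
- start_key (a joint): travel of the green start key, m: 0 up, 0.006 fully down (about 5 N), springs back
- start_key_top (a point): centre of the top of the round green start key, 26 mm across, on top of the reading head, about 158 mm above the bench; press straight down
- cell0: sealed grain cell: octagonal dark metal frame, a round window of grain on each face (faces alike), 50 mm across flats, 16 mm thick, about 80 g. Starts standing on a 21 mm flat of its rim; topples at 18 degrees of tilt. Origin at its centre: 25 mm up when on edge, 8 mm above what it lies on when flat. x axis through the two faces: level on edge, vertical when flat. May be absent
- cell1: another such cell, same sizes and axes as cell0. May be absent
- cell2: another such cell, same sizes and axes as cell0. May be absent
- read_cell: the cell left in from the last run, full of dark red grain, same sizes as cell0; starts lying flat over the middle place of the parked carriage, under the head. Origin at its centre, 8 mm above what it lies on; its z axis is the axis through its two faces
- tray: shallow blue tray for cells already read, 120 by 140 mm (x by y), walls 4 mm thick, 13 mm high over the bench, floor 4 mm thick; fixed; origin at the centre of its underside
- bottle_blue: a glass bottle with a blue screw cap, 66 mm across, 135 mm tall, not part of the job; origin at the centre of its underside
- bottle_orange: an amber bottle with an orange cap, 66 mm across, 140 mm tall, not part of the job; origin at the centre of its underside
- jar_grain: a small yellow jar with a white lid, 52 mm across, 75 mm tall, not part of the job; origin at the centre of its underside
- vial: a small glass vial with a blue cap, 24 mm across, 45 mm tall, standing between the reader and the robot, not part of the job; origin at the centre of its underside
- dish: a closed clear dish of medium, 60 mm across, 12 mm tall, not part of the job; origin at the centre of its underside
- spatula: a spatula, 160 mm long, lying flat, not part of the job; origin at the centre of its underside

How it is judged:
By the outcome, as a careful person would: the job done as asked, in the order asked, and still so for the second after the job is handed in, with the robot touching nothing.
Of cell0, cell1, cell2 only 2 to 3 are there at a start; the rules pass over those that are not, and their reading is None.
At some moment in a run one of cell0, cell1, cell2, read_cell may be knocked a few centimetres aside while the robot is not near it.
Once in a run the grip may slacken for a moment while it holds something.
It also fails if it takes over 210 s, if anything falls off the work surface, if the arm or the gripper's body presses on something with over 40 N, if the wrist force passes 120 N, or if a joint passes its speed limit or range.

### The arm

A 6-joint arm with a two-finger parallel gripper is mounted at the origin on the work surface. World frame = base frame: x ahead of the robot, y to its left, z up, the work surface at z = 0. Lengths are in mm, angles in rad, forces in N, time in s.
With the tool pointing down it reaches from about 425 to 925 mm from the base axis. Payload 12.5 kg.
Tool frame: the origin (TCP) lies at the very end of the fingers, on their centre line; the grasp point (between the pads) lies 19 mm behind it (arm.pinch_z is the distance from the TCP to the grasp point, in mm); x points along the fingers, z is the direction in which the jaws open and shut, and the axes are right-handed (so a half turn about x gives the same grasp; the last joint's range is limited). The gripper opens to 85 mm and grips with 20 to 120 N. Pads are 22 mm wide; open, the fingers measure 114 mm over their backs; the gripper's body (76 mm by 85 mm) begins 54 mm behind the grasp point. The pads swing forward as they close: fully open they stand 13 mm farther back than shut.
Start: joints at [1.057, 0.491, 1.559, -0, 1.092, -0.106], TCP at [247.854, 573.771, 231.327] pointing down, gripper open.
Joint ranges: [-3.1, 3.1], [-0.84, 2.19], [0.05, 2.79], [-1.13, 4.28], [0.06, 2.93], [-2.69, 2.69]. Speed limits (rad/s): [2.22, 2.22, 2.79, 3.14, 3.14, 3.14].

### API

Orientations are given as a unit quaternion [w, x, y, z].
In Python, from cell import arm gives the robot as it stands.
- The arm moves only by the tool jog_arm, never from a script. Its argument "series" is a list of rows, each a list of 6 numbers: the shift along the tool's x, y, z in m, then the turn, a rotation vector about the tool's x, y, z in degrees. A call has 1 to 20 rows; each row shifts and turns the commanded pose from where the row before left it, along the tool's axes as they then stand; what a row does not reach is not made up. A row lasts 1/8 s, in which the tool goes at most 62.5 mm and 10.7 degrees, less where a joint would pass 70% of its speed; a pose out of reach is approached as far as the arm can. A call with a gripper value outside its range is refused whole. "grip" is the finger opening in m, from 0 to 0.0854, set as the call begins (left out, the last holds). The fingers move at their own pace and stop on an object; "grip_force" is the grip in N (left out, the last holds). Time passes only in rows, so rows that do not move let the fingers close. It gives the time, the measured TCP pose, the force and the opening at its end, in the units of the state.
- arm.state(): the state, without advancing time (a new reading comes with each control period).
- arm.capture(name): name is "side" or "top"; returns the picture (384x512x3 uint8, red, green, blue); there is no depth.
- arm.calibration(name): a dict with "camera_matrix" (3x3 intrinsics, pixels), "D" ([k1, k2, p1, p2, k3] as OpenCV has them; the pictures are not rectified), "rvec" (rotation vector, rad) and "tvec" (3), from world to camera coordinates, as OpenCV has them. Camera axes: x right, y down, z forward; pixel columns grow to the right and rows downward; lengths in mm; the calibration is good to about 2 mm. A picture is of the moment at which its call begins. calibration takes no time and is no camera call.
- arm.job_done(): hands the job in, once; it reports no verdict.
Trained networks look in the newest picture that a camera, given by its name, has taken for a name from the list of things; names that differ only in an ending like _2 or _b are one class to them, and where a whole thing is asked for, a point or a joint stands for the part that bears it (a point fixed in the world has none). Each returns a list of dicts, best first, with "confidence" (0 to 1); they miss things now and then, are a little off and sometimes report something else, mostly with a low value. They report only what shows in the picture. A call takes as long as a camera call.
- arm.find_in(name, camera): "point" ([column, row] in pixels, amid what is visible of it).
- arm.place_of(name, camera): "point" ([column, row] in pixels: a listed point, or the origin of a listed thing).
The state is a dict: "time_s": time; "joints": joint angles; "qvel": joint speeds; "tau": joint torques, N m; "tcp_pos": TCP position; "eef_rot": TCP orientation; "contact_force": force on the tool from outside, world axes, zero at the start; "moment": the same for the moment, N m; "grip_width": opening from 0.0 (shut) to 1.0 (fully open).
Only numpy, scipy, OpenCV 4.12 (cv2) and the standard library are available. Lean on these libraries where they do the work, as an engineer would, in place of code of your own. Each camera call takes 0.05 s, during which the arm holds its last target.

## Working session

There is one attempt and no reset: what is moved stays moved. The work goes in short steps, Python scripts to look and compute and a tool call to move; the robot and the scene stay as the last step left them, time stands still between calls to the robot, and variables do not carry over. Pictures are saved under pics/ and viewed, and the job is handed in when it is done.

Besides the shell and the picture viewer there is one more tool, called by a JSON object that holds its "api" and its "payload", one argument or row to a line. jog_arm: Moves the arm, as the interface text tells. Its arguments: {"type":"object","properties":{"series":{"type":"array"},"grip":{"type":"number"},"grip_force":{"type":"number"}},"required":["series"]}

```bash
ls -la; mkdir -p pics; python3 - <<'E'
from cell import arm
import cv2
for n in ("side","top"):
    im=arm.capture(n); cv2.imwrite(f"pics/{n}0.png",im[:,:,::-1])
    print(n,arm.calibration(n))
print(arm.state())
E
```

```text
total 12
drwxr-xr-x  3 agent agent 4096 Dec  6 07:03 .
drwxr-xr-x 23 root  root  4096 Dec  6 07:03 ..
drwxr-xr-x  2 agent agent 4096 Dec  6 07:03 pics
side {'camera_matrix': array([[484.86375241,   0.        , 245.49197007],
       [  0.        , 484.86375241, 190.47000274],
       [  0.        ,   0.        ,   1.        ]]), 'D': array([-0.03198144,  0.        ,  0.        ,  0.        ,  0.        ]), 'rvec': array([ 2.45949832, -0.37517662,  0.15250075]), 'tvec': array([-514.82700099,  167.53841088, 1517.07184146])}
top {'camera_matrix': array([[359.2633592 ,   0.        , 259.86983413],
       [  0.        , 359.2633592 , 188.69096897],
       [  0.        ,   0.        ,   1.        ]]), 'D': array([-0.02900496,  0.        ,  0.        ,  0.        ,  0.        ]), 'rvec': array([ 2.04588337, -2.1623    ,  0.2314107 ]), 'tvec': array([  20.85121929,  556.41361107, 1117.68104043])}
{'time_s': 0.1, 'joints': array([ 1.05741107e+00,  4.91525961e-01,  1.55939773e+00, -3.04590189e-05,
        1.09171557e+00, -1.05602603e-01]), 'qvel': array([ 0.00122718, -0.00107623, -0.00221191,  0.00164681,  0.00122129,
       -0.00040819]), 'tau': array([ 2.07274468e-03, -6.19436502e+01, -2.62023318e+01, -4.08964399e-05,
        3.00004336e-03,  1.21602474e-05]), 'tcp_pos': array([247.74425076, 573.57623871, 230.76642818]), 'eef_rot': array([ 0.59055648, -0.38858436,  0.59120555,  0.38822833]), 'contact_force': array([0.59156328, 0.25415813, 0.2433636 ]), 'moment': array([ 0.0257909 ,  0.00442191, -0.07296783]), 'grip_width': 1.0037574449618933}
```

View pics/side0.png

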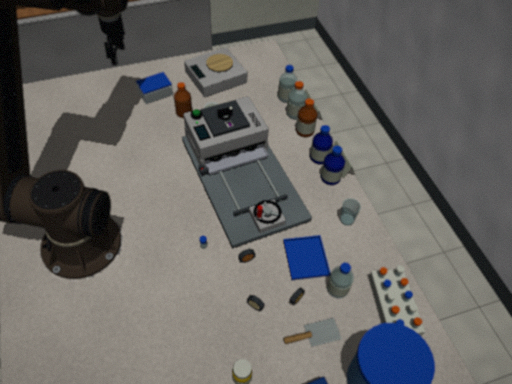

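View pics/top0.png

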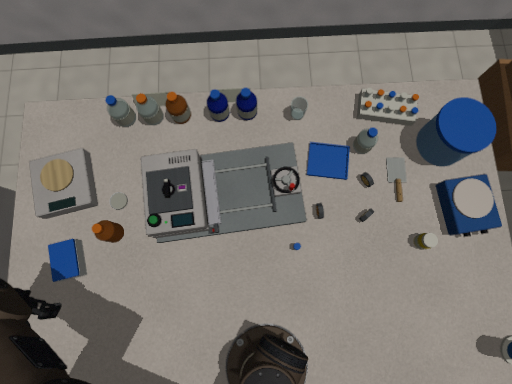

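The side and top views show the robot at the lower left (side) and bottom centre (top). The reader is mid-scene, with its handle red at top (291,186). The tray is at top (328,160), and three cells stand on edge at top (320,210), (367,180) and (366,215).

```bash
cat > h.py <<'E'
from cell import arm
import cv2, numpy as np
from scipy.spatial.transform import Rotation as R
np.set_printoptions(precision=2,suppress=True)
C={n:arm.calibration(n) for n in("side","top")}
def proj(p,n):
    c=C[n]; return cv2.projectPoints(np.array(p,float).reshape(-1,1,3),c["rvec"],c["tvec"],c["camera_matrix"],c["D"])[0].reshape(-1,2)
def onz(px,z,n):
    c=C[n]; u=cv2.undistortPoints(np.array(px,float).reshape(-1,1,2),c["camera_matrix"],c["D"]).reshape(-1,2)
    Rm=cv2.Rodrigues(c["rvec"])[0]; o=-Rm.T@c["tvec"]
    d=np.c_[u,np.ones(len(u))]@Rm
    return o+d*((z-o[2])/d[:,2])[:,None]
def zoom(n,cx,cy,w,h,s,name):
    im=arm.capture(n)[:,:,::-1]; 
    x0=max(0,cx-w//2);y0=max(0,cy-h//2)
    k=cv2.resize(np.ascontiguousarray(im[y0:y0+h,x0:x0+w]),None,fx=s,fy=s,interpolation=cv2.INTER_CUBIC)
    cv2.imwrite(f"pics/{name}.png",k); print(name,"origin",x0,y0,"scale",s)
def tri(a,b):
    from scipy.optimize import least_squares
    f=lambda p: np.r_[proj(p,"side")[0]-a,proj(p,"top")[0]-b]
    r=least_squares(f,np.append(onz([b],40,"top")[0][:2],40)); return r.x,np.abs(r.fun).max()
def st():
    s=arm.state(); q=s["eef_rot"]
    print("t %.2f"%s["time_s"],"tcp",s["tcp_pos"],"F",s["contact_force"],"w %.3f"%s["grip_width"],"j",s["joints"])
    return s
E
python3 - <<'E'
from h import *
s=st(); print(R.from_quat(s["eef_rot"],scalar_first=True).as_matrix())
for n in "cell0 cell1 cell2 tray handwheel_axis crank_grip place0 place1 place2 window knob_grip start_key_top reader vial jar_grain bottle_orange bottle_blue".split():
    o=[]
    for c in("side","top"):
        o.append(arm.place_of(n,c)[:4])
    print(n,[[ (np.round(d["point"],1).tolist(),round(d["confidence"],2)) for d in k] for k in o])
    if o[0] and o[1]: print("   ",*tri(o[0][0]["point"],o[1][0]["point"]))
zoom("top",235,190,200,150,4,"t1"); zoom("top",350,195,160,120,5,"t2"); zoom("side",250,160,200,150,4,"s1"); zoom("side",280,275,160,120,5,"s2")
E
```

```text
t 0.10 tcp [247.74 573.58 230.77] F [0.59 0.25 0.24] w 1.004 j [ 1.06  0.49  1.56 -0.    1.09 -0.11]
[[-0.   -0.92  0.4 ]
 [-0.    0.4   0.92]
 [-1.    0.   -0.  ]]
cell0 [[([252.2, 304.4], 0.62), ([243.3, 252.3], 0.6), ([295.7, 297.8], 0.44)], [([365.6, 182.4], 0.67), ([365.2, 215.7], 0.62), ([319.4, 208.5], 0.59)]]
    [ 495.59 -361.58   25.03] 20.664100787093446
cell1 [[([252.2, 304.4], 0.62), ([243.3, 252.3], 0.6), ([295.7, 297.8], 0.44)], [([365.6, 182.4], 0.67), ([365.2, 215.7], 0.62), ([319.4, 208.5], 0.59)]]
    [ 495.59 -361.58   25.03] 20.664100787093446
cell2 [[([252.2, 304.4], 0.62), ([243.3, 252.3], 0.6), ([295.7, 297.8], 0.44)], [([365.6, 182.4], 0.67), ([365.2, 215.7], 0.62), ([319.4, 208.5], 0.59)]]
    [ 495.59 -361.58   25.03] 20.664100787093446
tray [[([305.1, 260.1], 0.92), ([259.9, 210.2], 0.61)], [([328.2, 160.5], 0.88), ([219.2, 194.7], 0.21)]]
    [ 656.16 -256.9    -6.85] 1.172570418223728
handwheel_axis [[([232.3, 150.8], 0.38)], [([286.0, 178.3], 0.62)]]
    [494.56 -72.3  360.1 ] 7.379553352210422
crank_grip [[], [([199.9, 214.0], 0.73)]]
place0 [[([230.8,
[... 1064 characters left out ...]
0.69)], []]
vial [[([205.4, 245.0], 0.5)], [([297.4, 249.4], 0.52)]]
    [ 363.09 -123.54   10.1 ] 2.191209755595281
jar_grain [[([242.1, 379.2], 0.7)], [([420.9, 238.6], 0.85), ([165.6, 187.9], 0.38)]]
    [ 362.01 -543.68   -6.73] 1.9968397142429808
bottle_orange [[([183.4, 107.8], 0.65), ([236.8, 174.3], 0.55), ([205.6, 243.6], 0.36), ([194.7, 111.9], 0.19)], [([110.9, 232.0], 0.96), ([119.1, 201.8], 0.17)]]
    [445.65 494.78  19.22] 0.129038685976127
bottle_blue [[([337.3, 290.3], 0.87)], [([362.1, 144.6], 0.83), ([395.1, 180.7], 0.26)]]
    [ 707.65 -382.66   -2.91] 1.0351690536229228
t1 origin 135 115 scale 4
t2 origin 270 135 scale 5
s1 origin 150 85 scale 4
s2 origin 200 215 scale 5
```

```bash
ls pics
```

```text
s1.png
s2.png
side0.png
t1.png
t2.png
top0.png
```

View pics/t1.png

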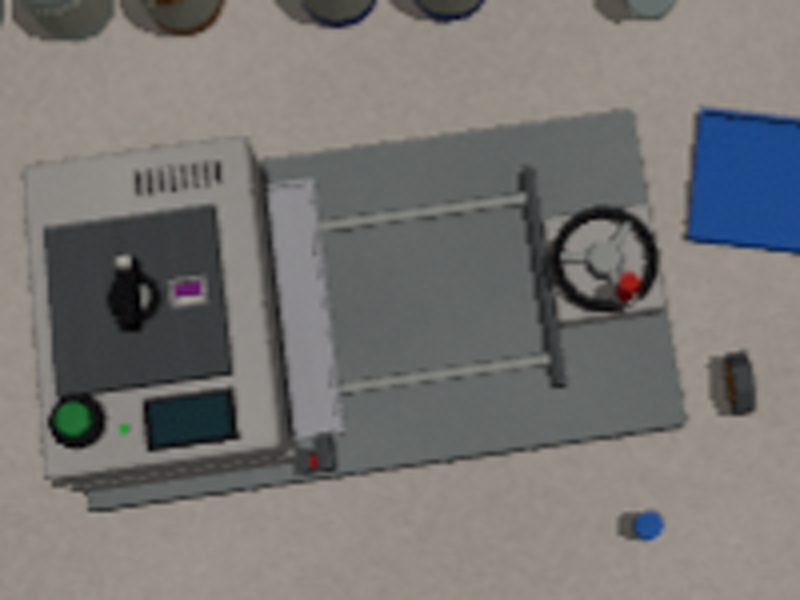

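View pics/t2.png

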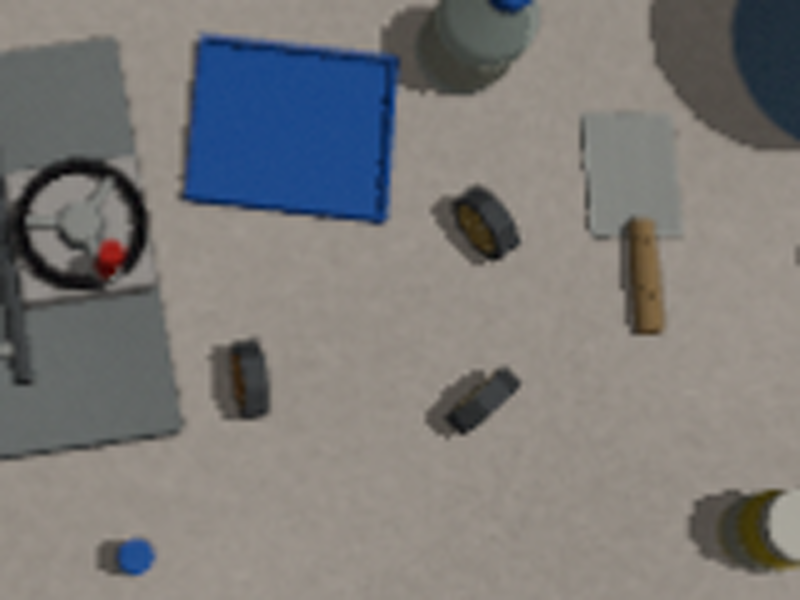

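View pics/s1.png

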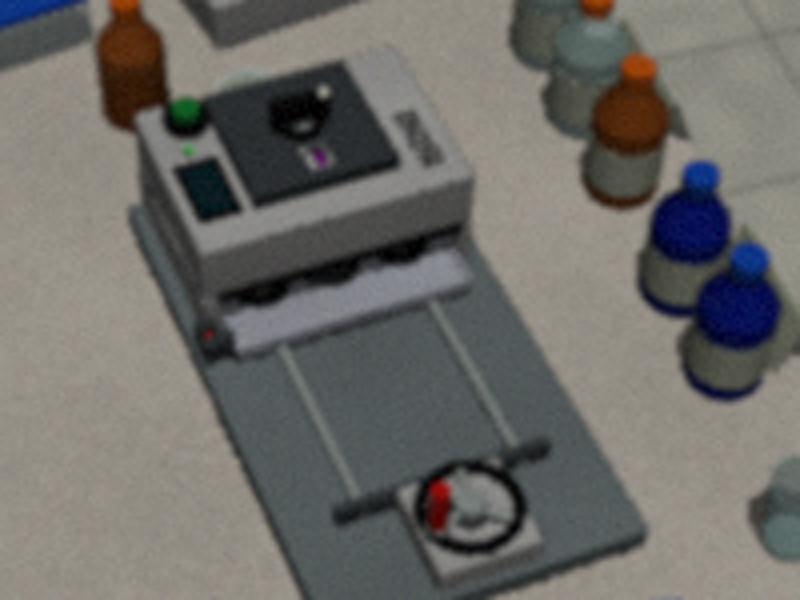

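View pics/s2.png

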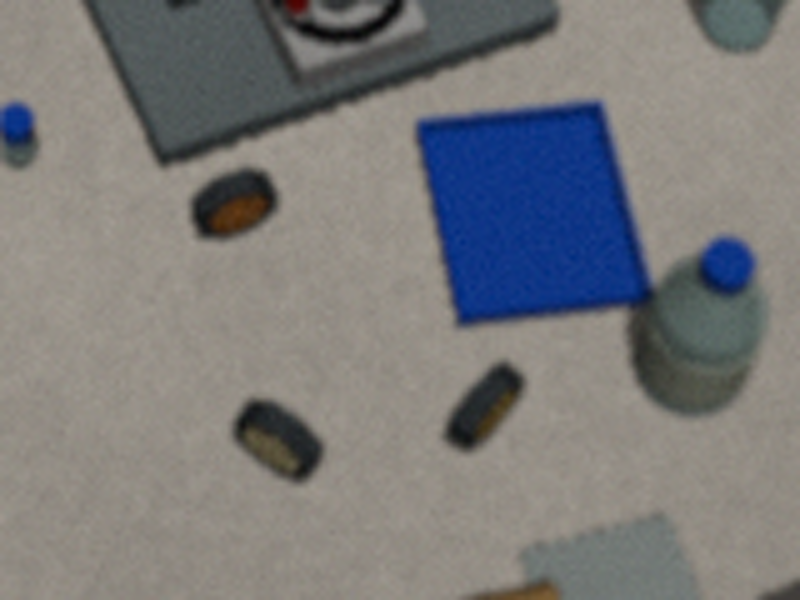

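The zoomed views show the reader yawed a few degrees, with base corners at top (292.5,142.5) and (306,221.3). The handle is red at top (291.5,187), purple shows in the window at top (182,187), and the three cells are all standing. I'll fit the poses next.

```bash
cat > fit.py <<'E'
from h import *
from scipy.optimize import least_squares
P=[((140,-285,30),"top",(292.6,142.4)),((-140,-285,30),"top",(306.1,221.6)),
((140,-285,30),"side",(311.3,218)),((-140,-285,30),"side",(232.6,247.2)),
((125,35,140),"top",(196.8,149.5)),((-125,35,140),"top",(206.8,227)),((125,215,140),"top",(141.2,157)),((-125,215,140),"top",(147,233.8)),
((0,-235,74),"top",(286.3,179.5))]
def W(p,q):
    c,s=np.cos(p[2]),np.sin(p[2]); return np.array([p[0]+c*q[0]-s*q[1],p[1]+s*q[0]+c*q[1],q[2]])
f=lambda p: np.concatenate([proj(W(p,a),n)[0]-b for a,n,b in P])
r=least_squares(f,[580,150,0.1],loss="soft_l1"); p=r.x
if __name__=="__main__":
    print(p,np.degrees(p[2])); print(f(p).reshape(-1,2))
    print("axis",W(p,(0,-235,100)))
    for i in range(3): print("place",i,W(p,(66*(i-1),-85,48)))
    # knob, window,key
    c=lambda n,x,y,o,s:(o[0]+x/s,o[1]+y/s)
    print("win top",onz([(135+188/4,115+290/4)],154,"top"),"side",onz([(150+318/4,85+157/4)],154,"side"))
    print("key top",onz([(135+74/4,115+418/4)],158,"top"),"side",onz([(150+186/4,85+110/4)],158,"side"))
    print("handle top z121", onz([(135+629/4,115+283/4)],121,"top"))
    print("knob white tip", onz([(135+123/4,115+262/4)],187,"top"), onz([(150+323/4,85+92/4)],187,"side"))
    def inv(w):
        c_,s_=np.cos(p[2]),np.sin(p[2]);d=np.array(w)[:2]-p[:2];return np.array([c_*d[0]+s_*d[1],-s_*d[0]+c_*d[1]])
    print(inv(onz([(135+188/4,115+290/4)],154,"top")[0]),inv(onz([(135+74/4,115+418/4)],158,"top")[0]),inv(onz([(135+629/4,115+283/4)],121,"top")[0]),inv(onz([(135+123/4,115+262/4)],187,"top")[0]))
E
python3 fit.py
```

```text
[557.6  133.8    0.09] 5.200181289770727
[[ 1.35 -0.36]
 [ 1.87 -0.12]
 [ 1.37 -0.53]
 [-0.77 -1.31]
 [ 0.46 -0.82]
 [-0.62  0.31]
 [-0.8  -0.2 ]
 [-0.53  2.19]
 [ 0.8   0.21]]
axis [ 578.9  -100.23  100.  ]
place 0 [499.57  43.17  48.  ]
place 1 [565.3   49.15  48.  ]
place 2 [631.03  55.13  48.  ]
win top [[552.96 225.86 154.  ]] side [[552.55 224.45 154.  ]]
key top [[459.39 310.5  158.  ]] side [[459.22 307.9  158.  ]]
handle top z121 [[ 547.13 -110.9   121.  ]]
knob white tip [[568.96 266.63 187.  ]] [[569.41 265.5  187.  ]]
[ 3.72 92.1 ] [-81.79 184.87] [ -32.6  -242.74] [ 23.36 131.26]
```

```bash
cat >> h.py <<'E'
def to(pos,yaw=None,s=None):
    """delta in tool axes (mm) from the measured pose to world pos; and turn about tool x (deg) to bring tool z to yaw deg"""
    s=s or st(); M=R.from_quat(s["eef_rot"],scalar_first=True)
    m=M.as_matrix(); y0=np.degrees(np.arctan2(m[1,2],m[0,2]))
    tilt=np.degrees(np.arccos(-m[2,0]))
    out=None
    if yaw is not None:
        dy=(yaw-y0+180)%360-180
        Mt=np.array([[0,-1,0],[0,0,1],[-1,0,0]],float)
        Mt=R.from_euler('z',yaw-90,degrees=True).as_matrix()@Mt
        rv=R.from_matrix(m.T@Mt).as_rotvec(degrees=True)
        print("yaw now %.2f tilt %.2f rotvec to target"%(y0,tilt),rv); m=Mt
    else: print("yaw %.2f tilt %.2f"%(y0,tilt))
    d=m.T@(np.array(pos)-s["tcp_pos"]); print("shift in",("target" if yaw is not None else "present"),"axes, mm:",d)
    return d
E
python3 -c "
from h import *
to((547,-111,200),95.2)
im=arm.capture('top');"
```

```text
t 2.00 tcp [247.86 573.77 231.32] F [-0.06  0.58 -0.08] w 1.002 j [ 1.06  0.49  1.56  0.    1.09 -0.11]
yaw now 66.63 tilt 0.01 rotvec to target [-28.57   0.01   0.  ]
shift in target axes, mm: [  31.32 -235.84 -709.06]
```

{"api": "jog_arm", "payload": {
  "series": [
    [0,0,0,-9.52,0,0],
    [0,0,0,-9.52,0,0],
    [0,0,0,-9.52,0,0],
    [0,-0.0181,-0.0545,0,0,0],
    [0,-0.0181,-0.0545,0,0,0],
    [0,-0.0181,-0.0545,0,0,0],
    [0,-0.0181,-0.0545,0,0,0],
    [0,-0.0181,-0.0545,0,0,0],
    [0,-0.0181,-0.0545,0,0,0],
    [0,-0.0181,-0.0545,0,0,0],
    [0,-0.0181,-0.0545,0,0,0],
    [0,-0.0181,-0.0545,0,0,0],
    [0,-0.0181,-0.0545,0,0,0],
    [0,-0.0181,-0.0545,0,0,0],
    [0,-0.0181,-0.0545,0,0,0],
    [0.02,-0.0181,-0.0545,0,0,0],
    [0,0,0,0,0,0]
  ],
  "grip": 0.05
}}

```text
time_s: 4.18
tcp_pos: [546.8, -113.6, 209.7]
eef_rot: [0.478, -0.521, 0.478, 0.522]
contact_force: [-0.3, 0.0, -0.7]
grip_width: 0.588
```

```bash
python3 - <<'E'
from h import *
to((547,-111,150),95.2)
zoom("top",285,185,100,75,8,"t3"); zoom("side",265,205,100,75,8,"s3")
for n in("top","side"): print(n,proj(st()["tcp_pos"],n))
E
```

```text
t 4.17 tcp [ 546.81 -113.58  209.66] F [-0.26  0.03 -0.66] w 0.588 j [-0.32  0.42  1.75 -0.    0.97 -1.98]
yaw now 94.97 tilt 0.10 rotvec to target [-0.23  0.03 -0.09]
shift in target axes, mm: [59.66 -0.43  2.55]
t3 origin 235 148 scale 8
s3 origin 215 168 scale 8
t 4.28 tcp [ 546.04 -110.68  210.94] F [ 0.04 -0.8   0.18] w 0.584 j [-0.32  0.42  1.75  0.    0.97 -1.98]
top [[294.74 179.05]]
t 4.28 tcp [ 546.04 -110.68  210.94] F [ 0.04 -0.8   0.18] w 0.584 j [-0.32  0.42  1.75  0.    0.97 -1.98]
side [[260.31 189.22]]
```

View pics/t3.png

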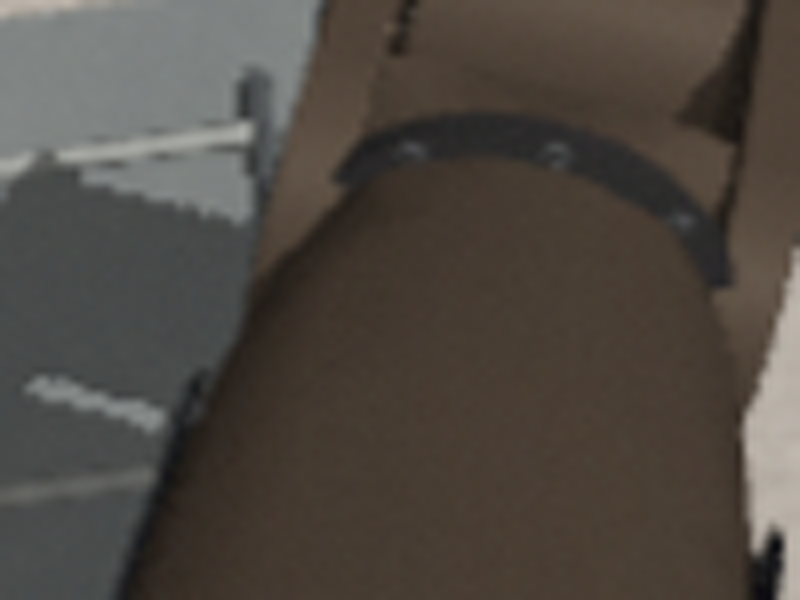

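View pics/s3.png

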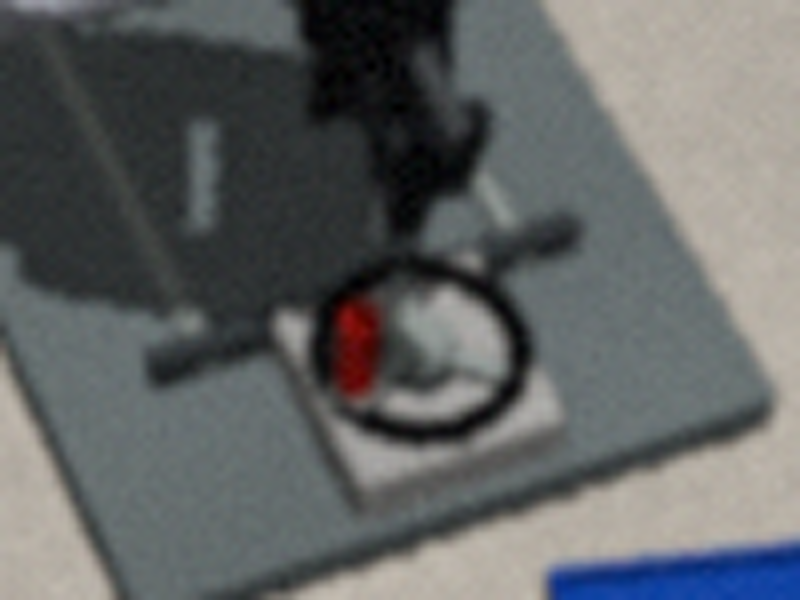

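```bash
python3 - <<'E'
from h import *
for z in (76,100,121): print(z,proj((547,-111,z),"side"))
print("axis from side",onz([(215+422/8,168+347/8)],74,"side"),"from top",onz([(286.3,179.5)],74,"top"),onz([(135+606/4,115+259/4)],74,"top"))
# handle: bottom/top centres in side
print("handle mid by side z100",onz([(215+356/8,168+346/8)],100,"side"))
to((547,-111,83),95.2)
E
```

```text
76 [[258.82 216.02]]
100 [[259.13 211.54]]
121 [[259.4  207.52]]
axis from side [[ 579.89 -101.14   74.  ]] from top [[579.76 -97.68  74.  ]] [[578.89 -98.27  74.  ]]
handle mid by side z100 [[ 548.44 -110.32  100.  ]]
t 4.28 tcp [ 546.04 -110.68  210.94] F [ 0.04 -0.8   0.18] w 0.584 j [-0.32  0.42  1.75  0.    0.97 -1.98]
yaw now 95.13 tilt 0.06 rotvec to target [-0.07  0.04 -0.05]
shift in target axes, mm: [127.94  -0.92  -0.4 ]
```

{"api": "jog_arm", "payload": {
  "series": [
    [0.045,-0.001,0,0,0,0],
    [0.045,0,0,0,0,0],
    [0.02,0,0,0,0,0],
    [0.01,0,0,0,0,0],
    [0.008,0,0,0,0,0],
    [0,0,0,0,0,0]
  ],
  "grip": 0.05
}}

```text
time_s: 5.03
tcp_pos: [547.4, -110.1, 83.6]
eef_rot: [-0.477, 0.522, -0.477, -0.522]
contact_force: [-0.4, 0.2, 0.0]
grip_width: 0.582
```

{"api": "jog_arm", "payload": {
  "series": [
    [0,0,0,0,0,0],
    [0,0,0,0,0,0],
    [0,0,0,0,0,0],
    [0,0,0,0,0,0]
  ],
  "grip": 0.0,
  "grip_force": 40
}}

```text
time_s: 5.52
tcp_pos: [547.6, -110.5, 83.9]
eef_rot: [-0.477, 0.522, -0.477, -0.522]
contact_force: [-1.5, 0.1, 6.9]
grip_width: 0.179
```

```bash
cat > circ.py <<'E'
import numpy as np,sys,json
a0,st,n=map(float,sys.argv[1:4]); r=34
t=np.radians(a0+st*np.arange(int(n)+1)); x=r*np.cos(t);y=r*np.sin(t)
print(json.dumps([[0,round(-a/1000,4),round(b/1000,4),0,0,0] for a,b in zip(np.diff(x),np.diff(y))]))
E
python3 circ.py 194 20 18
```

```text
[[0, -0.0048, -0.0108, 0, 0, 0], [0, -0.0082, -0.0085, 0, 0, 0], [0, -0.0106, -0.0052, 0, 0, 0], [0, -0.0117, -0.0012, 0, 0, 0], [0, -0.0115, 0.0029, 0, 0, 0], [0, -0.0098, 0.0066, 0, 0, 0], [0, -0.0069, 0.0096, 0, 0, 0], [0, -0.0033, 0.0114, 0, 0, 0], [0, 0.0008, 0.0118, 0, 0, 0], [0, 0.0048, 0.0108, 0, 0, 0], [0, 0.0082, 0.0085, 0, 0, 0], [0, 0.0106, 0.0052, 0, 0, 0], [0, 0.0117, 0.0012, 0, 0, 0], [0, 0.0115, -0.0029, 0, 0, 0], [0, 0.0098, -0.0066, 0, 0, 0], [0, 0.0069, -0.0096, 0, 0, 0], [0, 0.0033, -0.0114, 0, 0, 0], [0, -0.0008, -0.0118, 0, 0, 0]]
```

First, a quarter turn to check the forces.

{"api": "jog_arm", "payload": {
  "series": [
    [0,-0.0048,-0.0108,0,0,0],
    [0,-0.0082,-0.0085,0,0,0],
    [0,-0.0106,-0.0052,0,0,0],
    [0,-0.0117,-0.0012,0,0,0]
  ]
}}

```text
time_s: 6.02
tcp_pos: [584.6, -131.3, 83.8]
eef_rot: [0.477, -0.521, 0.477, 0.523]
contact_force: [-4.9, 18.6, 12.5]
grip_width: 0.175
```

{"api": "jog_arm", "payload": {
  "series": [
    [0,-0.0115,0.0029,0,0,0],
    [0,-0.0098,0.0066,0,0,0],
    [0,-0.0069,0.0096,0,0,0],
    [0,-0.0033,0.0114,0,0,0]
  ]
}}

```text
time_s: 6.52
tcp_pos: [613.0, -99.4, 83.9]
eef_rot: [0.476, -0.522, 0.477, 0.522]
contact_force: [-9.0, -2.8, 9.6]
grip_width: 0.175
```

{"api": "jog_arm", "payload": {
  "series": [
    [0,0.0008,0.0118,0,0,0],
    [0,0.0048,0.0108,0,0,0],
    [0,0.0082,0.0085,0,0,0],
    [0,0.0106,0.0052,0,0,0],
    [0,0.0117,0.0012,0,0,0]
  ]
}}

```text
time_s: 7.15
tcp_pos: [574.2, -63.7, 83.9]
eef_rot: [-0.478, 0.522, -0.476, -0.522]
contact_force: [2.4, 7.1, 8.2]
grip_width: 0.177
```

{"api": "jog_arm", "payload": {
  "series": [
    [0,0.0115,-0.0029,0,0,0],
    [0,0.0098,-0.0066,0,0,0],
    [0,0.0069,-0.0096,0,0,0],
    [0,0.0033,-0.0114,0,0,0],
    [0,-0.0008,-0.0118,0,0,0]
  ]
}}

```text
time_s: 7.78
tcp_pos: [547.1, -110.2, 83.9]
eef_rot: [-0.477, 0.522, -0.477, -0.522]
contact_force: [7.8, 5.3, 3.5]
grip_width: 0.174
```

```bash
python3 - <<'E'
from h import *
to((547.5,-110.4,83.5),95.2)
zoom("side",235,160,200,150,4,"s4")
E
```

```text
t 7.78 tcp [ 547.12 -110.23   83.94] F [7.77 5.29 3.46] w 0.174 j [-0.32  0.59  1.86  0.    0.69 -1.98]
yaw now 95.19 tilt 0.05 rotvec to target [-0.01  0.02  0.05]
shift in target axes, mm: [ 0.44 -0.36 -0.21]
s4 origin 135 85 scale 4
```

View pics/s4.png

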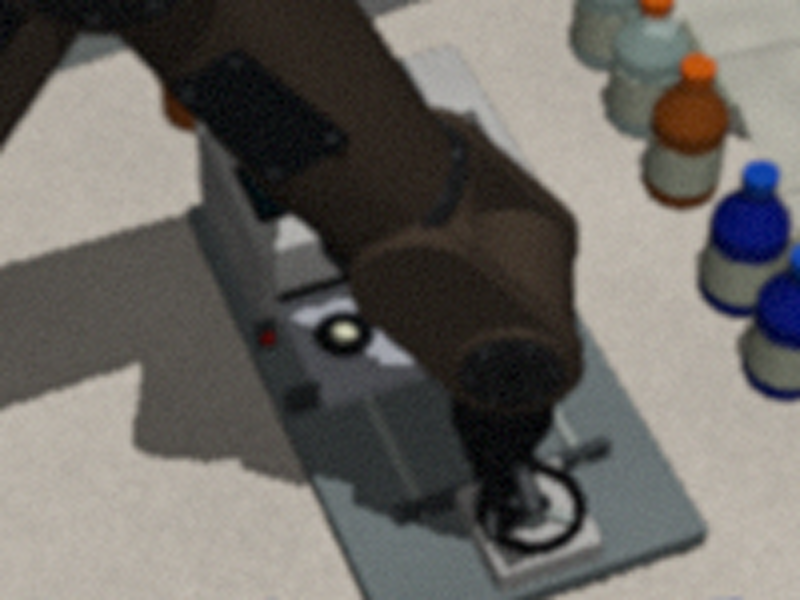

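The wheel has turned once and the carriage is out about 60 mm. Forces were below 20 N, so I'll continue.

{"api": "jog_arm", "payload": {
  "series": [
    [0,-0.0048,-0.0105,0,0,0],
    [0,-0.0082,-0.0083,0,0,0],
    [0,-0.0106,-0.0051,0,0,0],
    [0,-0.0117,-0.0012,0,0,0],
    [0,-0.0115,0.0029,0,0,0],
    [0,-0.0098,0.0066,0,0,0],
    [0,-0.0069,0.0096,0,0,0],
    [0,-0.0033,0.0114,0,0,0],
    [0,0.0008,0.0118,0,0,0],
    [0,0.0048,0.0108,0,0,0],
    [0,0.0082,0.0085,0,0,0],
    [0,0.0106,0.0052,0,0,0],
    [0,0.0117,0.0012,0,0,0],
    [0,0.0115,-0.0029,0,0,0],
    [0,0.0098,-0.0066,0,0,0],
    [0,0.0069,-0.0096,0,0,0],
    [0,0.0033,-0.0114,0,0,0],
    [0,-0.0008,-0.0118,0,0,0]
  ]
}}

```text
time_s: 10.07
tcp_pos: [546.9, -109.5, 83.9]
eef_rot: [0.477, -0.522, 0.477, 0.522]
contact_force: [5.3, 5.5, 6.2]
grip_width: 0.172
```

{"api": "jog_arm", "payload": {
  "series": [
    [0,-0.0048,-0.0108,0,0,0],
    [0,-0.0082,-0.0085,0,0,0],
    [0,-0.0106,-0.0052,0,0,0],
    [0,-0.0117,-0.0012,0,0,0],
    [0,-0.0115,0.0029,0,0,0],
    [0,-0.0098,0.0066,0,0,0]
  ]
}}

```text
time_s: 10.82
tcp_pos: [604.4, -120.1, 83.8]
eef_rot: [0.477, -0.521, 0.477, 0.523]
contact_force: [-8.4, 4.0, 14.1]
grip_width: 0.174
```

```bash
python3 - <<'E'
from h import *
st()
zoom("side",235,160,200,150,4,"s5")
E
```

```text
t 10.82 tcp [ 604.39 -120.07   83.85] F [-8.37  3.99 14.09] w 0.174 j [-0.3   0.65  1.71  0.    0.78 -1.96]
s5 origin 135 85 scale 4
```

View pics/s5.png

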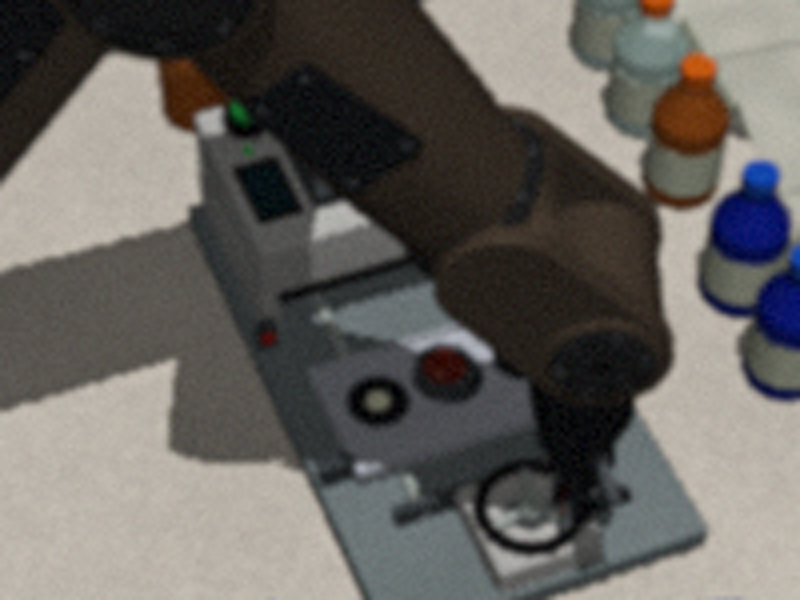

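{"api": "jog_arm", "payload": {
  "series": [
    [0,-0.0069,0.0096,0,0,0],
    [0,-0.0033,0.0114,0,0,0]
  ]
}}

```text
time_s: 11.12
tcp_pos: [613.0, -98.8, 83.9]
eef_rot: [0.477, -0.522, 0.477, 0.522]
contact_force: [-6.9, -2.7, 12.0]
grip_width: 0.177
```

{"api": "jog_arm", "payload": {
  "series": [
    [0,0,0,0,0,0]
  ]
}}

```text
time_s: 11.25
tcp_pos: [612.9, -97.9, 83.9]
eef_rot: [0.477, -0.522, 0.477, 0.523]
contact_force: [-2.8, 2.2, 9.6]
grip_width: 0.175
```

{"api": "jog_arm", "payload": {
  "series": [
    [0,0,0,0,0,0],
    [0,0,0,0,0,0],
    [-0.05,0,0,0,0,0],
    [-0.06,0,0,0,0,0],
    [-0.06,0.02,-0.02,0,0,0],
    [-0.03,0.04,-0.04,0,0,0],
    [0,0.04,-0.045,0,0,0],
    [0,0.04,-0.045,0,0,0],
    [0,0,0,0,0,0]
  ],
  "grip": 0.06
}}

```text
time_s: 12.38
tcp_pos: [487.3, -261.4, 279.0]
eef_rot: [0.478, -0.521, 0.478, 0.521]
contact_force: [-0.0, 0.2, 0.1]
grip_width: 0.704
```

```bash
python3 - <<'E'
from h import *
st()
for n in ("place0","read_cell","cell0"):
  for c in ("top","side"):
    if n=="place0": arm.capture(c)
    d=arm.place_of(n,c); z={"place0":48,"read_cell":56,"cell0":25}[n]
    for k in d[:4]: print(n,c,np.round(k["point"],1),round(k["confidence"],2),onz([k["point"]],z,c)[0])
zoom("top",265,190,160,120,5,"t6")
zoom("side",235,175,160,120,5,"s6")
E
```

```text
t 12.38 tcp [ 487.27 -261.43  279.01] F [-0.    0.21  0.05] w 0.704 j [-0.61  0.34  1.67 -0.    1.13 -2.27]
place0 top [244.  205.6] 0.92 [505.77  45.18  48.  ]
place0 top [241.7 186.4] 0.89 [570.9   49.91  48.  ]
place0 top [238. 170.] 0.65 [628.12  59.88  48.  ]
place0 top [118.6 202.4] 0.43 [539.47 460.31  48.  ]
place0 side [247.3 182.4] 0.89 [561.14  47.72  48.  ]
place0 side [231.1 183. ] 0.59 [508.67  60.97  48.  ]
place0 side [263.7 174.7] 0.56 [624.48  63.41  48.  ]
read_cell top [238.9 190.2] 0.51 [556.72  59.32  56.  ]
read_cell top [119.6 201.5] 0.27 [540.66 453.88  56.  ]
read_cell side [240.1 173.5] 0.33 [547.58  85.26  56.  ]
cell0 top [320.6 206.1] 0.6 [ 493.81 -209.94   25.  ]
cell0 top [419.9 239. ] 0.35 [ 365.77 -527.17   25.  ]
cell0 side [252.4 305.9] 0.74 [ 443.61 -366.74   25.  ]
cell0 side [245.7 254.6] 0.71 [ 476.32 -201.74   25.  ]
cell0 side [295.8 298.5] 0.63 [ 569.75 -382.15   25.  ]
t6 origin 185 130 scale 5
s6 origin 155 115 scale 5
```

View pics/t6.png

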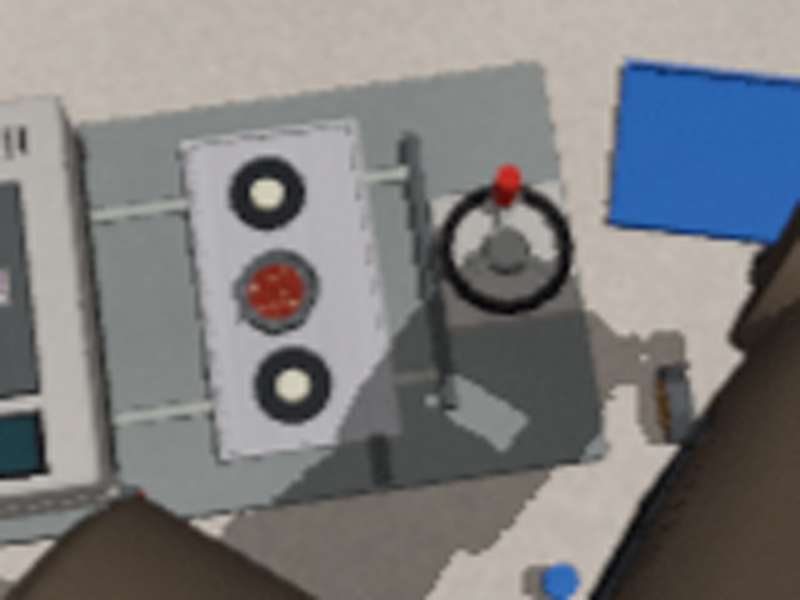

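View pics/s6.png

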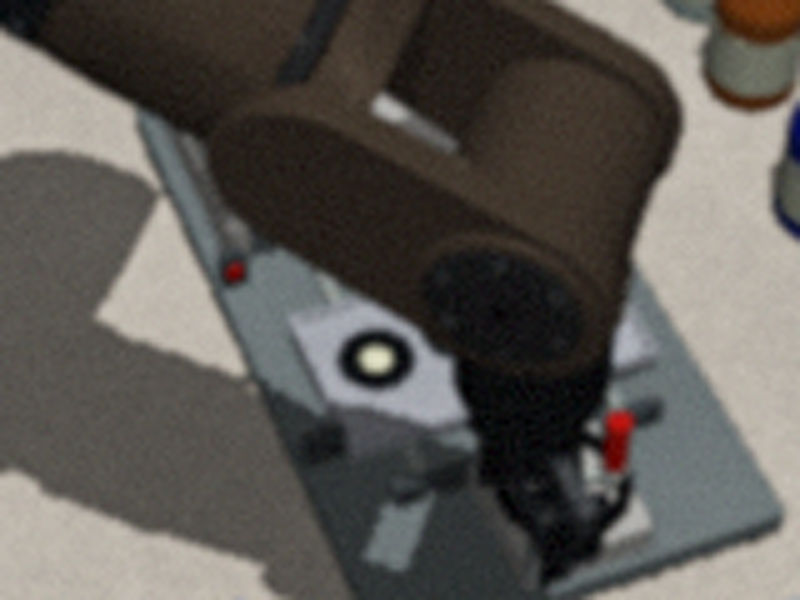

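The top view shows the carriage fully out: place2's aperture at (238.4,168.4), place0's at (243.4,207) and the dark red cell at (240,188.2). The handle is now at (286.5,167).

```bash
python3 - <<'E'
from h import *
im=arm.capture("top").astype(int)
def cen(x,y,f,r=6):
    yy,xx=np.mgrid[y-r:y+r+1,x-r:x+r+1]; w=np.clip(f(im[y-r:y+r+1,x-r:x+r+1]),0,None)
    return (xx*w).sum()/w.sum(),(yy*w).sum()/w.sum()
for x,y in((238,168),(243,207)):
    c=cen(x,y,lambda a:(a.sum(2)-a.sum(2).min()-250),r=4); print("aper",c,onz([c],48,"top"))
c=cen(240,188,lambda a:a[:,:,0]-a[:,:,1]-40); print("cell",c,onz([c],64,"top"))
to((0,0,0),95.2)
E
```

```text
aper (np.float64(237.94786818097188), np.float64(168.06255818283373)) [[634.89  59.77  48.  ]]
aper (np.float64(243.1133369427901), np.float64(206.46814654394512)) [[503.05  48.22  48.  ]]
cell (np.float64(239.81907090464549), np.float64(187.79706601466992)) [[562.83  55.53  64.  ]]
t 12.93 tcp [ 489.7  -258.31  279.02] F [ 0.23 -1.61 -0.13] w 0.701 j [-0.6   0.34  1.67  0.    1.13 -2.27]
yaw now 95.25 tilt 0.01 rotvec to target [ 0.05  0.01 -0.  ]
shift in target axes, mm: [279.02 464.27 301.63]
```

```bash
python3 - <<'E'
from h import *
im=arm.capture("top").astype(int)
a=im[158:178,278:296]; w=np.clip(a[:,:,0]-a[:,:,1]-60,0,None); yy,xx=np.mgrid[158:178,278:296]
c=((xx*w).sum()/w.sum(),(yy*w).sum()/w.sum()); print("handle",c,onz([c],115,"top"), "robot 612.9 -97.9 (pre-release 612.9)")
zoom("top",240,188,28,24,25,"t7")
for k,(x,y) in enumerate([(320,207)]): zoom("top",x,y,40,30,18,"c0")
E
```

```text
handle (np.float64(286.25954198473283), np.float64(165.49965301873698)) [[615.37 -97.41 115.  ]] robot 612.9 -97.9 (pre-release 612.9)
t7 origin 226 176 scale 25
c0 origin 300 192 scale 18
```

View pics/t7.png

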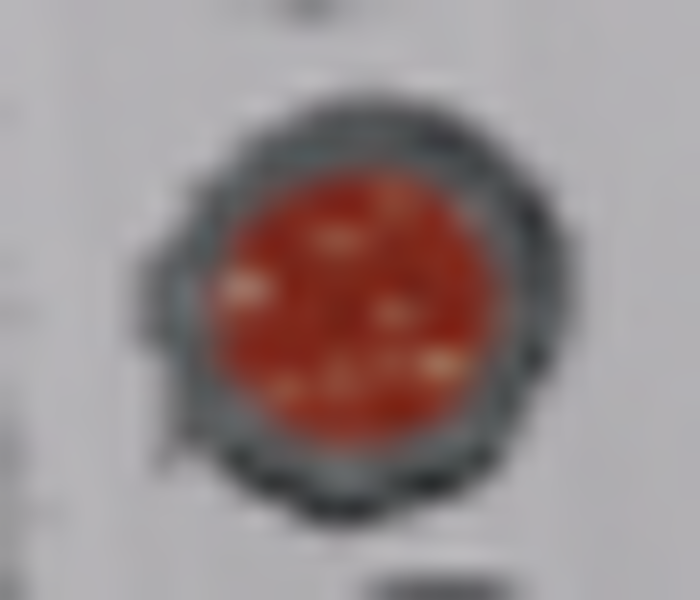

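The handle check puts the camera about (+2, +0.5) mm off the robot frame, so I correct for that. The close-up shows the red cell centred near (239.8,187.8).

```bash
python3 - <<'E'
from h import *
to((561,55,100),95.1)
to((656,-250,100),95.1)
for c in("top","side"):
  d=arm.place_of("tray",c); print(c,d[0]["point"],onz([d[0]["point"]],0,c))
E
```

```text
t 13.07 tcp [ 489.55 -258.6   279.06] F [0.08 0.32 0.41] w 0.701 j [-0.61  0.34  1.67  0.    1.13 -2.27]
yaw now 95.21 tilt 0.01 rotvec to target [0.11 0.01 0.  ]
shift in target axes, mm: [179.06 -99.05 306.01]
t 13.07 tcp [ 489.55 -258.6   279.06] F [0.08 0.32 0.41] w 0.701 j [-0.61  0.34  1.67  0.    1.13 -2.27]
yaw now 95.21 tilt 0.01 rotvec to target [0.11 0.01 0.  ]
shift in target axes, mm: [ 179.06 -166.56   -6.23]
top [330.8, 160.0] [[ 659.76 -265.19    0.  ]]
side [303.3, 257.8] [[ 648.29 -251.43    0.  ]]
```

{"api": "jog_arm", "payload": {
  "series": [
    [0,-0.0165,0.051,0,0,0],
    [0,-0.0165,0.051,0,0,0],
    [0.02,-0.0165,0.051,0,0,0],
    [0.04,-0.0165,0.051,0,0,0],
    [0.05,-0.0165,0.051,0,0,0],
    [0.05,-0.0165,0.051,0,0,0],
    [0.019,0,0,0,0,0],
    [0,0,0,0,0,0]
  ],
  "grip": 0.06
}}

```text
time_s: 14.18
tcp_pos: [555.6, 36.5, 116.3]
eef_rot: [0.476, -0.522, 0.477, 0.523]
contact_force: [-0.2, 0.3, 0.2]
grip_width: 0.702
```

```bash
python3 - <<'E'
from h import *
to((561,55,47),95.1)
zoom("side",245,180,80,60,10,"s8")
E
```

```text
t 14.18 tcp [555.55  36.52 116.28] F [-0.22  0.26  0.17] w 0.702 j [-0.05  0.54  1.84  0.    0.76 -1.72]
yaw now 95.24 tilt 0.15 rotvec to target [ 0.14  0.02 -0.15]
shift in target axes, mm: [69.28 -7.07 17.92]
s8 origin 205 150 scale 10
```

View pics/s8.png

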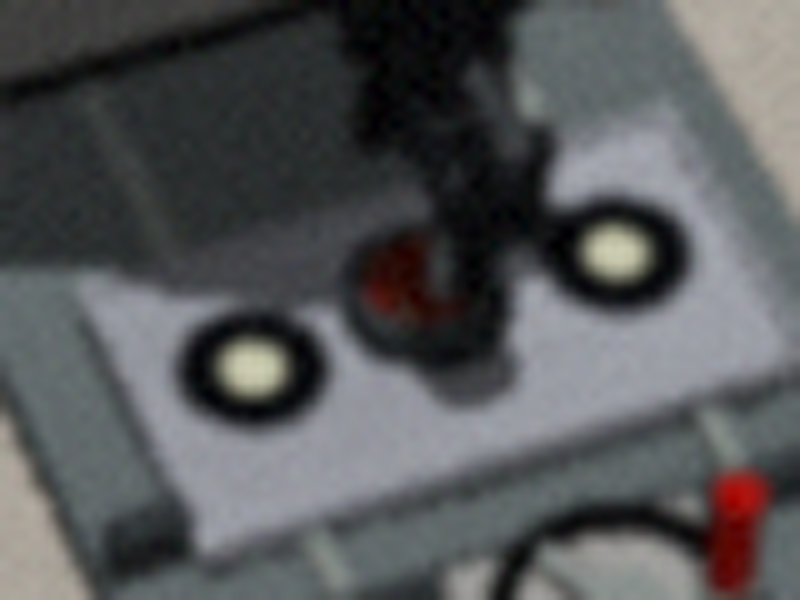

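The side view shows the jaws above the red cell but about 18 mm short in reader y, so I'll correct and descend.

{"api": "jog_arm", "payload": {
  "series": [
    [0,-0.007,0.0178,0,0,0],
    [0.02,0,0,0,0,0],
    [0,0,0,0,0,0]
  ]
}}

```text
time_s: 14.6
tcp_pos: [561.4, 54.8, 97.6]
eef_rot: [0.477, -0.522, 0.477, 0.522]
contact_force: [0.5, 0.3, 0.8]
grip_width: 0.699
```

```bash
python3 - <<'E'
from h import *
to((561,55,47),95.1)
zoom("side",245,180,80,60,10,"s9")
ap=[(205+(253.5)/10-.5,150+369.5/10-.5),(205+617.5/10-.5,150+252.5/10-.5)]
print("places by side",onz(ap,48,"side"))
E
```

```text
t 14.60 tcp [561.45  54.84  97.61] F [0.5  0.33 0.79] w 0.699 j [-0.02  0.58  1.84  0.    0.73 -1.68]
yaw now 95.19 tilt 0.02 rotvec to target [ 0.09  0.01 -0.02]
shift in target axes, mm: [50.61  0.43  0.2 ]
s9 origin 205 150 scale 10
places by side [[500.51  48.14  48.  ]
 [632.67  60.69  48.  ]]
```

View pics/s9.png

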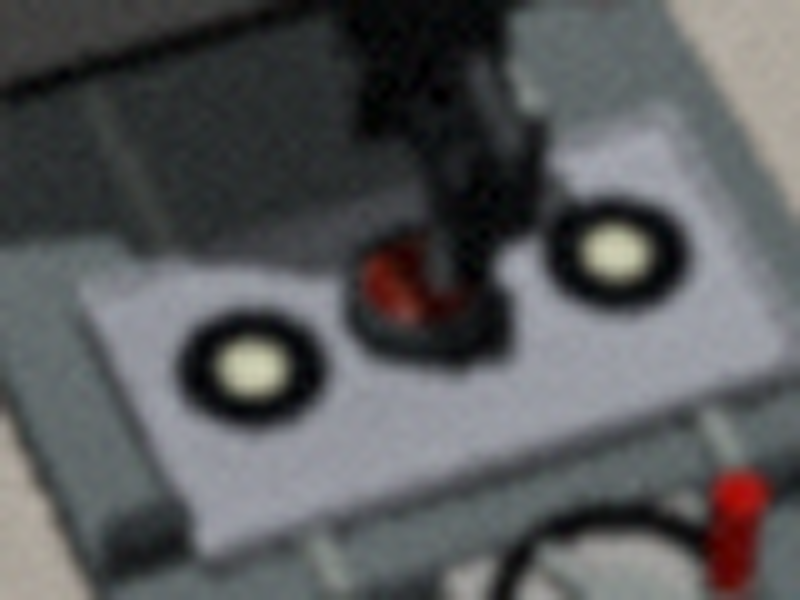

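{"api": "jog_arm", "payload": {
  "series": [
    [0.025,0,0,0,0,0],
    [0.015,0,0,0,0,0],
    [0.008,0,0,0,0,0],
    [0.002,0,0,0,0,0],
    [0,0,0,0,0,0]
  ]
}}

```text
time_s: 15.28
tcp_pos: [561.6, 54.5, 47.8]
eef_rot: [-0.477, 0.522, -0.477, -0.522]
contact_force: [0.5, -0.3, -0.6]
grip_width: 0.704
```

{"api": "jog_arm", "payload": {
  "series": [
    [0,0,0,0,0,0],
    [0,0,0,0,0,0],
    [0,0,0,0,0,0],
    [0,0,0,0,0,0]
  ],
  "grip": 0.04,
  "grip_force": 40
}}

```text
time_s: 15.78
tcp_pos: [561.7, 54.5, 48.5]
eef_rot: [-0.477, 0.523, -0.476, -0.522]
contact_force: [-0.9, 0.2, 6.0]
grip_width: 0.588
```

{"api": "jog_arm", "payload": {
  "series": [
    [-0.005,0,0,0,0,0],
    [-0.02,0,0,0,0,0],
    [-0.05,0,0,0,0,0],
    [-0.05,0,0,0,0,0],
    [0,0,0,0,0,0]
  ],
  "grip_force": 60
}}

```text
time_s: 16.4
tcp_pos: [562.8, 54.5, 176.3]
eef_rot: [-0.478, 0.524, -0.475, -0.52]
contact_force: [-0.7, -0.0, -0.7]
grip_width: 0.589
```

```bash
python3 - <<'E'
from h import *
st()
zoom("side",245,180,120,90,7,"s10")
c=(328,160.4); print("tray c top",onz([c],10,"top"))
s2=np.array([(418,122),(603,103),(648,298),(460,322)]); p=np.array([200,215])+(s2+.5)/5-.5
print("tray corners side z13",onz(p,13,"side"),onz(p,13,"side").mean(0))
t2=np.array([(203,38),(397,57),(385,220),(183,200)]); p=np.array([270,135])+(t2+.5)/5-.5
print("top",onz(p,13,"top"),onz(p,13,"top").mean(0))
E
```

```text
t 16.40 tcp [562.79  54.52 176.34] F [-0.73 -0.   -0.73] w 0.589 j [-0.02  0.47  1.77  0.    0.89 -1.68]
s10 origin 185 135 scale 7
tray c top [[ 655.89 -253.13   10.  ]]
tray corners side z13 [[ 608.7  -176.15   13.  ]
 [ 726.13 -197.47   13.  ]
 [ 697.63 -333.48   13.  ]
 [ 583.82 -314.86   13.  ]] [ 654.07 -255.49   13.  ]
top [[ 725.13 -196.35   13.  ]
 [ 703.5  -331.41   13.  ]
 [ 586.33 -310.2    13.  ]
 [ 608.3  -172.47   13.  ]] [ 655.82 -252.61   13.  ]
```

View pics/s10.png

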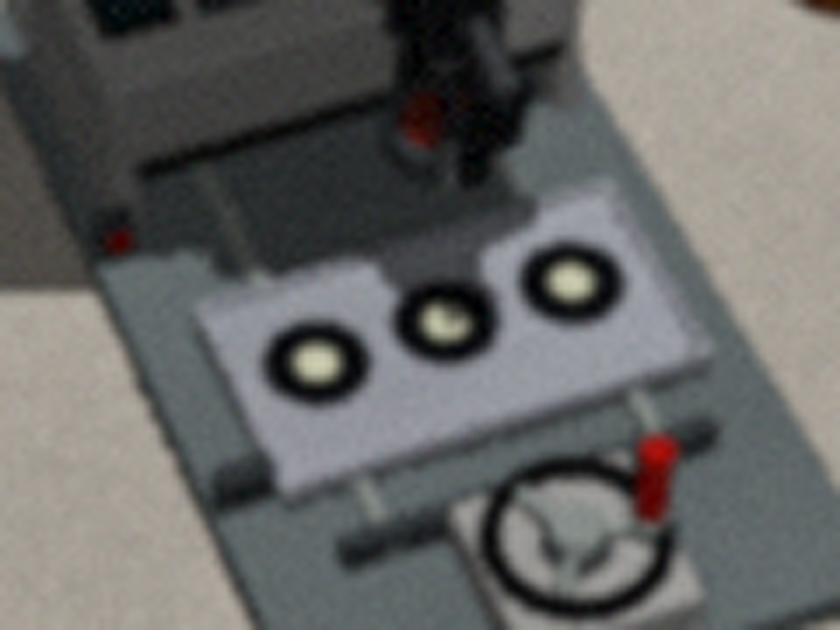

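The red cell is in the jaws, the middle place is clear and all three apertures are visible. The handle stands at side (278,203). Next is the tray at about (654.5,-254).

```bash
python3 - <<'E'
from h import *
to((654.5,-254,60),95.2)
E
```

```text
t 16.45 tcp [561.84  54.5  174.16] F [ 0.01  0.21 -1.72] w 0.580 j [-0.02  0.47  1.78  0.    0.89 -1.68]
yaw now 95.20 tilt 0.20 rotvec to target [-0.   -0.02  0.2 ]
shift in target axes, mm: [ 114.16  -64.32 -315.63]
```

{"api": "jog_arm", "payload": {
  "series": [
    [0,-0.0092,-0.045,0,0,0],
    [0,-0.0092,-0.045,0,0,0],
    [0,-0.0092,-0.045,0,0,0],
    [0,-0.0092,-0.045,0,0,0],
    [0,-0.0092,-0.045,0,0,0],
    [0,-0.0092,-0.045,0,0,0],
    [0,-0.0092,-0.045,0,0,0],
    [0,0,0,0,0,0],
    [0.05,0,0,0,0,0],
    [0.04,0,0,0,0,0],
    [0,0,0,0,0,0]
  ]
}}

```text
time_s: 17.82
tcp_pos: [652.2, -251.8, 78.6]
eef_rot: [0.476, -0.52, 0.477, 0.525]
contact_force: [1.0, -0.2, -0.7]
grip_width: 0.586
```

```bash
python3 - <<'E'
from h import *
to((654.5,-254,6),95.2)
zoom("side",300,240,120,90,7,"s11")
E
```

```text
t 17.82 tcp [ 652.22 -251.82   78.58] F [ 1.04 -0.17 -0.67] w 0.586 j [-0.46  0.76  1.49  0.    0.91 -2.12]
yaw now 95.22 tilt 0.43 rotvec to target [ 0.02  0.24 -0.36]
shift in target axes, mm: [72.58 -2.08 -2.38]
s11 origin 240 195 scale 7
```

View pics/s11.png

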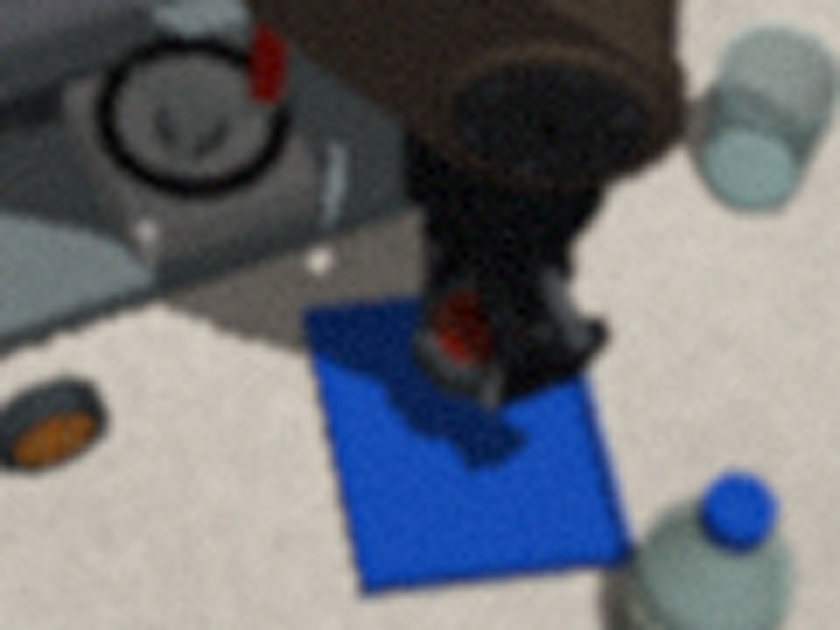

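The cell is held over the tray and its shadow falls inside it, so I'll lower it.

{"api": "jog_arm", "payload": {
  "series": [
    [0.03,-0.002,-0.002,0,0,0],
    [0.025,0,0,0,0,0],
    [0.01,0,0,0,0,0],
    [0.005,0,0,0,0,0],
    [0,0,0,0,0,0]
  ]
}}

```text
time_s: 18.5
tcp_pos: [656.7, -255.3, 13.4]
eef_rot: [-0.477, 0.523, -0.477, -0.522]
contact_force: [-0.5, 0.8, -0.5]
grip_width: 0.585
```

{"api": "jog_arm", "payload": {
  "series": [
    [0.002,0,0,0,0,0],
    [0,0,0,0,0,0]
  ]
}}

```text
time_s: 18.75
tcp_pos: [656.4, -255.2, 10.9]
eef_rot: [-0.477, 0.522, -0.477, -0.522]
contact_force: [-0.4, -0.2, -1.4]
grip_width: 0.588
```

{"api": "jog_arm", "payload": {
  "series": [
    [0.003,0,0,0,0,0],
    [0.0015,0,0,0,0,0],
    [0,0,0,0,0,0]
  ]
}}

```text
time_s: 19.12
tcp_pos: [656.2, -255.2, 5.7]
eef_rot: [0.477, -0.522, 0.477, 0.522]
contact_force: [0.6, 0.3, -0.4]
grip_width: 0.584
```

{"api": "jog_arm", "payload": {
  "series": [
    [0.001,0,0,0,0,0],
    [0,0,0,0,0,0],
    [-0.01,0,0,0,0,0],
    [-0.04,0,0,0,0,0],
    [-0.06,0,0,0,0,0],
    [-0.06,0,0,0,0,0],
    [-0.03,0.015,0.055,0,0,0],
    [0,0.015,0.055,0,0,0],
    [0,0.015,0.055,0,0,0],
    [0,0.015,0.055,0,0,0],
    [0,0.015,0.055,0,0,0],
    [0,0,0,0,0,0]
  ],
  "grip": 0.06
}}

```text
time_s: 20.62
tcp_pos: [556.0, 13.2, 205.3]
eef_rot: [-0.476, 0.523, -0.476, -0.523]
contact_force: [0.6, -0.3, 0.3]
grip_width: 0.705
```

```bash
python3 - <<'E'
from h import *
st()
for c in ("top","side"):
    arm.capture(c)
    for n in ("cell0","read_cell"):
      for k in arm.place_of(n,c)[:4]: print(n,c,np.round(k["point"],1),round(k["confidence"],2),onz([k["point"]],25 if n=="cell0" else 12,c)[0])
zoom("top",345,190,100,75,8,"t12"); zoom("side",275,275,100,75,8,"s12")
E
```

```text
t 20.62 tcp [556.02  13.24 205.25] F [ 0.63 -0.27  0.3 ] w 0.705 j [-0.1   0.42  1.76  0.    0.96 -1.76]
cell0 top [366.7 180.1] 0.55 [ 574.39 -375.06   25.  ]
cell0 top [319.8 209.4] 0.44 [ 482.82 -206.25   25.  ]
read_cell top [327.5 160.7] 0.47 [ 654.3  -250.87   12.  ]
cell0 side [244.9 251.8] 0.76 [ 476.98 -191.65   25.  ]
cell0 side [254.7 304.7] 0.72 [ 451.  -365.2   25. ]
cell0 side [295.3 297.9] 0.71 [ 569.05 -379.98   25.  ]
cell0 side [304.8 259.8] 0.68 [ 642.01 -271.79   25.  ]
read_cell side [305.8 254. ] 0.5 [ 656.83 -247.24   12.  ]
t12 origin 295 153 scale 8
s12 origin 225 238 scale 8
```

View pics/t12.png

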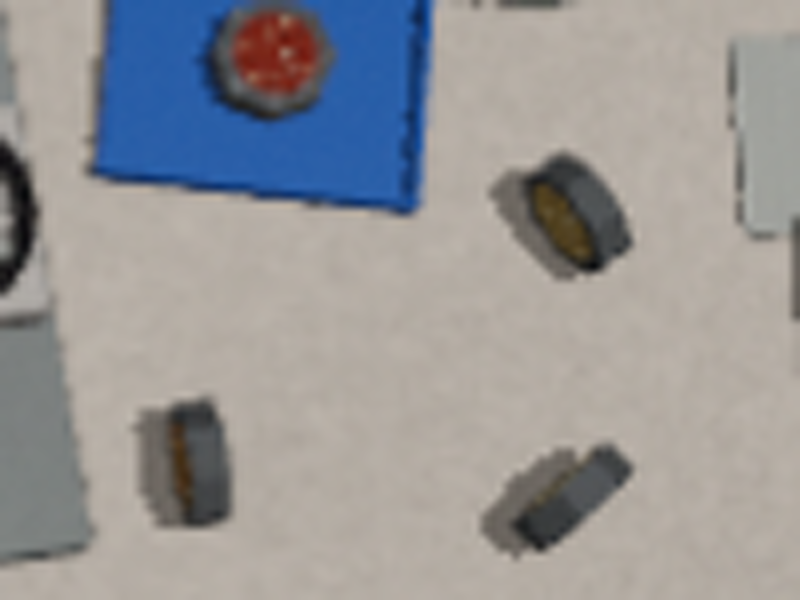

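View pics/s12.png

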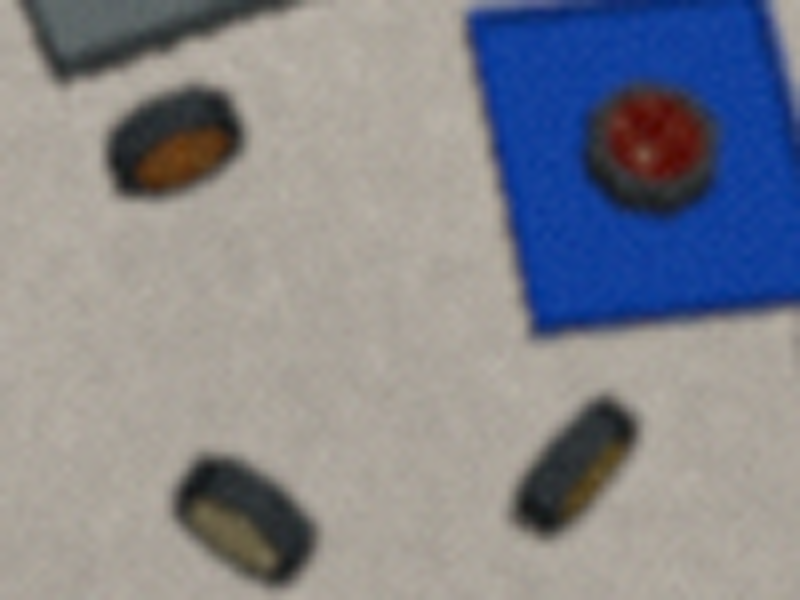

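The top and side views show the red cell flat in the tray at top (328.5,160). Three cells still stand, at top (320,210.5), (365.5,215) and (367.5,179). I'll fit their poses by silhouette in both views.

```bash
cat > cells.py <<'E'
from h import *
from scipy.optimize import minimize
a=25/np.cos(np.pi/8); th=np.pi/8+np.arange(8)*np.pi/4
def verts(x,y,yaw,flat=False,h=0,oct=0.):
    if flat:
        t=th+oct; V=np.array([[a*np.cos(k),a*np.sin(k),s] for s in(h,h+16) for k in t])
    else:
        c,s=np.cos(yaw),np.sin(yaw); V=[]
        for d in(-8,8):
            for k in th:
                u,w=a*np.cos(k),a*np.sin(k); V.append([c*d-s*u,s*d+c*u,25+w+h])
        V=np.array(V)
    return V+np.array([x,y,0])
U=8
def mask(im,n):
    hsv=cv2.cvtColor(im,cv2.COLOR_RGB2HSV).astype(int); g=im.astype(int)
    dark=(g.max(2)<95); 
    brown=(hsv[:,:,1]>95)&(hsv[:,:,0]<35)
    return (dark|brown).astype(np.float32)
def patch(m,x,y,r=16):
    M=np.float32([[U,0,-(x-r)*U+U/2-.5],[0,U,-(y-r)*U+U/2-.5]])
    return cv2.warpAffine(m,M,(2*r*U,2*r*U),flags=cv2.INTER_LINEAR)
def hull(V,n,x,y,r=16):
    p=(proj(V,n)-[x-r,y-r])*U+U/2-.5
    o=np.zeros((2*r*U,2*r*U),np.uint8); cv2.fillConvexPoly(o,cv2.convexHull(np.round(p*16).astype(np.int32)),1,shift=4); return o
def fit(x0,y0,yaws,ims,flat=False,h=0,off=(0,0)):
    data={}
    for n,im in ims.items():
        c=np.round(proj((x0,y0,8 if flat else 25),n)[0]).astype(int); data[n]=(c,patch(mask(im,n),*c)>.5)
    def cost(p):
        s=0
        for n,(c,m) in data.items():
            o=hull(verts(p[0]+p[3] if n=="top" else p[0],p[1]+p[4] if n=="top" else p[1],np.radians(p[2]),flat,h,np.radians(p[2])),n,*c)>0
            s+=1-(o&m).sum()/max(1,(o|m).sum())
        return s+1e-3*(p[3]**2+p[4]**2)
    best=None
    for y in yaws:
        r=minimize(cost,[x0,y0,y,0,0],method="Nelder-Mead",options=dict(initial_simplex=[[x0,y0,y,0,0],[x0+8,y0,y,0,0],[x0,y0+8,y,0,0],[x0,y0,y+15,0,0],[x0,y0,y,3,0],[x0,y0,y,0,3]],maxiter=200))
        if best is None or r.fun<best.fun: best=r
    return best.x,best.fun
E
python3 - <<'E'
from cells import *
ims={n:arm.capture(n) for n in("top","side")}
vis=[]
P=[]
for g in [(480,-202),(449,-365),(571,-378)]:
    b=fit(*g,[0,45,90,135],ims); print(b[0],round(b[1],3)); P.append(b[0])
for n in ims:
    im=cv2.resize(ims[n],None,fx=8,fy=8,interpolation=cv2.INTER_CUBIC)
    for p in P:
        q=proj(verts(p[0]+(p[3] if n=="top" else 0),p[1]+(p[4] if n=="top" else 0),np.radians(p[2])),n)*8+3.5
        for i in range(8):
            for f in(0,8): cv2.line(im,tuple(np.int32(q[f+i])),tuple(np.int32(q[f+(i+1)%8])),(255,0,255),1)
    o=(300,155) if n=="top" else (225,238)
    cv2.imwrite(f"pics/ov_{n}.png",im[o[1]*8:o[1]*8+600,o[0]*8:o[0]*8+800,::-1])
E
```

```text
[ 477.35 -204.24   93.03    0.54    0.25] 0.555
[ 454.16 -359.     35.27    2.07    1.64] 0.399
[ 574.35 -374.82  122.34    2.55    0.88] 0.223
```

View pics/ov_top.png

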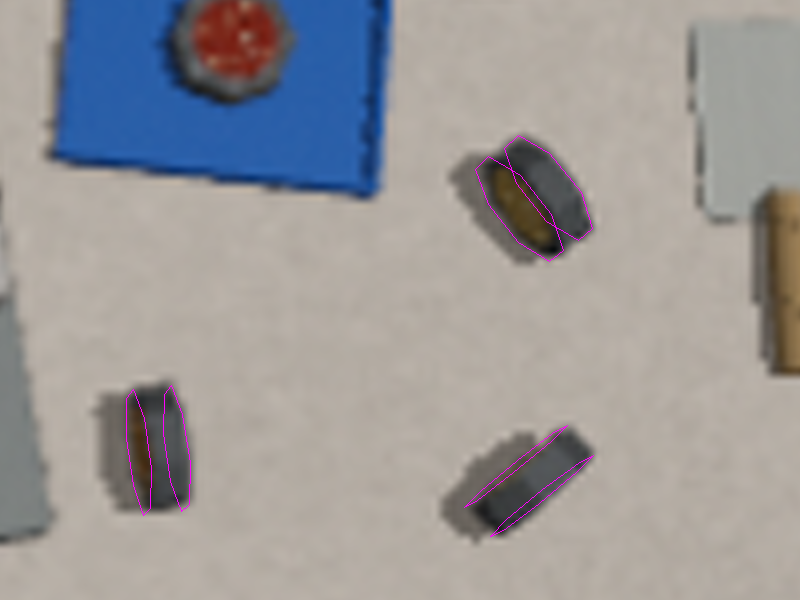

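View pics/ov_side.png

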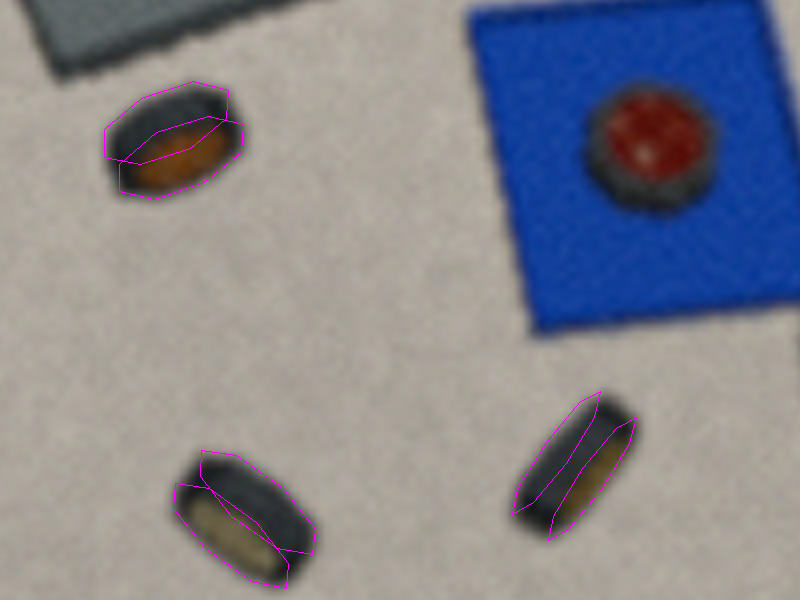

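The fits match both pictures to 2–3 mm. Cell A is at (477,-204) with axis 93°, B at (453,-360) with 36°, and C at (574,-375) with 125°. I'll topple each gently with closed fingers, then pick it up flat. A goes first, pushed towards −y.

```bash
python3 - <<'E'
from h import *
to((477,-168,110),95.2)
E
```

```text
t 21.12 tcp [557.38   9.68 203.92] F [0.9  0.33 0.52] w 0.702 j [-0.1   0.43  1.76  0.    0.96 -1.76]
yaw now 95.14 tilt 0.01 rotvec to target [-0.06  0.01 -0.01]
shift in target axes, mm: [  93.92   96.16 -169.66]
```

{"api": "jog_arm", "payload": {
  "series": [
    [0,0.0192,-0.034,0,0,0],
    [0,0.0192,-0.034,0,0,0],
    [0,0.0192,-0.034,0,0,0],
    [0,0.0192,-0.034,0,0,0],
    [0.02,0.0192,-0.034,0,0,0],
    [0.04,0,0,0,0,0],
    [0.033,0,0,0,0,0],
    [0,0,0,0,0,0]
  ],
  "grip": 0.0
}}

```text
time_s: 22.12
tcp_pos: [476.2, -167.6, 109.5]
eef_rot: [0.477, -0.521, 0.477, 0.523]
contact_force: [-0.4, 0.1, 0.2]
grip_width: 0.003
```

```bash
python3 - <<'E'
from h import *
to((477,-170,40),95.2)
zoom("side",245,240,100,75,8,"s13")
E
```

```text
t 22.12 tcp [ 476.18 -167.63  109.51] F [-0.39  0.13  0.16] w 0.003 j [-0.47  0.5   1.97  0.    0.68 -2.13]
yaw now 95.16 tilt 0.23 rotvec to target [-0.04  0.13 -0.2 ]
shift in target axes, mm: [69.51 -0.6  -2.43]
s13 origin 195 203 scale 8
```

View pics/s13.png

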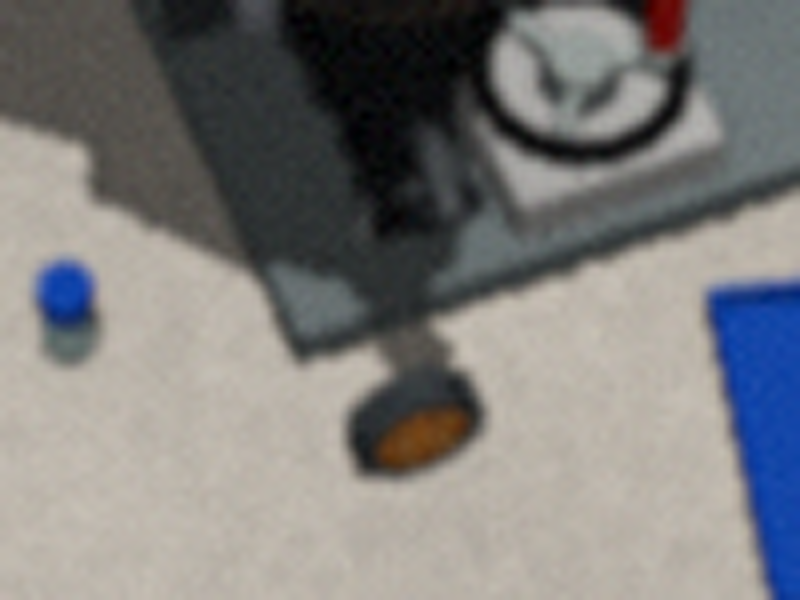

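{"api": "jog_arm", "payload": {
  "series": [
    [0.04,0,0,0,0,0],
    [0.028,0,0,0,0,0],
    [0,0,0,0,0,0],
    [0,0,-0.006,0,0,0],
    [0,0,-0.006,0,0,0],
    [0,0,-0.005,0,0,0],
    [0,0,-0.005,0,0,0],
    [0,0,-0.005,0,0,0],
    [0,0,-0.005,0,0,0],
    [0,0,0,0,0,0]
  ]
}}

```text
time_s: 23.42
tcp_pos: [481.1, -200.7, 44.7]
eef_rot: [-0.477, 0.523, -0.477, -0.521]
contact_force: [-0.0, 1.3, 19.7]
grip_width: -0.001
```

```bash
python3 - <<'E'
from h import *
st()
zoom("side",245,250,100,75,8,"s14")
E
```

```text
t 23.43 tcp [ 481.1  -200.69   44.67] F [-0.03  1.34 19.65] w -0.001 j [-0.52  0.62  1.98  0.    0.54 -2.18]
s14 origin 195 213 scale 8
```

View pics/s14.png

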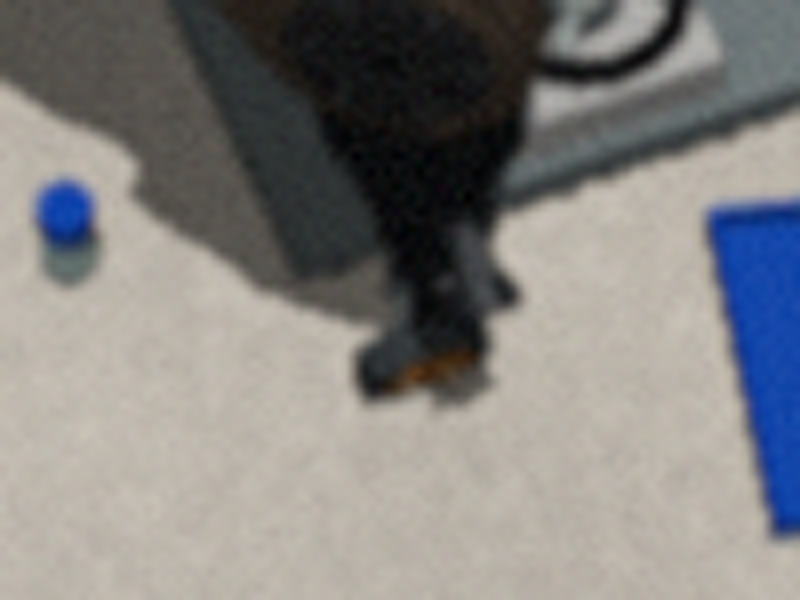

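The fingertip presses on the cell's upper edge and the cell is tilting towards −y. I'll ease up and carry on sideways.

{"api": "jog_arm", "payload": {
  "series": [
    [-0.002,0,-0.004,0,0,0],
    [0,0,-0.005,0,0,0],
    [0,0,-0.006,0,0,0],
    [0,0,-0.006,0,0,0],
    [0,0,0,0,0,0]
  ]
}}

```text
time_s: 24.1
tcp_pos: [481.8, -220.9, 44.8]
eef_rot: [0.477, -0.522, 0.477, 0.522]
contact_force: [-0.2, -0.6, 0.2]
grip_width: -0.003
```

```bash
python3 - <<'E'
from h import *
st()
zoom("side",245,250,100,75,8,"s15")
E
```

```text
t 24.10 tcp [ 481.78 -220.92   44.8 ] F [-0.19 -0.63  0.21] w -0.003 j [-0.55  0.63  1.96  0.    0.56 -2.22]
s15 origin 195 213 scale 8
```

View pics/s15.png

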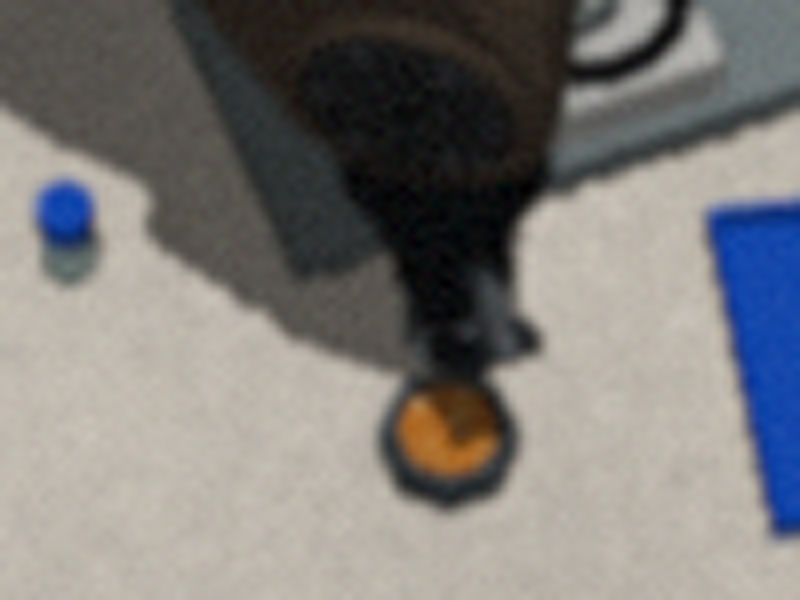

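The cell lies flat at side (251,268). I'll raise and measure it.

{"api": "jog_arm", "payload": {
  "series": [
    [-0.05,0,0,0,0,0],
    [-0.05,0,0.03,0,0,0],
    [-0.03,0,0.05,0,0,0],
    [0,0,0.05,0,0,0],
    [0,0,0,0,0,0]
  ],
  "grip": 0.064
}}

```text
time_s: 24.78
tcp_pos: [469.4, -88.4, 175.5]
eef_rot: [0.476, -0.523, 0.476, 0.523]
contact_force: [-0.4, -0.3, 1.0]
grip_width: 0.751
```

```bash
cat > meas.py <<'E'
from cells import *
import sys
def grain(n,z=16,guess=None,im=None,r=14):
    im=arm.capture(n) if im is None else im
    g=proj((*guess,z),n)[0]; x,y=np.round(g).astype(int)
    hsv=cv2.cvtColor(im,cv2.COLOR_RGB2HSV).astype(int)[y-r:y+r+1,x-r:x+r+1]
    m=((hsv[:,:,1]>95)&(hsv[:,:,0]<35)).astype(float)
    yy,xx=np.mgrid[y-r:y+r+1,x-r:x+r+1]
    c=((xx*m).sum()/m.sum(),(yy*m).sum()/m.sum()); return c,onz([c],z,n)[0],m.sum()
E
python3 - <<'E'
from meas import *
st()
for n in("side","top"):
    try: print(n,grain(n,16,(480,-236)))
    except Exception as e: print(e)
im={"side":arm.capture("side")}
print(fit(480,-236,[0,22],im,flat=True))
zoom("top",320,215,80,60,10,"t16"); zoom("side",250,265,60,45,12,"s16")
E
```

```text
t 24.77 tcp [469.43 -88.42 175.54] F [-0.39 -0.32  0.97] w 0.751 j [-0.32  0.36  1.98  0.    0.81 -1.99]
side ((np.float64(250.8048780487805), np.float64(266.3008130081301)), array([ 480.46, -239.95,   16.  ]), np.float64(123.0))
top ((np.float64(329.6179775280899), np.float64(209.26966292134833)), array([ 482.78, -240.86,   16.  ]), np.float64(89.0))
(array([ 480.12, -239.69,    6.57,   -0.17,   -0.16]), np.float64(0.13198486207565419))
t16 origin 280 185 scale 10
s16 origin 220 243 scale 12
```

View pics/t16.png

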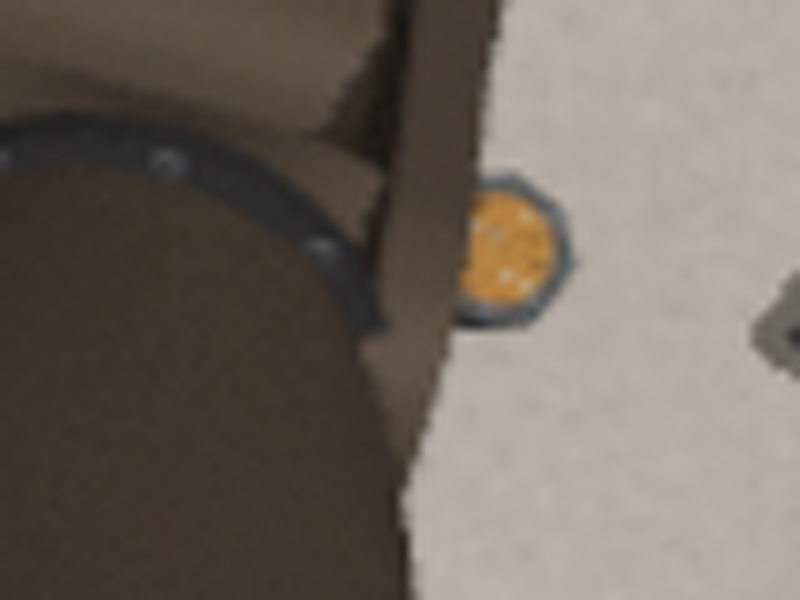

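View pics/s16.png

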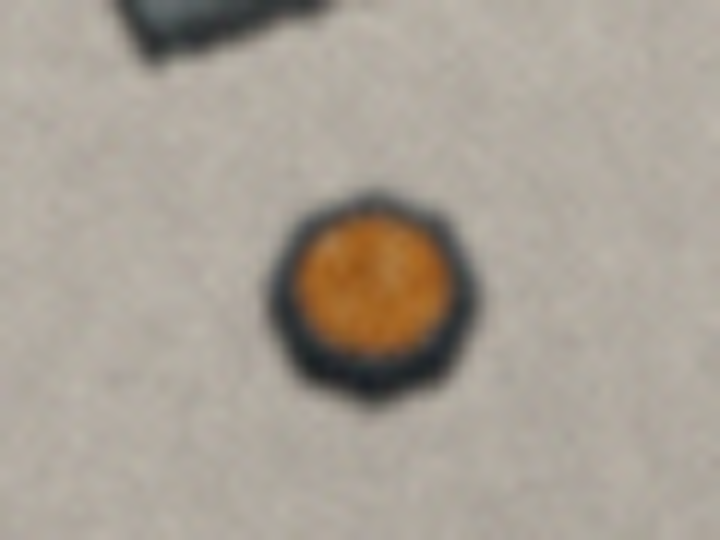

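The side view has the cell flat at (480.3,-239.8), with the octagon at 6.6°. I'll pick it.

```bash
python3 - <<'E'
from h import *
to((480.3,-239.8,60),96)
E
```

```text
t 25.02 tcp [470.19 -91.9  174.77] F [-1.17 -0.17  0.54] w 0.751 j [-0.33  0.36  1.97  0.    0.81 -1.99]
yaw now 95.13 tilt 0.02 rotvec to target [-0.87  0.01 -0.02]
shift in target axes, mm: [ 114.77    5.41 -148.15]
```

{"api": "jog_arm", "payload": {
  "series": [
    [0,0.001,-0.0296,-0.87,0,0],
    [0,0.001,-0.0296,0,0,0],
    [0,0.001,-0.0296,0,0,0],
    [0.02,0.001,-0.0296,0,0,0],
    [0.04,0.001,-0.0296,0,0,0],
    [0.04,0,0,0,0,0],
    [0.014,0,0,0,0,0],
    [0,0,0,0,0,0],
    [0,0,0,0,0,0]
  ]
}}

```text
time_s: 26.15
tcp_pos: [480.9, -239.0, 62.3]
eef_rot: [-0.473, 0.526, -0.473, -0.525]
contact_force: [0.9, -0.7, 0.7]
grip_width: 0.751
```

```bash
python3 - <<'E'
from h import *
to((480.3,-239.8,2),96)
E
```

```text
t 26.15 tcp [ 480.87 -239.01   62.29] F [ 0.89 -0.69  0.7 ] w 0.751 j [-0.58  0.6   1.93  0.    0.61 -2.26]
yaw now 96.08 tilt 0.10 rotvec to target [ 0.08 -0.06  0.08]
shift in target axes, mm: [60.29  0.65 -0.73]
```

{"api": "jog_arm", "payload": {
  "series": [
    [0.03,0,-0.0007,0,0,0],
    [0.018,0,0,0,0,0],
    [0.008,0,0,0,0,0],
    [0.0035,0,0,0,0,0],
    [0,0,0,0,0,0]
  ]
}}

```text
time_s: 26.78
tcp_pos: [480.7, -239.6, 2.2]
eef_rot: [-0.473, 0.526, -0.473, -0.525]
contact_force: [-0.3, 0.3, 0.2]
grip_width: 0.753
```

{"api": "jog_arm", "payload": {
  "series": [
    [0,0,0,0,0,0],
    [0,0,0,0,0,0],
    [0,0,0,0,0,0],
    [0,0,0,0,0,0]
  ],
  "grip": 0.04,
  "grip_force": 50
}}

```text
time_s: 27.28
tcp_pos: [480.7, -239.6, 2.5]
eef_rot: [-0.473, 0.526, -0.473, -0.525]
contact_force: [-0.2, 0.5, 6.2]
grip_width: 0.567
```

{"api": "jog_arm", "payload": {
  "series": [
    [-0.005,0,0,0,0,0],
    [-0.03,0,0,0,0,0],
    [-0.05,0,0,0,0,0],
    [-0.05,0,0,0,0,0],
    [-0.03,0,0,0,0,0],
    [0,0,0,0,0,0]
  ],
  "grip_force": 60
}}

```text
time_s: 28.02
tcp_pos: [481.0, -239.8, 168.9]
eef_rot: [-0.473, 0.527, -0.473, -0.524]
contact_force: [-0.2, 0.6, -0.9]
grip_width: 0.568
```

```bash
python3 - <<'E'
from h import *
to((500.8,48.0,100),95.2)
E
```

```text
t 28.02 tcp [ 480.96 -239.84  168.92] F [-0.16  0.6  -0.95] w 0.568 j [-0.59  0.44  1.85  0.    0.85 -2.26]
yaw now 96.07 tilt 0.26 rotvec to target [ 0.87 -0.16  0.2 ]
shift in target axes, mm: [ 68.92 -45.85 284.85]
```

{"api": "jog_arm", "payload": {
  "series": [
    [0,-0.0076,0.0475,0.87,0,0],
    [0,-0.0076,0.0475,0,0,0],
    [0,-0.0076,0.0475,0,0,0],
    [0,-0.0076,0.0475,0,0,0],
    [0,-0.0076,0.0475,0,0,0],
    [0,-0.0076,0.0475,0,0,0],
    [0,0,0,0,0,0],
    [0.03,0,0,0,0,0],
    [0.03,0,0,0,0,0],
    [0,0,0,0,0,0],
    [0,0,0,0,0,0]
  ]
}}

```text
time_s: 29.4
tcp_pos: [499.5, 48.0, 107.0]
eef_rot: [-0.477, 0.522, -0.477, -0.522]
contact_force: [-0.7, 0.8, -1.1]
grip_width: 0.563
```

```bash
python3 - <<'E'
from h import *
to((500.8,48.0,51),95.2)
zoom("side",245,180,100,75,8,"s17")
E
```

```text
t 29.40 tcp [499.47  48.05 106.98] F [-0.69  0.82 -1.06] w 0.563 j [-0.04  0.5   1.98  0.    0.66 -1.7 ]
yaw now 95.16 tilt 0.00 rotvec to target [-0.04  0.    0.  ]
shift in target axes, mm: [55.98 -1.32 -0.17]
s17 origin 195 143 scale 8
```

View pics/s17.png

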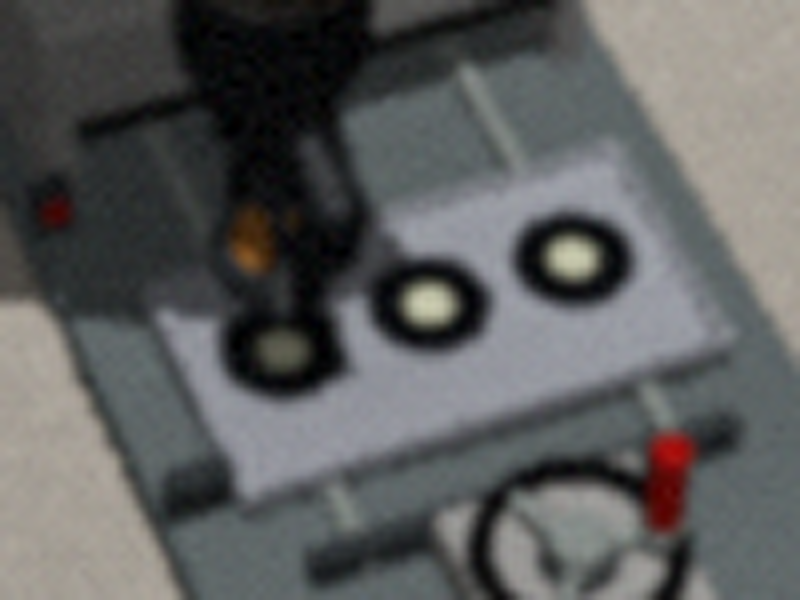

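The cell is held above place0 (aperture at side (230,187)). I'll lower it to the deck.

{"api": "jog_arm", "payload": {
  "series": [
    [0.03,-0.0013,0,0,0,0],
    [0.016,0,0,0,0,0],
    [0.006,0,0,0,0,0],
    [0.003,0,0,0,0,0],
    [0,0,0,0,0,0]
  ]
}}

```text
time_s: 30.08
tcp_pos: [500.9, 48.6, 52.1]
eef_rot: [-0.477, 0.522, -0.477, -0.522]
contact_force: [0.1, -0.3, -0.6]
grip_width: 0.567
```

{"api": "jog_arm", "payload": {
  "series": [
    [0.001,0,0,0,0,0],
    [0,0,0,0,0,0]
  ]
}}

```text
time_s: 30.32
tcp_pos: [500.6, 48.7, 50.8]
eef_rot: [-0.477, 0.522, -0.477, -0.522]
contact_force: [0.3, 0.6, -0.6]
grip_width: 0.565
```

{"api": "jog_arm", "payload": {
  "series": [
    [0.0005,0,0,0,0,0],
    [0,0,0,0,0,0],
    [0,0,0,0,0,0],
    [-0.01,0,0,0,0,0],
    [-0.04,0,0,0,0,0],
    [-0.06,0,0,0,0,0],
    [-0.05,0,-0.02,0,0,0],
    [0,0.005,-0.05,0,0,0],
    [0,0.005,-0.055,0,0,0],
    [0,0.005,-0.055,0,0,0],
    [0,0.005,-0.055,0,0,0],
    [0,0.005,-0.05,0,0,0],
    [0,0,0,0,0,0],
    [0,0,0,0,0,0]
  ],
  "grip": 0.06
}}

```text
time_s: 32.08
tcp_pos: [501.1, -237.1, 210.4]
eef_rot: [0.477, -0.522, 0.477, 0.522]
contact_force: [-0.5, 0.8, 0.0]
grip_width: 0.707
```

```bash
python3 - <<'E'
from meas import *
st()
print(grain("top",64,(502,49)),"expect cell0 place top-cam (503.05,48.2)")
ims={n:arm.capture(n) for n in("side","top")}
for g in[(453,-360,38),(574,-375,126)]:
    for n in ims:
        b=fit(g[0],g[1],[g[2]],{n:ims[n]}); print(n,b[0],b[1])
zoom("top",245,190,70,52,11,"t18")
zoom("top",365,195,80,60,10,"t18b"); zoom("side",275,290,80,60,10,"s18b")
E
```

```text
t 32.08 tcp [ 501.15 -237.12  210.38] F [-0.45  0.84  0.03] w 0.707 j [-0.56  0.41  1.76  0.    0.97 -2.22]
((np.float64(242.55339805825244), np.float64(205.88349514563106)), array([502.27,  49.23,  64.  ]), np.float64(103.0)) expect cell0 place top-cam (503.05,48.2)
side [ 453.9  -359.83   35.67    0.11    0.75] 0.35630142751832905
top [ 430.78 -379.6   113.89   -0.14    0.55] 0.8634165097670368
side [ 574.45 -374.95  124.72    0.22    0.35] 0.1684860731968386
top [ 583.28 -396.61  134.29    0.41    0.08] 0.8441657811793153
t18 origin 210 164 scale 11
t18b origin 325 165 scale 10
s18b origin 235 260 scale 10
```

View pics/t18.png

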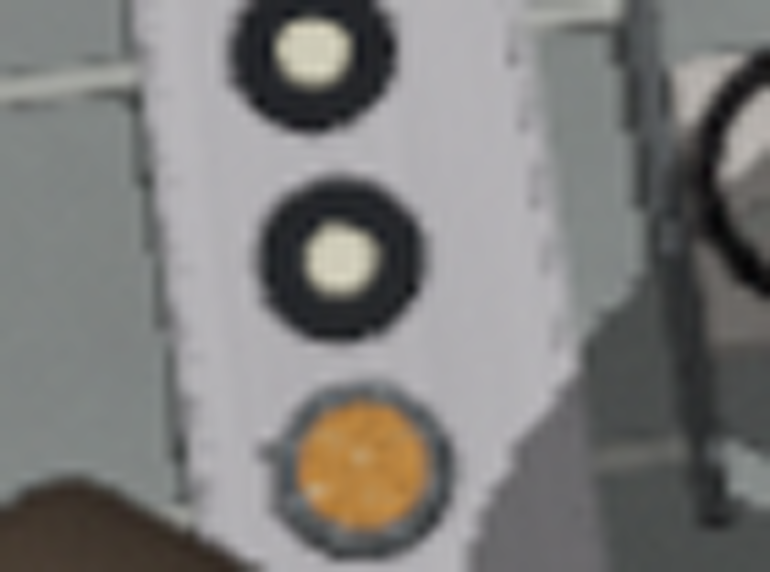

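View pics/s18b.png

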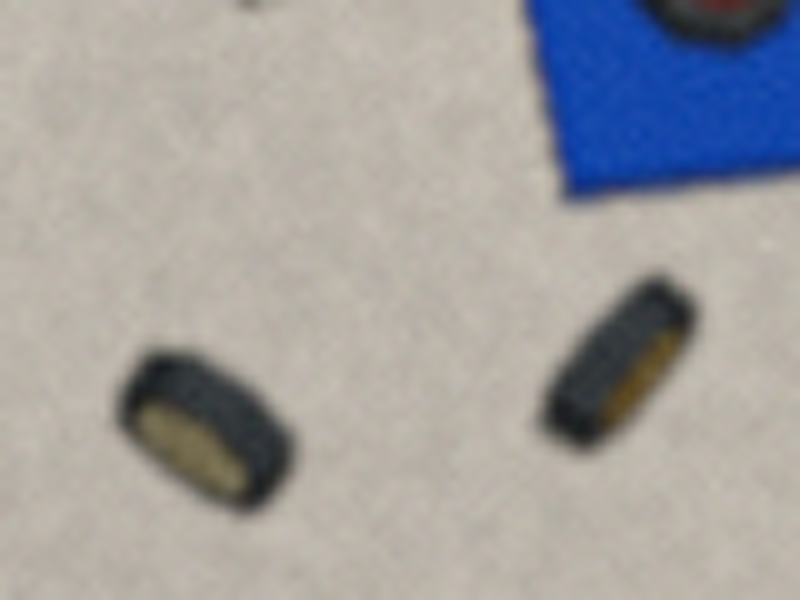

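Cell A sits within about 1.3 mm of its aperture (top view, orange at (242.5,205.9)). B and C haven't moved. Next I topple B.

```bash
python3 - <<'E'
from h import *
to((426,-380,100),36)
E
```

```text
t 32.38 tcp [ 501.6  -236.64  210.25] F [ 0.58 -0.11  0.08] w 0.700 j [-0.56  0.41  1.76  0.    0.97 -2.22]
yaw now 95.26 tilt 0.01 rotvec to target [59.26  0.01  0.01]
shift in target axes, mm: [ 110.25  -71.55 -145.42]
```

{"api": "jog_arm", "payload": {
  "series": [
    [0,0,0,9.88,0,0],
    [0,0,0,9.88,0,0],
    [0,0,0,9.88,0,0],
    [0,0,0,9.88,0,0],
    [0,0,0,9.88,0,0],
    [0,0,0,9.88,0,0],
    [0,-0.018,-0.0364,0,0,0],
    [0,-0.018,-0.0364,0,0,0],
    [0,-0.018,-0.0364,0,0,0],
    [0,-0.018,-0.0364,0,0,0],
    [0.04,0,0,0,0,0],
    [0.04,0,0,0,0,0],
    [0.02,0,0,0,0,0],
    [0,0,0,0,0,0],
    [0,0,0,0,0,0]
  ],
  "grip": 0.0
}}

```text
time_s: 34.25
tcp_pos: [426.2, -381.3, 110.9]
eef_rot: [0.673, -0.219, 0.672, 0.218]
contact_force: [0.3, 0.4, -0.1]
grip_width: 0.003
```

```bash
python3 - <<'E'
from h import *
to((426,-380,37),36)
zoom("side",265,290,80,60,10,"s19")
E
```

```text
t 34.25 tcp [ 426.24 -381.26  110.95] F [ 0.32  0.44 -0.13] w 0.003 j [-0.85  0.56  1.81  0.    0.76 -1.47]
yaw now 35.94 tilt 0.06 rotvec to target [-0.06  0.01  0.06]
shift in target axes, mm: [73.95  1.17  0.55]
s19 origin 225 260 scale 10
```

View pics/s19.png

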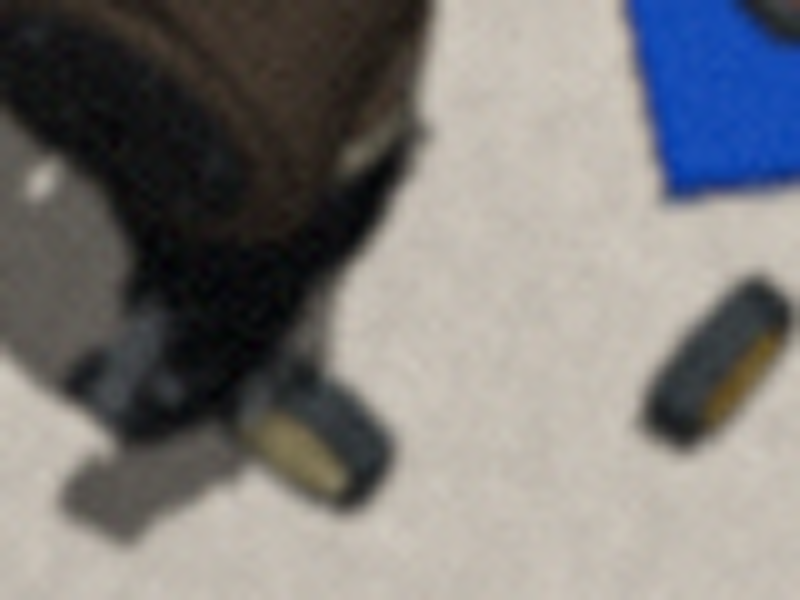

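{"api": "jog_arm", "payload": {
  "series": [
    [0.04,0.001,0,0,0,0],
    [0.034,0,0,0,0,0],
    [0,0,0,0,0,0],
    [0,0,0.006,0,0,0],
    [0,0,0.006,0,0,0],
    [0,0,0.005,0,0,0],
    [0,0,0.005,0,0,0],
    [0,0,0.005,0,0,0],
    [0,0,0.005,0,0,0],
    [0,0,0,0,0,0]
  ]
}}

```text
time_s: 35.55
tcp_pos: [451.4, -361.3, 36.0]
eef_rot: [0.673, -0.218, 0.673, 0.218]
contact_force: [-0.1, -0.3, -0.5]
grip_width: -0.001
```

```bash
python3 - <<'E'
from h import *
st()
zoom("side",265,290,80,60,10,"s20")
E
```

```text
t 35.55 tcp [ 451.36 -361.32   35.98] F [-0.1  -0.34 -0.51] w -0.001 j [-0.79  0.69  1.84  0.    0.62 -1.42]
s20 origin 225 260 scale 10
```

View pics/s20.png

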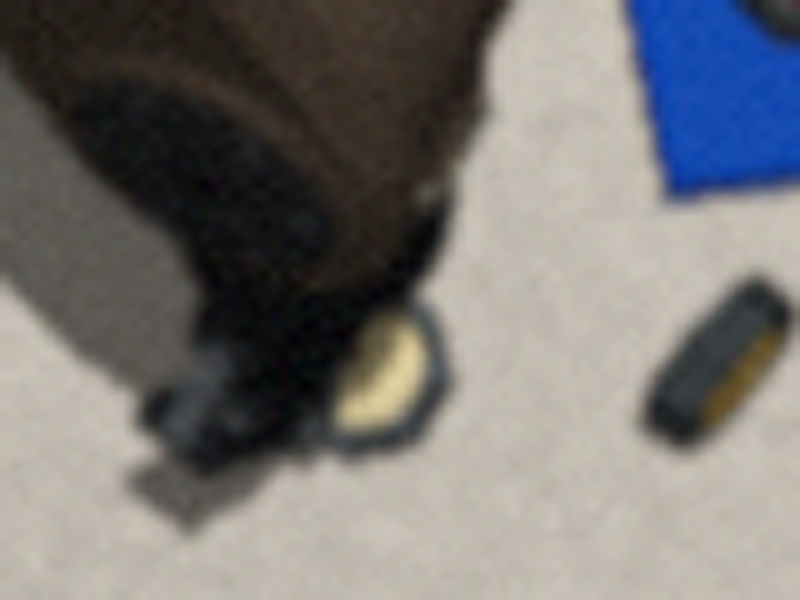

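B has toppled flat near side (263,298). I'll back off and measure it.

{"api": "jog_arm", "payload": {
  "series": [
    [-0.05,0,-0.005,0,0,0],
    [-0.06,0,-0.02,0,0,0],
    [-0.04,0.05,-0.02,0,0,0],
    [0,0.05,0,0,0,0],
    [0,0,0,0,0,0],
    [0,0,0,0,0,0]
  ],
  "grip": 0.064
}}

```text
time_s: 36.35
tcp_pos: [359.6, -309.3, 182.9]
eef_rot: [0.673, -0.218, 0.672, 0.218]
contact_force: [0.6, -0.1, -0.3]
grip_width: 0.752
```

```bash
python3 - <<'E'
from meas import *
st()
ims={n:arm.capture(n) for n in("side","top")}
for n in ims:
    print(n,grain(n,16,(482,-338),ims[n]))
    print(fit(482,-338,[0,22],{n:ims[n]},flat=True))
zoom("side",265,290,80,60,10,"s21")
E
```

```text
t 36.35 tcp [ 359.59 -309.33  182.93] F [ 0.56 -0.08 -0.32] w 0.752 j [-0.85  0.34  1.98  0.    0.82 -1.48]
side ((np.float64(nan), np.float64(nan)), array([nan, nan, nan]), np.float64(0.0))
(array([ 480.51, -337.32,   33.02,    0.19,    0.35]), np.float64(0.7330644939892093))
top ((np.float64(372.0), np.float64(222.0)), array([ 431.83, -378.5 ,   16.  ]), np.float64(1.0))
(array([ 483.7 , -337.03,   39.77,   -0.21,   -0.2 ]), np.float64(0.8204140331824409))
s21 origin 225 260 scale 10meas.py:9: RuntimeWarning: invalid value encountered in scalar divide
  c=((xx*m).sum()/m.sum(),(yy*m).sum()/m.sum()); return c,onz([c],z,n)[0],m.sum()
```

View pics/s21.png

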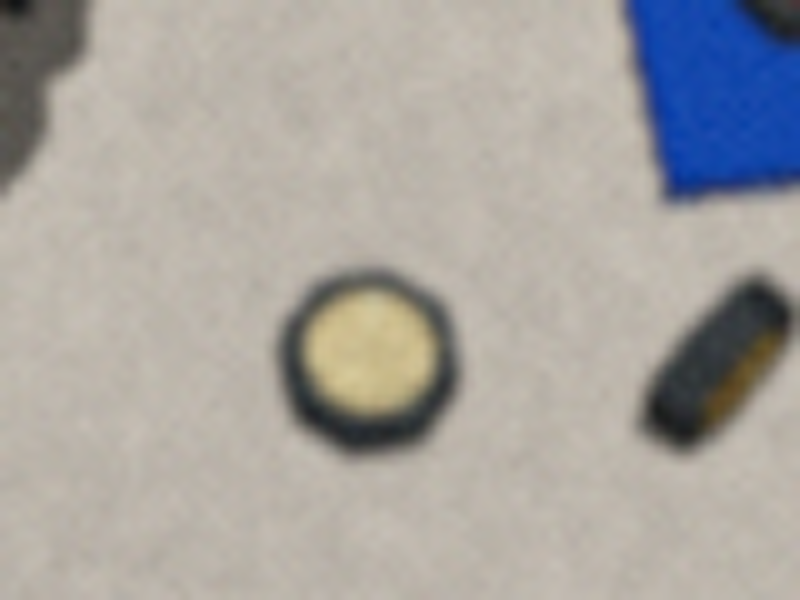

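```bash
python3 - <<'E'
from meas import *
im=arm.capture("side").astype(int); 
x,y,r=262,295,11
a=im[y-r:y+r+1,x-r:x+r+1]; yy,xx=np.mgrid[y-r:y+r+1,x-r:x+r+1]
m=(a.max(2)<95)
# outline: fill hull
h=cv2.convexHull(np.c_[xx[m],yy[m]].astype(np.int32)).reshape(-1,2)
M=cv2.moments(h.astype(np.float32)); c=(M["m10"]/M["m00"],M["m01"]/M["m00"]); print(c,onz([c],8,"side"))
print("window",onz([(261.65,294.85)],16,"side"))
im=arm.capture("top"); zoom("top",355,205,60,45,12,"t21")
to((480.5,-337,60),81)
E
```

```text
(261.27711797307995, 295.9794140934283) [[ 480.87 -337.8     8.  ]]
window [[ 481.49 -338.26   16.  ]]
t21 origin 325 183 scale 12
t 36.65 tcp [ 359.51 -309.09  182.23] F [-1.07  0.55 -0.44] w 0.746 j [-0.85  0.34  1.98  0.    0.82 -1.48]
yaw now 35.91 tilt 0.03 rotvec to target [-45.09   0.02  -0.03]
shift in target axes, mm: [ 122.23 -123.86   -8.64]
```

View pics/t21.png

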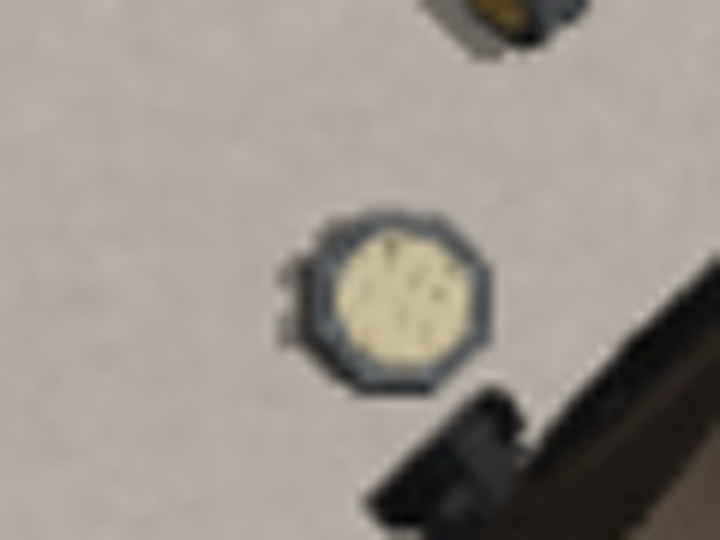

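B's window is at top (358.2,207.6), so its world position is (481,-338).

```bash
python3 - <<'E'
from h import *
to((481,-338,60),85)
E
```

```text
t 36.65 tcp [ 359.51 -309.09  182.23] F [-1.07  0.55 -0.44] w 0.746 j [-0.85  0.34  1.98  0.    0.82 -1.48]
yaw now 35.91 tilt 0.03 rotvec to target [-49.09   0.02  -0.03]
shift in target axes, mm: [ 122.23 -123.54  -18.21]
```

{"api": "jog_arm", "payload": {
  "series": [
    [0,0,0,-9.82,0,0],
    [0,0,0,-9.82,0,0],
    [0,0,0,-9.82,0,0],
    [0,0,0,-9.82,0,0],
    [0,0,0,-9.82,0,0],
    [0,-0.031,-0.0045,0,0,0],
    [0,-0.031,-0.0045,0,0,0],
    [0,-0.031,-0.0045,0,0,0],
    [0,-0.031,-0.0045,0,0,0],
    [0.05,0,0,0,0,0],
    [0.05,0,0,0,0,0],
    [0,0,0,0,0,0],
    [0,0,0,0,0,0]
  ]
}}

```text
time_s: 38.28
tcp_pos: [481.9, -338.1, 83.9]
eef_rot: [0.521, -0.478, 0.521, 0.477]
contact_force: [-0.3, -0.7, 1.0]
grip_width: 0.751
```

```bash
python3 - <<'E'
from h import *
to((481,-338,2.2),85)
zoom("side",265,290,80,60,10,"s22")
E
```

```text
t 38.27 tcp [ 481.87 -338.07   83.94] F [-0.32 -0.69  0.97] w 0.751 j [-0.72  0.62  1.79  0.    0.73 -2.21]
yaw now 85.02 tilt 0.07 rotvec to target [ 0.02 -0.04  0.06]
shift in target axes, mm: [81.74  0.87 -0.  ]
s22 origin 225 260 scale 10
```

View pics/s22.png

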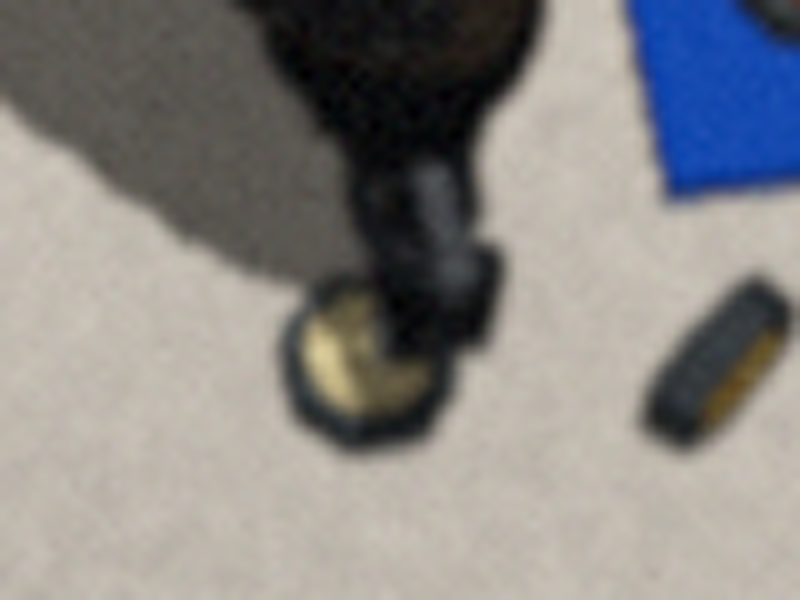

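The jaws straddle B, so I'll descend and grip.

{"api": "jog_arm", "payload": {
  "series": [
    [0.045,0.0008,0,0,0,0],
    [0.025,0,0,0,0,0],
    [0.008,0,0,0,0,0],
    [0.0035,0,0,0,0,0],
    [0,0,0,0,0,0]
  ]
}}

```text
time_s: 38.95
tcp_pos: [480.9, -337.8, 2.2]
eef_rot: [0.521, -0.478, 0.521, 0.477]
contact_force: [0.0, 0.3, -0.1]
grip_width: 0.746
```

{"api": "jog_arm", "payload": {
  "series": [
    [0,0,0,0,0,0],
    [0,0,0,0,0,0],
    [0,0,0,0,0,0],
    [0,0,0,0,0,0]
  ],
  "grip": 0.04,
  "grip_force": 50
}}

```text
time_s: 39.45
tcp_pos: [480.9, -337.8, 2.4]
eef_rot: [0.521, -0.478, 0.521, 0.477]
contact_force: [-1.4, 1.5, 8.0]
grip_width: 0.564
```

{"api": "jog_arm", "payload": {
  "series": [
    [-0.005,0,0,0,0,0],
    [-0.03,0,0,0,0,0],
    [-0.05,0,0,0,0,0],
    [-0.05,0,0,0,0,0],
    [-0.03,0,0,0,0,0],
    [0,0,0,0,0,0]
  ],
  "grip_force": 60
}}

```text
time_s: 40.2
tcp_pos: [481.0, -337.9, 168.7]
eef_rot: [0.521, -0.479, 0.521, 0.476]
contact_force: [-0.6, -0.1, -1.8]
grip_width: 0.563
```

```bash
python3 - <<'E'
from h import *
to((566.7,54.0,100),95.2)
E
```

```text
t 40.20 tcp [ 481.03 -337.92  168.7 ] F [-0.55 -0.1  -1.79] w 0.563 j [-0.72  0.51  1.72  0.    0.91 -2.21]
yaw now 85.02 tilt 0.26 rotvec to target [-10.18  -0.17   0.2 ]
shift in target axes, mm: [  68.7  -120.84  382.54]
```

{"api": "jog_arm", "payload": {
  "series": [
    [0,0,0,-10.18,0,0],
    [0,-0.0151,0.0478,0,0,0],
    [0,-0.0151,0.0478,0,0,0],
    [0,-0.0151,0.0478,0,0,0],
    [0,-0.0151,0.0478,0,0,0],
    [0,-0.0151,0.0478,0,0,0],
    [0,-0.0151,0.0478,0,0,0],
    [0,-0.0151,0.0478,0,0,0],
    [0,-0.0151,0.0478,0,0,0],
    [0,0,0,0,0,0],
    [0.03,0,0,0,0,0],
    [0.03,0,0,0,0,0],
    [0,0,0,0,0,0],
    [0,0,0,0,0,0]
  ]
}}

```text
time_s: 41.95
tcp_pos: [566.3, 53.9, 106.6]
eef_rot: [-0.477, 0.522, -0.477, -0.522]
contact_force: [0.3, -0.7, -0.5]
grip_width: 0.564
```

```bash
python3 - <<'E'
from h import *
to((566.7,54.0,51),95.2)
zoom("side",245,180,100,75,8,"s23")
E
```

```text
t 41.95 tcp [566.33  53.85 106.59] F [ 0.31 -0.72 -0.48] w 0.564 j [-0.02  0.57  1.82  0.    0.75 -1.68]
yaw now 95.17 tilt 0.01 rotvec to target [-0.03  0.    0.01]
shift in target axes, mm: [55.59 -0.38  0.11]
s23 origin 195 143 scale 8
```

View pics/s23.png

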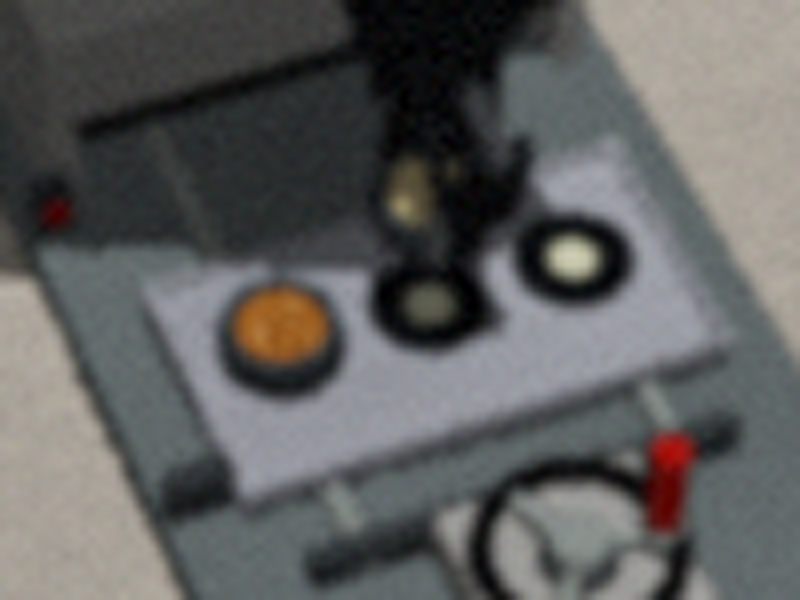

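B is above the middle aperture (side (248,180)), and A is in place on place0.

{"api": "jog_arm", "payload": {
  "series": [
    [0.03,-0.0004,0,0,0,0],
    [0.016,0,0,0,0,0],
    [0.006,0,0,0,0,0],
    [0.003,0,0,0,0,0],
    [0.001,0,0,0,0,0],
    [0,0,0,0,0,0]
  ]
}}

```text
time_s: 42.75
tcp_pos: [566.8, 54.4, 50.6]
eef_rot: [-0.477, 0.522, -0.477, -0.522]
contact_force: [0.0, 0.6, -0.3]
grip_width: 0.564
```

{"api": "jog_arm", "payload": {
  "series": [
    [0.0005,0,0,0,0,0],
    [0,0,0,0,0,0],
    [0,0,0,0,0,0],
    [-0.01,0,0,0,0,0],
    [-0.04,0,0,0,0,0],
    [-0.06,0,0,0,0,0],
    [-0.05,0,-0.02,0,0,0],
    [0,0.005,-0.05,0,0,0],
    [0,0.005,-0.055,0,0,0],
    [0,0.005,-0.055,0,0,0],
    [0,0.005,-0.055,0,0,0],
    [0,0.005,-0.05,0,0,0],
    [0,0,0,0,0,0],
    [0,0,0,0,0,0]
  ],
  "grip": 0.06
}}

```text
time_s: 44.5
tcp_pos: [567.2, -231.5, 210.0]
eef_rot: [0.477, -0.522, 0.477, 0.522]
contact_force: [0.3, 0.4, -0.2]
grip_width: 0.708
```

```bash
python3 - <<'E'
from meas import *
st()
ims={n:arm.capture(n) for n in("side","top")}
b=fit(574,-375,[125],{"side":ims["side"]}); print(b[0],b[1])
zoom("top",245,190,70,52,11,"t24")
zoom("side",275,290,80,60,10,"s24b")
to((593,-402,110),36)
E
```

```text
t 44.50 tcp [ 567.22 -231.46  209.97] F [ 0.34  0.43 -0.15] w 0.708 j [-0.5   0.49  1.62  0.    1.03 -2.16]
[ 574.25 -375.27  124.98   -0.02    0.02] 0.1725995346852648
t24 origin 210 164 scale 11
s24b origin 235 260 scale 10
t 44.70 tcp [ 567.59 -230.62  209.9 ] F [ 0.69 -0.1  -0.94] w 0.702 j [-0.49  0.49  1.62  0.    1.03 -2.16]
yaw now 95.28 tilt 0.01 rotvec to target [59.28  0.01  0.01]
shift in target axes, mm: [  99.9  -153.59  -80.18]
```

View pics/t24.png

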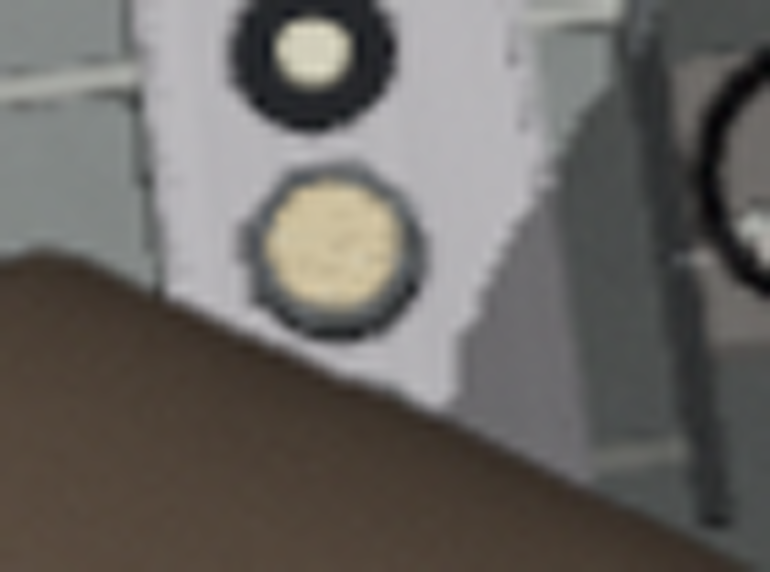

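View pics/s24b.png

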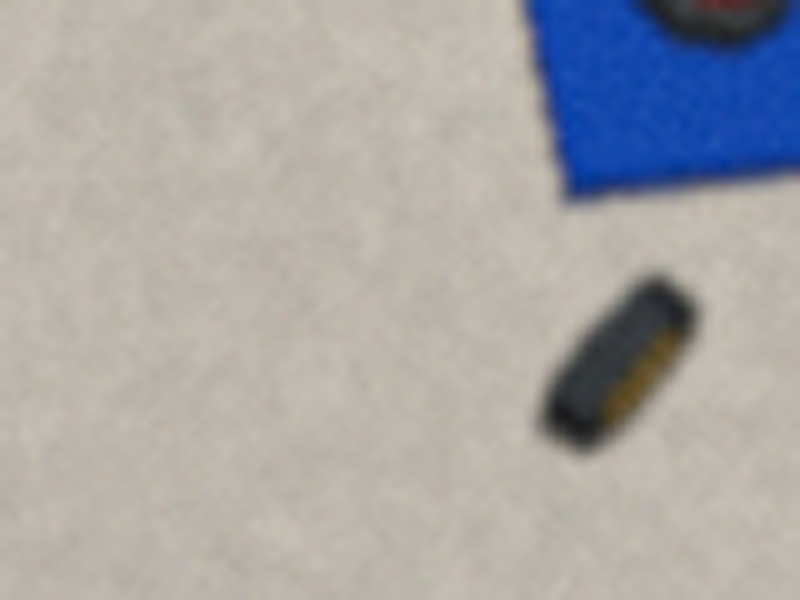

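B is centred to about 1.5 mm (top view (239.8,185.7)), and C hasn't moved from (574,-375). Now I topple C towards the robot and tray side.

{"api": "jog_arm", "payload": {
  "series": [
    [0,0,0,9.88,0,0],
    [0,0,0,9.88,0,0],
    [0,0,0,9.88,0,0],
    [0,0,0,9.88,0,0],
    [0,0,0,9.88,0,0],
    [0,0,0,9.88,0,0],
    [0,-0.0384,-0.02,0,0,0],
    [0,-0.0384,-0.02,0,0,0],
    [0,-0.0384,-0.02,0,0,0],
    [0,-0.0384,-0.02,0,0,0],
    [0,0,0,0,0,0],
    [0.05,0,0,0,0,0],
    [0.05,0,0,0,0,0],
    [0,0,0,0,0,0],
    [0,0,0,0,0,0]
  ],
  "grip": 0.0
}}

```text
time_s: 46.58
tcp_pos: [593.7, -402.8, 111.8]
eef_rot: [0.673, -0.219, 0.672, 0.218]
contact_force: [-0.8, -0.6, 1.1]
grip_width: 0.001
```

```bash
python3 - <<'E'
from h import *
to((593,-402,36),36)
zoom("side",285,290,80,60,10,"s25")
E
```

```text
t 46.58 tcp [ 593.73 -402.81  111.79] F [-0.84 -0.57  1.12] w 0.001 j [-0.69  0.74  1.42  0.    0.98 -1.32]
yaw now 35.97 tilt 0.13 rotvec to target [-0.03  0.04  0.12]
shift in target axes, mm: [75.79  1.09 -0.12]
s25 origin 245 260 scale 10
```

View pics/s25.png

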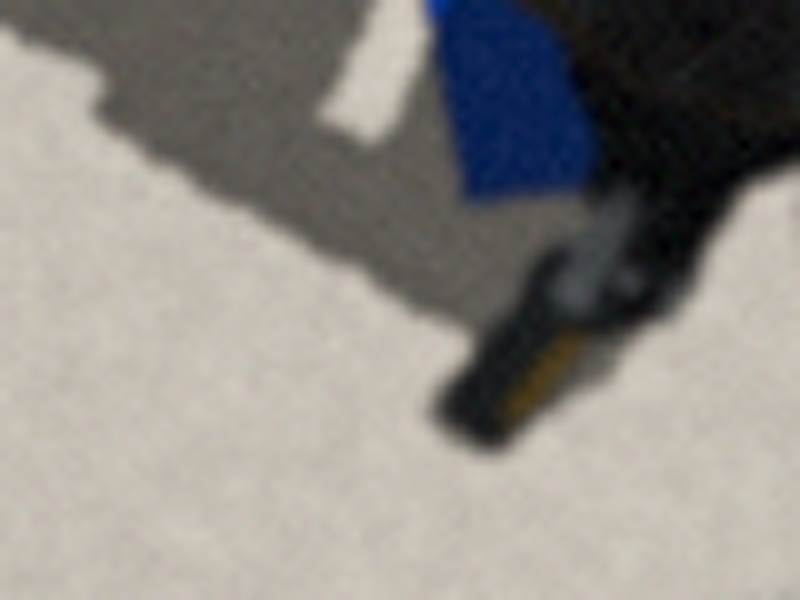

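{"api": "jog_arm", "payload": {
  "series": [
    [0.04,0.001,0,0,0,0],
    [0.035,0,0,0,0,0],
    [0,0,0,0,0,0],
    [0,0.006,0,0,0,0],
    [0,0.006,0,0,0,0],
    [0,0.005,0,0,0,0],
    [0,0.005,0,0,0,0],
    [0,0.005,0,0,0,0],
    [0,0.005,0,0,0,0],
    [0,0,0,0,0,0]
  ]
}}

```text
time_s: 47.88
tcp_pos: [573.3, -376.0, 34.6]
eef_rot: [0.673, -0.218, 0.673, 0.218]
contact_force: [-0.3, -0.5, 1.0]
grip_width: 0.005
```

```bash
python3 - <<'E'
from h import *
st()
zoom("side",285,290,80,60,10,"s26")
E
```

```text
t 47.88 tcp [ 573.25 -376.05   34.63] F [-0.31 -0.5   1.01] w 0.005 j [-0.68  0.79  1.55  0.    0.8  -1.3 ]
s26 origin 245 260 scale 10
```

View pics/s26.png

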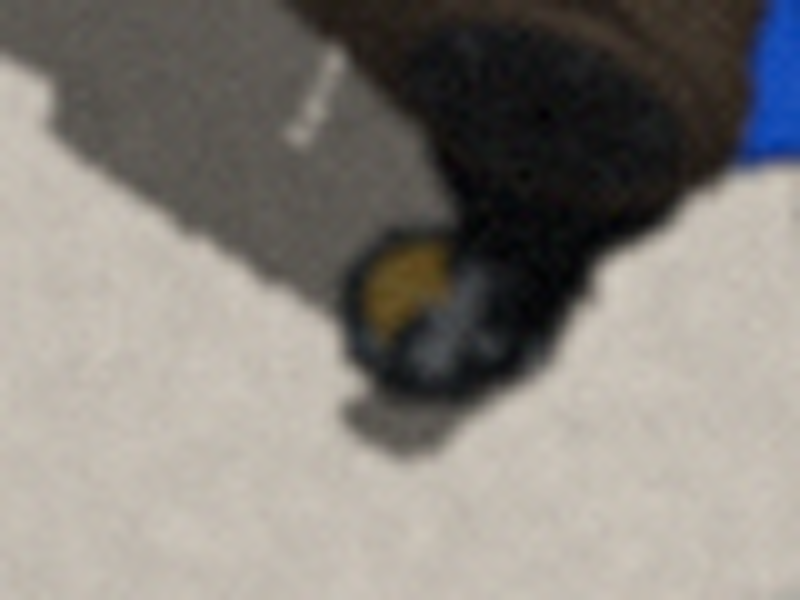

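C has toppled flat. I'll rise, turn the jaws and move aside to measure.

{"api": "jog_arm", "payload": {
  "series": [
    [-0.05,0,0,0,0,0],
    [-0.06,0,0,-9.9,0,0],
    [-0.04,0,0,-9.9,0,0],
    [0,0,0,-9.9,0,0],
    [0,0,0,-9.9,0,0],
    [0,0.05,0,0,0,0],
    [0,0.05,0,0,0,0],
    [0,0.05,0,0,0,0],
    [0,0,0,0,0,0],
    [0,0,0,0,0,0]
  ],
  "grip": 0.064
}}

```text
time_s: 49.18
tcp_pos: [428.8, -339.4, 185.0]
eef_rot: [0.559, -0.433, 0.559, 0.432]
contact_force: [-0.1, -0.3, 0.8]
grip_width: 0.753
```

```bash
python3 - <<'E'
from meas import *
st()
ims={n:arm.capture(n) for n in("side","top")}
for n in ims:
    print(n,grain(n,16,(553.5,-346),ims[n]), fit(553.5,-346,[0,22],{n:ims[n]},flat=True))
zoom("side",285,280,80,60,10,"s27");zoom("top",355,190,60,45,12,"t27")
E
```

```text
t 49.17 tcp [ 428.75 -339.43  185.03] F [-0.13 -0.26  0.84] w 0.753 j [-0.79  0.43  1.81  0.    0.9  -2.11]
side ((np.float64(287.45864661654133), np.float64(289.77443609022555)), array([ 558.84, -345.39,   16.  ]), np.float64(133.0)) (array([ 559.78, -345.38,   15.43,    0.35,    0.42]), np.float64(0.22754958903210937))
top ((np.float64(357.80898876404495), np.float64(185.13483146067415)), array([ 560.53, -345.31,   16.  ]), np.float64(89.0)) (array([ 560.15, -343.12,   33.21,   -0.26,   -0.16]), np.float64(0.36545272779518134))
s27 origin 245 250 scale 10
t27 origin 325 168 scale 12
```

View pics/s27.png

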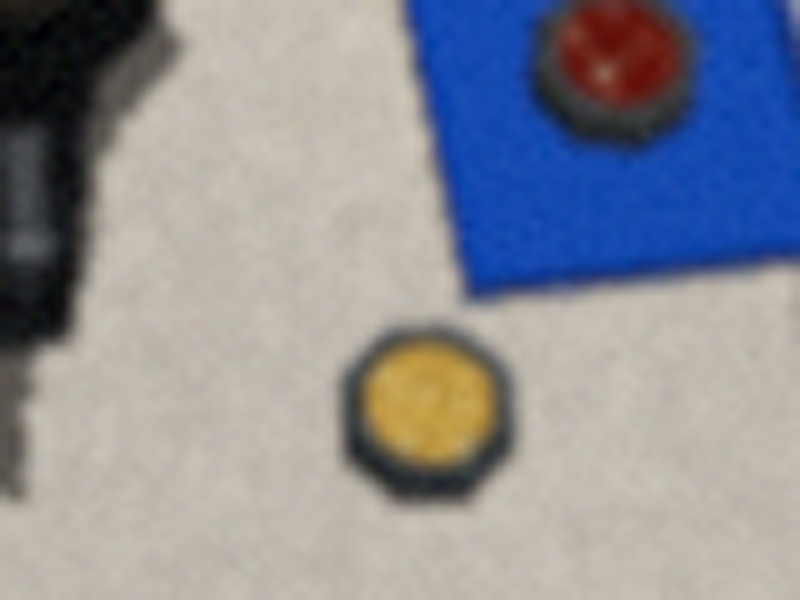

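View pics/t27.png

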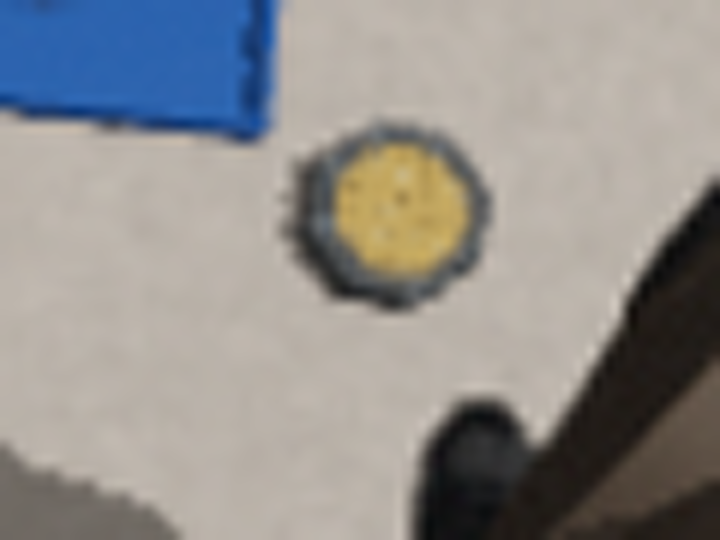

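C is flat at (559,-345.4), close to the tray corner. I'll take it with the jaws at yaw −61°, which keeps both fingers clear of the tray.

```bash
python3 - <<'E'
from h import *
to((559,-345.4,60),-61)
E
```

```text
t 49.38 tcp [ 428.89 -338.97  184.36] F [-0.06 -0.38 -0.33] w 0.750 j [-0.79  0.44  1.81  0.    0.9  -2.11]
yaw now 75.55 tilt 0.01 rotvec to target [136.55   0.01  -0.01]
shift in target axes, mm: [124.36 110.68  68.7 ]
```

{"api": "jog_arm", "payload": {
  "series": [
    [0,0,0,10.5,0,0],
    [0,0,0,10.5,0,0],
    [0,0,0,10.5,0,0],
    [0,0,0,10.5,0,0],
    [0,0,0,10.5,0,0],
    [0,0,0,10.5,0,0],
    [0,0,0,10.5,0,0],
    [0,0,0,10.5,0,0],
    [0,0,0,10.5,0,0],
    [0,0,0,10.5,0,0],
    [0,0,0,10.5,0,0],
    [0,0,0,10.5,0,0],
    [0,0,0,10.5,0,0],
    [0,0,0,0,0,0]
  ]
}}

```text
time_s: 51.12
tcp_pos: [428.6, -338.8, 184.4]
eef_rot: [0.61, 0.358, 0.61, -0.358]
contact_force: [-0.0, 0.3, -0.6]
grip_width: 0.748
```

```bash
python3 - <<'E'
from h import *
to((559,-345.4,80),-61)
E
```

```text
t 51.12 tcp [ 428.6  -338.83  184.37] F [-0.04  0.33 -0.6 ] w 0.748 j [-0.79  0.44  1.81  0.    0.9   0.27]
yaw now -60.89 tilt 0.01 rotvec to target [ 0.11 -0.01 -0.  ]
shift in target axes, mm: [104.37 110.86  68.97]
```

{"api": "jog_arm", "payload": {
  "series": [
    [0,0.0277,0.0172,0,0,0],
    [0,0.0277,0.0172,0,0,0],
    [0,0.0277,0.0172,0,0,0],
    [0,0.0277,0.0172,0,0,0],
    [0.05,0,0,0,0,0],
    [0.045,0,0,0,0,0],
    [0,0,0,0,0,0],
    [0,0,0,0,0,0]
  ]
}}

```text
time_s: 52.12
tcp_pos: [559.2, -345.7, 91.1]
eef_rot: [0.61, 0.358, 0.609, -0.358]
contact_force: [0.4, -0.2, 0.1]
grip_width: 0.751
```

```bash
python3 - <<'E'
from h import *
to((559,-345.4,2.2),-61)
zoom("side",285,280,80,60,10,"s28")
E
```

```text
t 52.12 tcp [ 559.16 -345.7    91.11] F [ 0.41 -0.18  0.08] w 0.751 j [-0.65  0.69  1.6   0.    0.85  0.41]
yaw now -60.87 tilt 0.09 rotvec to target [ 0.13  0.08 -0.04]
shift in target axes, mm: [88.91  0.01 -0.34]
s28 origin 245 250 scale 10
```

View pics/s28.png

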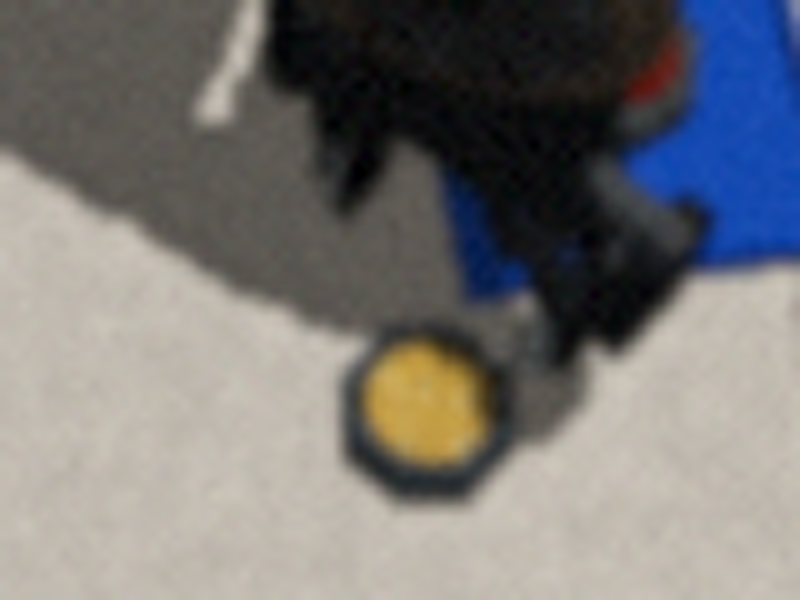

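The fingers straddle C and clear the tray corner, so I'll descend.

{"api": "jog_arm", "payload": {
  "series": [
    [0.045,0,0,0,0,0],
    [0.03,0,0,0,0,0],
    [0.01,0,0,0,0,0],
    [0.0035,0,0,0,0,0],
    [0,0,0,0,0,0]
  ]
}}

```text
time_s: 52.8
tcp_pos: [559.0, -345.7, 2.5]
eef_rot: [0.61, 0.359, 0.609, -0.359]
contact_force: [0.1, 0.2, 0.2]
grip_width: 0.75
```

{"api": "jog_arm", "payload": {
  "series": [
    [0,0,0,0,0,0],
    [0,0,0,0,0,0],
    [0,0,0,0,0,0],
    [0,0,0,0,0,0],
    [0,0,0,0,0,0]
  ],
  "grip": 0.04,
  "grip_force": 50
}}

```text
time_s: 53.42
tcp_pos: [559.0, -345.7, 2.7]
eef_rot: [0.61, 0.359, 0.609, -0.359]
contact_force: [-1.7, 0.4, 5.6]
grip_width: 0.571
```

{"api": "jog_arm", "payload": {
  "series": [
    [-0.005,0,0,0,0,0],
    [-0.03,0,0,0,0,0],
    [-0.05,0,0,0,0,0],
    [-0.05,0,0,0,0,0],
    [-0.03,0,0,0,0,0],
    [0,0,0,0,0,0]
  ],
  "grip_force": 60
}}

```text
time_s: 54.18
tcp_pos: [559.1, -345.7, 169.0]
eef_rot: [0.611, 0.359, 0.608, -0.359]
contact_force: [-0.0, 0.3, -1.5]
grip_width: 0.564
```

```bash
python3 - <<'E'
from h import *
to((632.6,60.0,100),95.2-180)
E
```

```text
t 54.17 tcp [ 559.08 -345.67  168.99] F [-0.03  0.33 -1.49] w 0.564 j [-0.65  0.6   1.54  0.    1.    0.41]
yaw now -60.98 tilt 0.27 rotvec to target [23.82  0.22 -0.16]
shift in target axes, mm: [  68.99  109.98 -397.34]
```

{"api": "jog_arm", "payload": {
  "series": [
    [0,0,0,7.94,0,0],
    [0,0,0,7.94,0,0],
    [0,0,0,7.94,0,0],
    [0,0.0122,-0.0442,0,0,0],
    [0,0.0122,-0.0442,0,0,0],
    [0,0.0122,-0.0442,0,0,0],
    [0,0.0122,-0.0442,0,0,0],
    [0,0.0122,-0.0442,0,0,0],
    [0,0.0122,-0.0442,0,0,0],
    [0,0.0122,-0.0442,0,0,0],
    [0,0.0122,-0.0442,0,0,0],
    [0,0.0122,-0.0442,0,0,0],
    [0,0,0,0,0,0],
    [0.03,0,0,0,0,0],
    [0.03,0,0,0,0,0],
    [0,0,0,0,0,0],
    [0,0,0,0,0,0]
  ]
}}

```text
time_s: 56.3
tcp_pos: [632.0, 60.4, 106.7]
eef_rot: [0.522, 0.477, 0.522, -0.477]
contact_force: [-0.7, -0.3, -1.6]
grip_width: 0.565
```

```bash
python3 - <<'E'
from h import *
to((632.6,60.0,51),95.2-180)
zoom("side",245,180,100,75,8,"s29")
E
```

```text
t 56.30 tcp [631.99  60.42 106.66] F [-0.68 -0.29 -1.6 ] w 0.565 j [-0.01  0.64  1.65  0.    0.85  1.47]
yaw now -84.83 tilt 0.02 rotvec to target [-0.03 -0.   -0.02]
shift in target axes, mm: [55.66  0.57  0.47]
s29 origin 195 143 scale 8
```

View pics/s29.png

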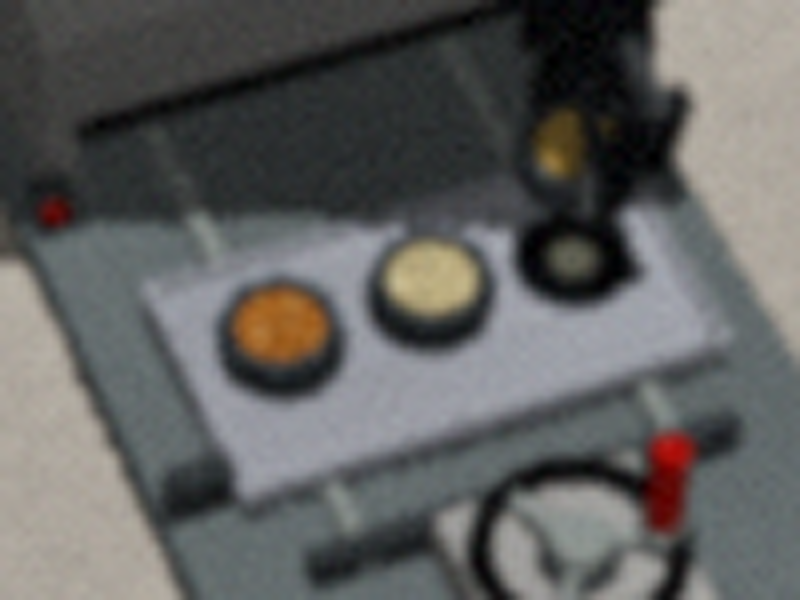

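C is above the last aperture, so I'll lower it and release.

{"api": "jog_arm", "payload": {
  "series": [
    [0.03,0.0005,0.0004,0,0,0],
    [0.016,0,0,0,0,0],
    [0.006,0,0,0,0,0],
    [0.003,0,0,0,0,0],
    [0.001,0,0,0,0,0],
    [0,0,0,0,0,0]
  ]
}}

```text
time_s: 57.1
tcp_pos: [632.6, 60.5, 50.8]
eef_rot: [0.522, 0.477, 0.522, -0.477]
contact_force: [-1.9, -1.0, 2.2]
grip_width: 0.564
```

{"api": "jog_arm", "payload": {
  "series": [
    [0.0005,0,0,0,0,0],
    [0,0,0,0,0,0],
    [0,0,0,0,0,0],
    [-0.01,0,0,0,0,0],
    [-0.04,0,0,0,0,0],
    [-0.06,0,0,0,0,0],
    [-0.06,0,0,0,0,0],
    [-0.04,-0.02,0.04,0,0,0],
    [0,-0.03,0.05,0,0,0],
    [0,-0.03,0.05,0,0,0],
    [0,-0.03,0.05,0,0,0],
    [0,0,0,0,0,0],
    [0,0,0,0,0,0]
  ],
  "grip": 0.06
}}

```text
time_s: 58.72
tcp_pos: [540.0, -138.6, 260.2]
eef_rot: [0.522, 0.477, 0.522, -0.477]
contact_force: [-0.1, 0.1, 1.3]
grip_width: 0.703
```

```bash
python3 - <<'E'
from meas import *
st()
zoom("top",230,190,110,80,7,"t30"); zoom("side",240,150,100,75,8,"s30")
for n,z in(("window",154),("knob_grip",180),("start_key_top",158),("blue_sector",154)):
  for c in("top","side"):
    for k in arm.place_of(n,c)[:2]: print(n,c,np.round(k["point"],1),round(k["confidence"],2),onz([k["point"]],z,c)[0])
E
```

```text
t 58.73 tcp [ 540.03 -138.57  260.19] F [-0.14  0.14  1.27] w 0.703 j [-0.37  0.37  1.69  0.    1.09  1.11]
t30 origin 175 150 scale 7
s30 origin 190 113 scale 8
window top [179.4 186.7] 0.78 [555.89 233.74 154.  ]
window side [231.8 125.1] 0.84 [558.82 218.34 154.  ]
window side [230.2 183.9] 0.31 [481.33 -23.09 154.  ]
knob_grip top [166.  185.6] 0.64 [555.18 267.69 180.  ]
knob_grip side [265.2 175.2] 0.2 [586.55 -41.5  180.  ]
start_key_top top [155.3 217. ] 0.55 [466.58 305.19 158.  ]
start_key_top side [196.6 112.1] 0.37 [460.04 309.74 158.  ]
start_key_top side [303.7 253.3] 0.16 [ 603.72 -317.95  158.  ]
blue_sector top [168.9 175.6] 0.49 [592.52 265.72 154.  ]
```

View pics/t30.png

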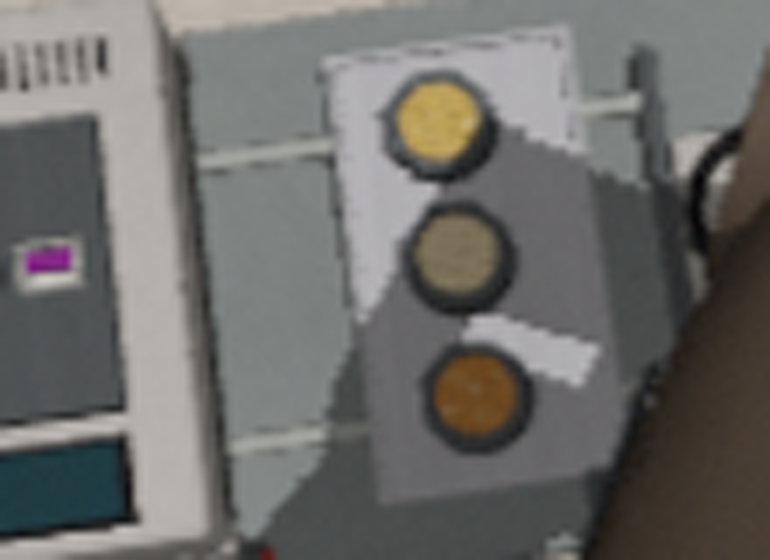

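View pics/s30.png

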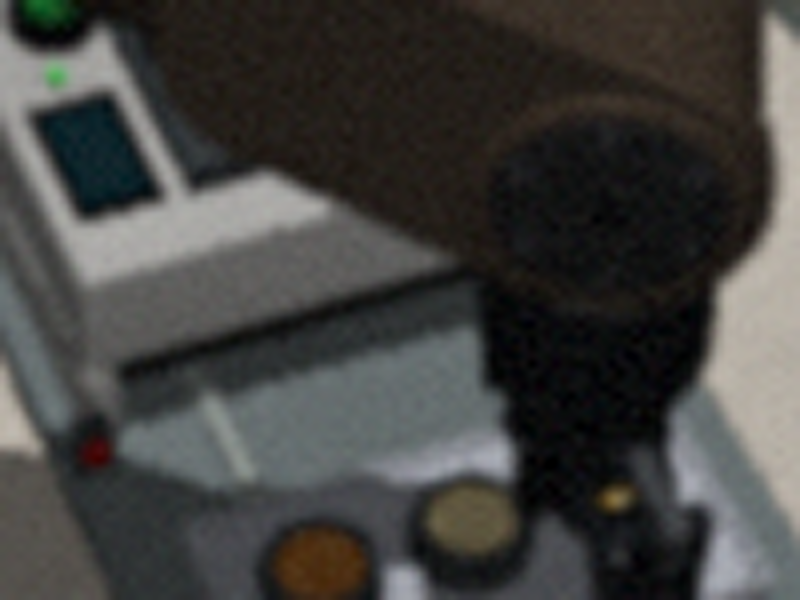

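All three cells are flat over their places. The window shows at top (181,187). I need a closer look at the knob, and the tool turned by 180°.

{"api": "jog_arm", "payload": {
  "series": [
    [0,0,0,-10,0,0],
    [0,0,0,-10,0,0],
    [0,0,0,-10,0,0],
    [0,0,0,-10,0,0],
    [0,0,0,-10,0,0],
    [0,0,0,-10,0,0],
    [0,0,0,-10,0,0],
    [0,0,0,-10,0,0],
    [0,0,0,-10,0,0],
    [0,0,0,-10,0,0],
    [0,0,0,-10,0,0],
    [0,0,0,-10,0,0],
    [0,0,0,-10,0,0],
    [0,0,0,-10,0,0],
    [0,0,0,-10,0,0],
    [0,0,0,-10,0,0],
    [0,0,0,-10,0,0],
    [0,0,0,-10,0,0],
    [0,0,0,0,0,0]
  ]
}}

```text
time_s: 61.6
tcp_pos: [540.0, -138.6, 259.6]
eef_rot: [0.477, -0.522, 0.477, 0.522]
contact_force: [-0.1, 0.8, -0.3]
grip_width: 0.7
```

```bash
python3 - <<'E'
from meas import *
to((549.3,264.5,230),95.2)
zoom("top",172,187,40,30,20,"t31")
im=arm.capture("top").astype(int)
def cen(x,y,r,f):
    yy,xx=np.mgrid[y-r:y+r+1,x-r:x+r+1]; w=f(im[y-r:y+r+1,x-r:x+r+1]); w=np.clip(w,0,None)
    return ((xx*w).sum()/w.sum(),(yy*w).sum()/w.sum())
for nm,x,y in(("C",237,167),("B",240,186),("A",243,206)):
    c=cen(x,y,6,lambda a:((a[:,:,0]-a[:,:,2])>(a[:,:,0]-a[:,:,2]).max()*.5)*1.); print(nm,c,onz([c],64,"top")[0])
print("places top-cam (634.9,59.8),(569,54),(503,48.2)")
E
```

```text
t 61.60 tcp [ 539.96 -138.63  259.59] F [-0.07  0.84 -0.3 ] w 0.700 j [-0.37  0.37  1.69  0.    1.09 -2.03]
yaw now 95.13 tilt 0.00 rotvec to target [-0.07  0.    0.  ]
shift in target axes, mm: [ 29.59 -45.84 400.62]
t31 origin 152 172 scale 20
C (np.float64(237.17708333333334), np.float64(166.80208333333334)) [634.77  61.28  64.  ]
B (np.float64(239.7058823529412), np.float64(185.13725490196077)) [571.79  55.53  64.  ]
A (np.float64(238.33333333333334), np.float64(202.1904761904762)) [515.19  62.39  64.  ]
places top-cam (634.9,59.8),(569,54),(503,48.2)
```

View pics/t31.png

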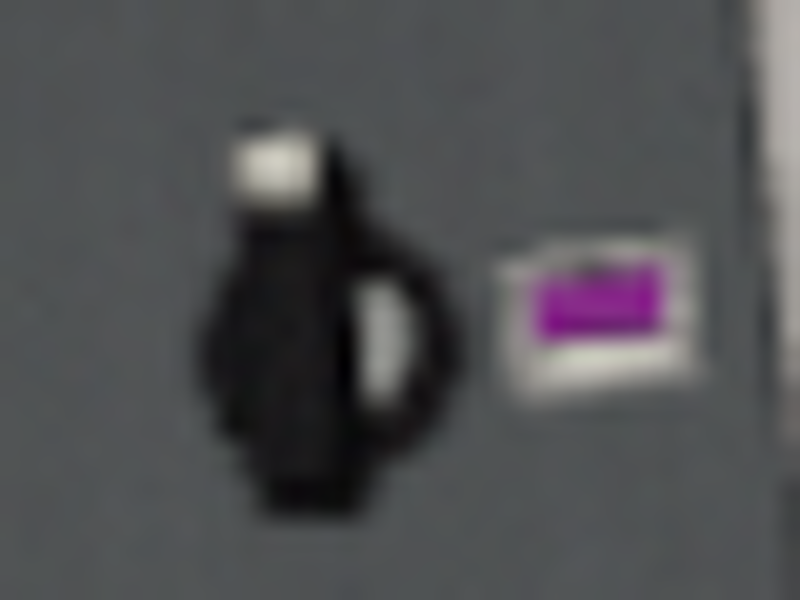

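The knob bar points nearly along reader +x, with its white tip at top (166,180.5), and the window shows purple over white. So the wheel needs about −87°, ending with tool yaw 5.1°. I'll grip the knob.

{"api": "jog_arm", "payload": {
  "series": [
    [0,-0.0051,0.0445,0,0,0],
    [0,-0.0051,0.0445,0,0,0],
    [0,-0.0051,0.0445,0,0,0],
    [0,-0.0051,0.0445,0,0,0],
    [0,-0.0051,0.0445,0,0,0],
    [0,-0.0051,0.0445,0,0,0],
    [0,-0.0051,0.0445,0,0,0],
    [0,-0.0051,0.0445,0,0,0],
    [0,-0.0051,0.0445,2.5,0,0],
    [0,0,0,0,0,0],
    [0,0,0,0,0,0]
  ],
  "grip": 0.04
}}

```text
time_s: 63.08
tcp_pos: [549.3, 264.1, 259.5]
eef_rot: [0.488, -0.511, 0.489, 0.511]
contact_force: [0.2, -0.5, 0.3]
grip_width: 0.467
```

```bash
python3 - <<'E'
from meas import *
to((549.3,264.5,163),92.5)
zoom("side",225,120,80,60,10,"s32")
E
```

```text
t 63.08 tcp [549.26 264.07 259.48] F [ 0.21 -0.49  0.26] w 0.467 j [ 0.34  0.44  1.56 -0.    1.14 -1.28]
yaw now 92.63 tilt 0.02 rotvec to target [ 0.13 -0.01 -0.02]
shift in target axes, mm: [96.48 -0.06  0.43]
s32 origin 185 90 scale 10
```

View pics/s32.png

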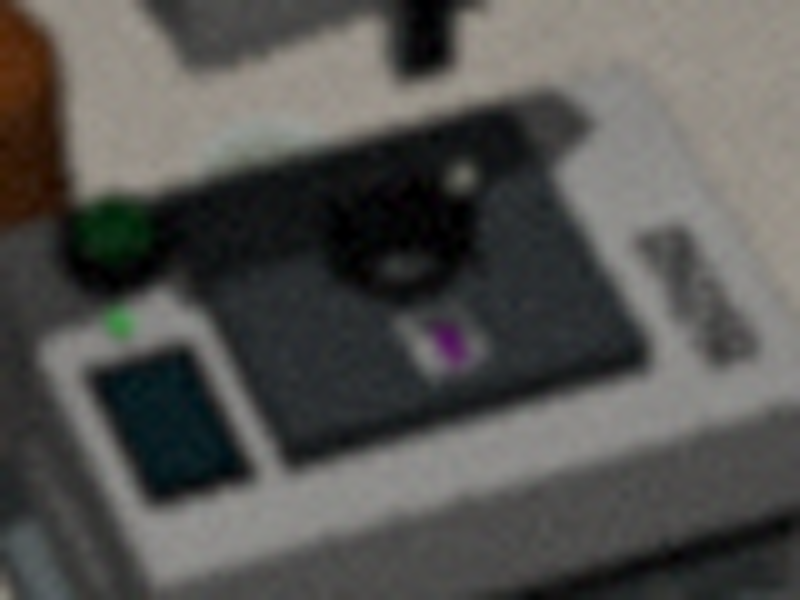

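{"api": "jog_arm", "payload": {
  "series": [
    [0.04,0,0.0004,0,0,0],
    [0.03,0,0,0,0,0],
    [0.018,0,0,0,0,0],
    [0.007,0,0,0,0,0],
    [0,0,0,0,0,0]
  ]
}}

```text
time_s: 63.75
tcp_pos: [549.6, 264.2, 164.9]
eef_rot: [0.488, -0.511, 0.488, 0.511]
contact_force: [0.3, 0.5, -0.4]
grip_width: 0.467
```

{"api": "jog_arm", "payload": {
  "series": [
    [0,0,0,0,0,0],
    [0,0,0,0,0,0],
    [0,0,0,0,0,0],
    [0,0,0,0,0,0]
  ],
  "grip": 0.0,
  "grip_force": 40
}}

```text
time_s: 64.25
tcp_pos: [549.6, 266.3, 165.8]
eef_rot: [0.489, -0.512, 0.487, 0.512]
contact_force: [-0.8, 9.9, 2.5]
grip_width: 0.151
```

```bash
python3 - <<'E'
from meas import *
to((549.3,264.5,163),5.1)
E
```

```text
t 64.25 tcp [549.65 266.31 165.84] F [-0.76  9.9   2.53] w 0.151 j [ 0.34  0.54  1.67  0.    0.93 -1.28]
yaw now 92.70 tilt 0.20 rotvec to target [87.6   0.23 -0.01]
shift in target axes, mm: [ 2.84 -1.77 -0.51]
```

{"api": "jog_arm", "payload": {
  "series": [
    [0,0,0.002,0,0,0],
    [0,0,0,0,0,0],
    [0,0,0,9.73,0,0],
    [0,0,0,9.73,0,0],
    [0,0,0,9.73,0,0],
    [0,0,0,0,0,0]
  ]
}}

```text
time_s: 65.0
tcp_pos: [549.5, 266.1, 165.8]
eef_rot: [0.602, -0.372, 0.602, 0.371]
contact_force: [-0.2, -5.1, 7.0]
grip_width: 0.157
```

{"api": "jog_arm", "payload": {
  "series": [
    [0,0,0,9.73,0,0],
    [0,0,0,9.73,0,0],
    [0,0,0,9.73,0,0],
    [0,0,0,9.73,0,0],
    [0,0,0,9.73,0,0],
    [0,0,0,9.73,0,0],
    [0,0,0,0,0,0]
  ]
}}

```text
time_s: 65.88
tcp_pos: [548.7, 265.6, 165.8]
eef_rot: [0.706, -0.031, 0.707, 0.03]
contact_force: [-5.3, -8.4, 10.2]
grip_width: 0.155
```

```bash
python3 - <<'E'
from meas import *
to((549.3,264.5,163),5.1)
zoom("side",225,120,80,60,10,"s33")
E
```

```text
t 65.88 tcp [548.7  265.57 165.78] F [-5.33 -8.41 10.2 ] w 0.155 j [ 0.34  0.54  1.67 -0.    0.94  0.26]
yaw now 4.98 tilt 0.11 rotvec to target [-0.12 -0.07  0.09]
shift in target axes, mm: [ 2.78 -1.11  0.5 ]
s33 origin 185 90 scale 10
```

View pics/s33.png

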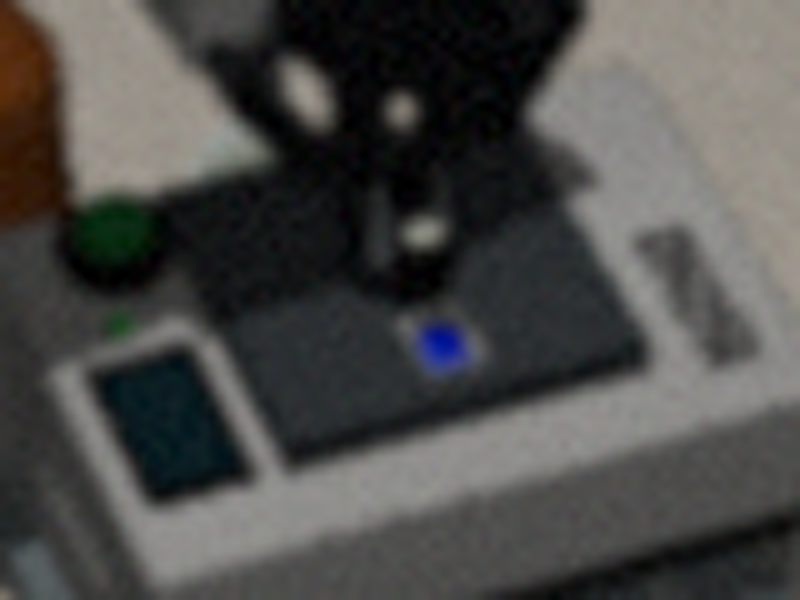

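The window is full of blue (side (229,124)) and the white tip points at it. I'll release, rise and check from above.

{"api": "jog_arm", "payload": {
  "series": [
    [0,0,0,0,0,0],
    [0,0,0,0,0,0],
    [0,0,0,0,0,0],
    [-0.04,0,0,0,0,0],
    [-0.05,0,0,0,0,0],
    [0,-0.04,0,0,0,0],
    [0,-0.05,0,0,0,0],
    [0,-0.055,0.01,0,0,0],
    [0,-0.055,0.01,0,0,0],
    [0,-0.055,0.01,0,0,0],
    [0,-0.055,0.01,0,0,0],
    [0,0,0,0,0,0],
    [0,0,0,0,0,0]
  ],
  "grip": 0.05
}}

```text
time_s: 67.55
tcp_pos: [616.6, -38.2, 254.4]
eef_rot: [0.706, -0.031, 0.707, 0.032]
contact_force: [0.1, 0.4, -0.3]
grip_width: 0.583
```

```bash
python3 - <<'E'
from meas import *
to((612.5,-98,83.5),5.1)
zoom("top",172,187,40,30,20,"t34"); zoom("side",245,180,100,75,8,"s34")
im=arm.capture("top"); cv2.imwrite("pics/t34w.png",cv2.resize(im[120:250,130:330,::-1],None,fx=4,fy=4,interpolation=cv2.INTER_CUBIC))
E
```

```text
t 67.55 tcp [616.63 -38.18 254.41] F [ 0.07  0.36 -0.26] w 0.583 j [-0.17  0.46  1.55  0.    1.13 -0.26]
yaw now 5.10 tilt 0.03 rotvec to target [ 0.   -0.02 -0.02]
shift in target axes, mm: [170.91 -59.21  -9.43]
t34 origin 152 172 scale 20
s34 origin 195 143 scale 8
```

View pics/t34.png

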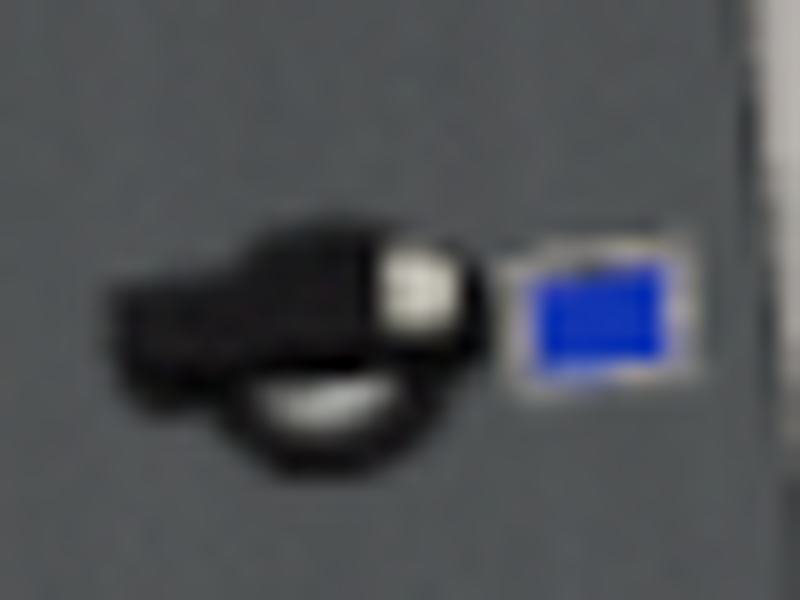

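View pics/s34.png

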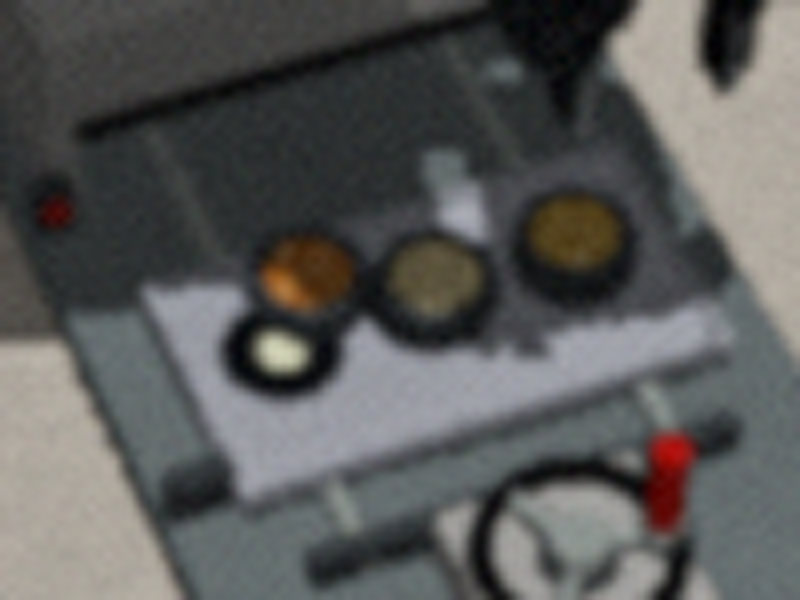

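View pics/t34w.png

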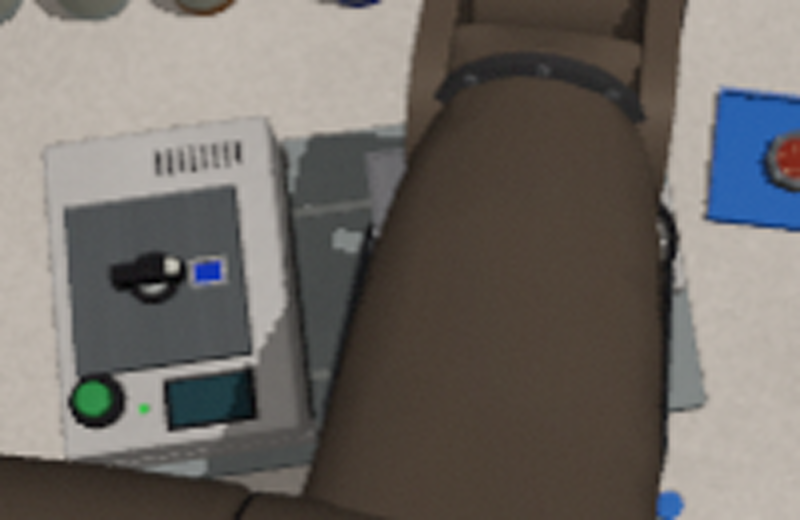

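The blue is centred in the window (top (182,187.7)). However, cell A has been knocked aside on the carriage: it is at side (233,177) and its aperture is exposed at (230,187). I'll re-measure and put it back.

{"api": "jog_arm", "payload": {
  "series": [
    [0,-0.05,0,-10,0,0],
    [0,-0.05,0,-10,0,0],
    [0,-0.03,-0.02,-10,0,0],
    [0,-0.03,-0.02,-10,0,0],
    [0,0,0,-10,0,0],
    [0,0,0,-10,0,0],
    [0,0,0,-10,0,0],
    [0,0,0,-10,0,0],
    [0,0,0,-10,0,0],
    [0,0,0,0,0,0],
    [0,0,0,0,0,0]
  ],
  "grip": 0.06
}}

```text
time_s: 69.08
tcp_pos: [630.0, -207.6, 254.7]
eef_rot: [-0.478, 0.521, -0.478, -0.521]
contact_force: [0.6, 0.2, 0.4]
grip_width: 0.703
```

```bash
python3 - <<'E'
from meas import *
st()
zoom("side",245,175,64,48,12,"s35"); zoom("top",243,188,64,48,12,"t35")
E
```

```text
t 69.08 tcp [ 629.98 -207.56  254.68] F [0.58 0.2  0.45] w 0.703 j [-0.42  0.53  1.43  0.    1.19 -2.08]
s35 origin 213 151 scale 12
t35 origin 211 164 scale 12
```

View pics/s35.png

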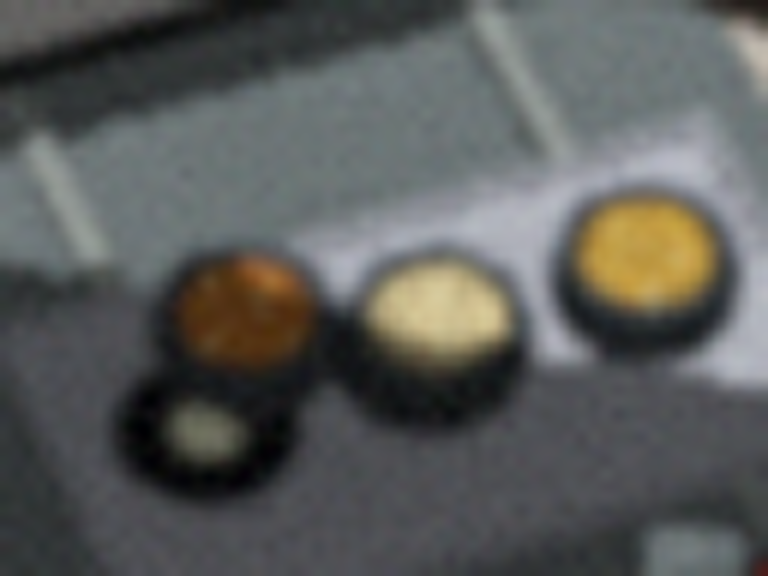

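View pics/t35.png

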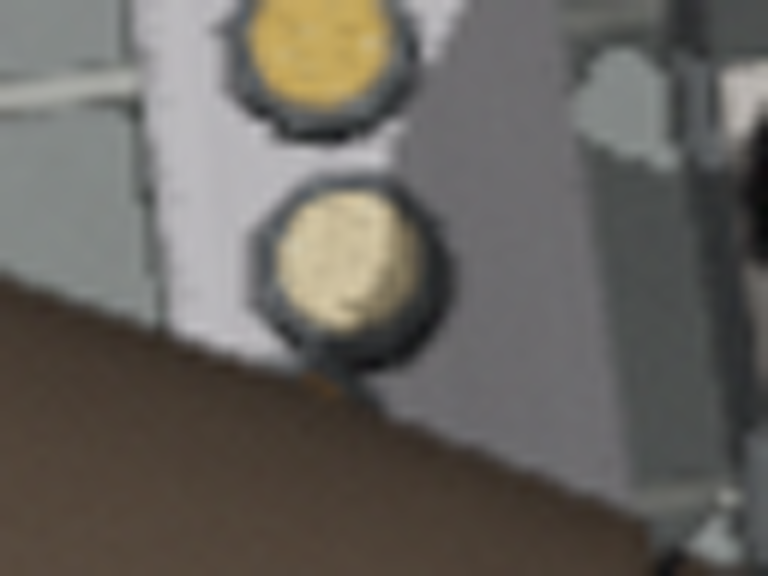

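```bash
python3 - <<'E'
from meas import *
f=lambda o,p,s:[o[i]+(p[i]+.5)/s-.5 for i in(0,1)]
for nm,p in(("A",(246,310)),("B",(438,313)),("C",(647,252))): print(nm,"side",onz([f((213,151),p,12)],64,"side")[0])
print("aper side",onz([f((213,151),(205,435),12)],48,"side")[0])
for nm,p in(("B",(347,260)),("C",(321,45))): print(nm,"top",onz([f((211,164),p,12)],64,"top")[0])
print("targets side/robot ~(500.6,48.1) (566.6,54.2) (632.6,60.5); top (503,48.2),(569,54),(634.9,59.8)")
# full predicted projection of B window if centred
print("pred B side px",proj((566.6,54.2,64),"side"),"meas",f((213,151),(438,313),12))
to((513,62,110),95.2)
E
```

```text
A side [519.36  73.84  64.  ]
B side [569.98  57.37  64.  ]
C side [632.8   61.42  64.  ]
aper side [499.39  46.98  48.  ]
B top [571.6   56.35  64.  ]
C top [633.06  60.97  64.  ]
targets side/robot ~(500.6,48.1) (566.6,54.2) (632.6,60.5); top (503,48.2),(569,54),(634.9,59.8)
pred B side px [[248.37 177.56]] meas [249.04166666666666, 176.625]
t 69.17 tcp [ 629.93 -207.85  254.67] F [-0.45 -1.12  0.07] w 0.702 j [-0.42  0.53  1.43  0.    1.19 -2.08]
yaw now 95.01 tilt 0.01 rotvec to target [-0.19  0.    0.01]
shift in target axes, mm: [144.67  91.99 279.34]
```

A is at (519.4,73.8), against the head-side rim, and it pushed B about 3 mm. I'll grip A a little high, so the finger passes over the rim.

```bash
python3 - <<'E'
from meas import *
to((518.8,73,110),95.2)
E
```

```text
t 69.17 tcp [ 629.93 -207.85  254.67] F [-0.45 -1.12  0.07] w 0.702 j [-0.42  0.53  1.43  0.    1.19 -2.08]
yaw now 95.01 tilt 0.01 rotvec to target [-0.19  0.    0.01]
shift in target axes, mm: [144.67  85.22 289.77]
```

{"api": "jog_arm", "payload": {
  "series": [
    [0,0.0145,0.0485,0,0,0],
    [0,0.0145,0.0485,0,0,0],
    [0,0.0145,0.0485,0,0,0],
    [0.02,0.0145,0.0485,0,0,0],
    [0.04,0.0145,0.0485,0,0,0],
    [0.04,0.0145,0.0485,0,0,0],
    [0.04,0,0,0,0,0],
    [0,0,0,0,0,0],
    [0,0,0,0,0,0]
  ],
  "grip": 0.061
}}

```text
time_s: 70.3
tcp_pos: [519.2, 70.6, 118.3]
eef_rot: [-0.478, 0.522, -0.477, -0.521]
contact_force: [0.3, -0.3, 0.5]
grip_width: 0.712
```

```bash
python3 - <<'E'
from meas import *
to((518.8,73,50.5),95.2)
zoom("side",240,175,64,48,12,"s36")
E
```

```text
t 70.30 tcp [519.21  70.58 118.31] F [ 0.3  -0.29  0.47] w 0.712 j [ 0.01  0.5   1.92  0.    0.72 -1.65]
yaw now 95.05 tilt 0.08 rotvec to target [-0.15 -0.    0.08]
shift in target axes, mm: [67.81  0.19  2.44]
s36 origin 208 151 scale 12
```

View pics/s36.png

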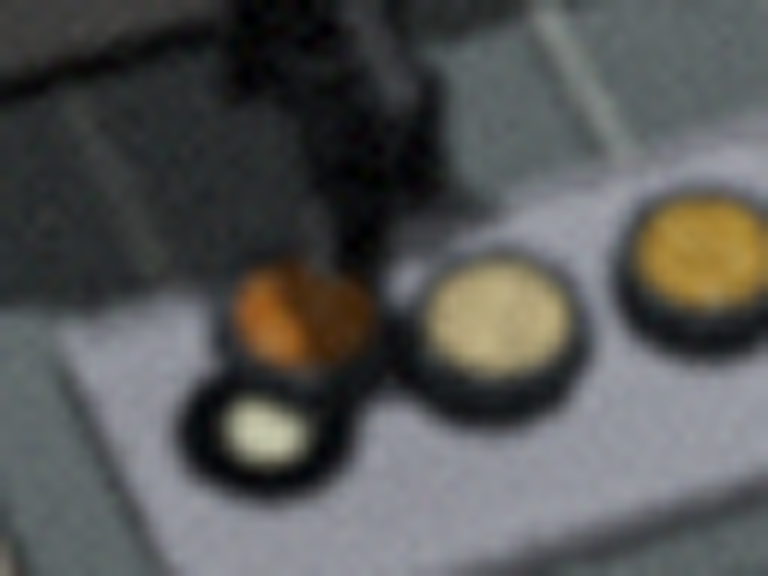

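{"api": "jog_arm", "payload": {
  "series": [
    [0.04,0,0.0024,0,0,0],
    [0.018,0,0,0,0,0],
    [0.006,0,0,0,0,0],
    [0.003,0,0,0,0,0],
    [0,0,0,0,0,0]
  ]
}}

```text
time_s: 70.97
tcp_pos: [518.6, 73.2, 50.9]
eef_rot: [-0.478, 0.522, -0.477, -0.521]
contact_force: [-0.2, -0.5, 0.4]
grip_width: 0.719
```

{"api": "jog_arm", "payload": {
  "series": [
    [0,0,0,0,0,0],
    [0,0,0,0,0,0],
    [0,0,0,0,0,0],
    [0,0,0,0,0,0],
    [0,0,0,0,0,0]
  ],
  "grip": 0.04,
  "grip_force": 40
}}

```text
time_s: 71.6
tcp_pos: [518.9, 73.0, 51.4]
eef_rot: [-0.478, 0.523, -0.477, -0.521]
contact_force: [-0.5, -3.8, 7.7]
grip_width: 0.575
```

{"api": "jog_arm", "payload": {
  "series": [
    [-0.005,0,0,0,0,0],
    [-0.02,0,0,0,0,0],
    [-0.02,0,0,0,0,0],
    [0,0,0,0,0,0]
  ],
  "grip_force": 60
}}

```text
time_s: 72.1
tcp_pos: [518.8, 73.5, 96.5]
eef_rot: [-0.478, 0.523, -0.476, -0.521]
contact_force: [0.3, -0.0, -1.0]
grip_width: 0.568
```

```bash
python3 - <<'E'
from meas import *
to((500.6,48,51.5),95.2)
zoom("side",240,175,64,48,12,"s37")
E
```

```text
t 72.10 tcp [518.75  73.47  96.46] F [ 0.32 -0.02 -0.99] w 0.568 j [ 0.01  0.53  1.94  0.    0.66 -1.65]
yaw now 95.13 tilt 0.16 rotvec to target [-0.07 -0.    0.16]
shift in target axes, mm: [ 44.96  20.38 -23.72]
s37 origin 208 151 scale 12
```

View pics/s37.png

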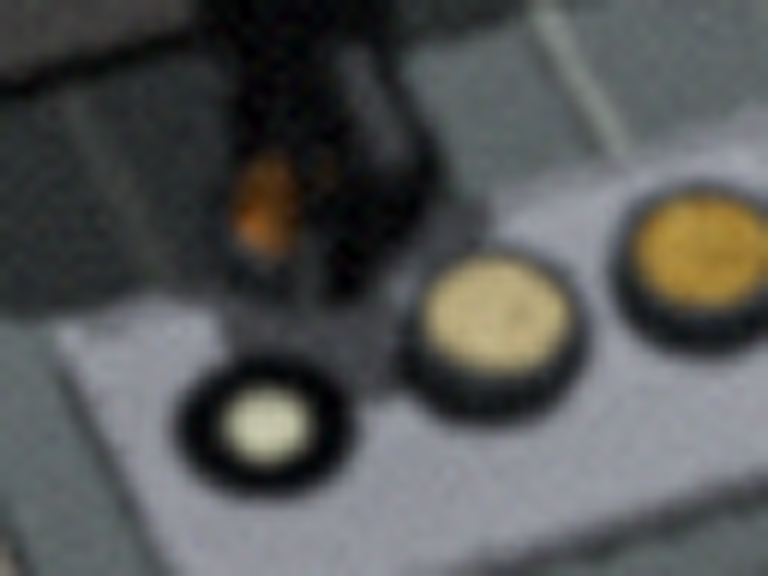

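{"api": "jog_arm", "payload": {
  "series": [
    [0,0.0203,-0.0237,0,0,0],
    [0.02,0,0,0,0,0],
    [0.016,0,0,0,0,0],
    [0.006,0,0,0,0,0],
    [0.002,0,0,0,0,0],
    [0,0,0,0,0,0]
  ]
}}

```text
time_s: 72.9
tcp_pos: [499.5, 47.9, 51.6]
eef_rot: [0.477, -0.522, 0.477, 0.522]
contact_force: [-5.3, -0.9, 11.0]
grip_width: 0.566
```

```bash
python3 - <<'E'
from meas import *
to((500.6,48,51.3),95.2)
E
```

```text
t 72.90 tcp [499.45  47.92  51.62] F [-5.34 -0.87 11.04] w 0.566 j [-0.04  0.59  2.02 -0.    0.53 -1.7 ]
yaw now 95.14 tilt 0.06 rotvec to target [-0.06  0.   -0.06]
shift in target axes, mm: [ 0.32 -1.15 -0.03]
```

{"api": "jog_arm", "payload": {
  "series": [
    [-0.0003,0,0,0,0,0],
    [0,0,0,0,0,0],
    [0,0,0,0,0,0],
    [-0.02,0,0,0,0,0],
    [-0.04,0,0,0,0,0],
    [0,-0.035,0.0014,0,0,0],
    [0,-0.035,0.0014,0,0,0],
    [0,0,0,0,0,0],
    [0,0,0,0,0,0]
  ],
  "grip": 0.06
}}

```text
time_s: 74.03
tcp_pos: [568.6, 56.9, 111.0]
eef_rot: [0.477, -0.521, 0.477, 0.522]
contact_force: [-0.1, -0.2, 0.1]
grip_width: 0.703
```

```bash
python3 - <<'E'
from meas import *
to((569.8,56.8,50.5),95.2)
zoom("side",240,175,64,48,12,"s38")
E
```

```text
t 74.03 tcp [568.6   56.94 110.99] F [-0.09 -0.21  0.1 ] w 0.703 j [-0.02  0.56  1.81  0.    0.77 -1.68]
yaw now 95.13 tilt 0.08 rotvec to target [-0.07  0.01 -0.08]
shift in target axes, mm: [60.49 -1.19 -0.25]
s38 origin 208 151 scale 12
```

View pics/s38.png

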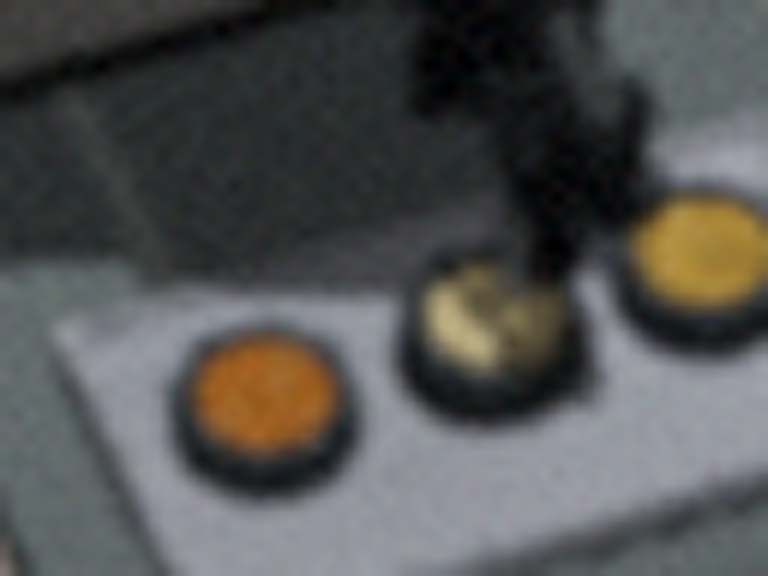

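A is back over its place. Next I re-centre B.

{"api": "jog_arm", "payload": {
  "series": [
    [0.03,-0.001,0,0,0,0],
    [0.02,0,0,0,0,0],
    [0.007,0,0,0,0,0],
    [0.003,0,0,0,0,0],
    [0,0,0,0,0,0]
  ]
}}

```text
time_s: 74.7
tcp_pos: [570.6, 57.0, 51.9]
eef_rot: [-0.477, 0.522, -0.477, -0.522]
contact_force: [0.4, -0.3, 0.1]
grip_width: 0.704
```

{"api": "jog_arm", "payload": {
  "series": [
    [0,0,0,0,0,0],
    [0,0,0,0,0,0],
    [0,0,0,0,0,0],
    [0,0,0,0,0,0],
    [-0.003,0,0,0,0,0],
    [0,0,0,0,0,0]
  ],
  "grip": 0.04,
  "grip_force": 50
}}

```text
time_s: 75.45
tcp_pos: [570.7, 57.0, 54.9]
eef_rot: [-0.477, 0.522, -0.477, -0.522]
contact_force: [0.2, -1.1, -0.3]
grip_width: 0.569
```

```bash
python3 - <<'E'
from meas import *
to((566.6,53.9,51.5),95.2)
E
```

```text
t 75.45 tcp [570.72  57.04  54.9 ] F [ 0.19 -1.12 -0.34] w 0.569 j [-0.02  0.65  1.84  0.    0.65 -1.68]
yaw now 95.13 tilt 0.05 rotvec to target [-0.07 -0.    0.05]
shift in target axes, mm: [ 3.4   4.39 -2.76]
```

{"api": "jog_arm", "payload": {
  "series": [
    [0,0.0037,-0.0028,0,0,0],
    [0.003,0,0,0,0,0],
    [0,0,0,0,0,0]
  ]
}}

```text
time_s: 75.82
tcp_pos: [566.7, 53.6, 52.6]
eef_rot: [-0.477, 0.522, -0.477, -0.522]
contact_force: [-6.5, -2.7, 19.1]
grip_width: 0.571
```

{"api": "jog_arm", "payload": {
  "series": [
    [0,0,0,0,0,0],
    [0,0,0,0,0,0],
    [0,0,0,0,0,0],
    [-0.02,0,0,0,0,0],
    [-0.05,0,0,0,0,0],
    [-0.06,0,-0.02,0,0,0],
    [-0.03,0,-0.05,0,0,0],
    [0,-0.01,-0.055,0,0,0],
    [0,-0.01,-0.055,0,0,0],
    [0,-0.01,-0.055,0,0,0],
    [0,0,0,0,0,0],
    [0,0,0,0,0,0]
  ],
  "grip": 0.06
}}

```text
time_s: 77.32
tcp_pos: [617.6, -176.9, 210.3]
eef_rot: [0.477, -0.521, 0.477, 0.522]
contact_force: [0.3, 1.0, 0.1]
grip_width: 0.702
```

```bash
python3 - <<'E'
from meas import *
to((612.5,-98,83.5),95.2)
zoom("side",240,175,64,48,12,"s39");zoom("top",243,188,64,48,12,"t39")
E
```

```text
t 77.33 tcp [ 617.6  -176.92  210.26] F [0.3  0.97 0.06] w 0.702 j [-0.38  0.54  1.54  0.    1.07 -2.04]
yaw now 95.10 tilt 0.06 rotvec to target [-0.1   0.04 -0.05]
shift in target axes, mm: [126.76  -2.08  79.05]
s39 origin 208 151 scale 12
t39 origin 211 164 scale 12
```

View pics/s39.png

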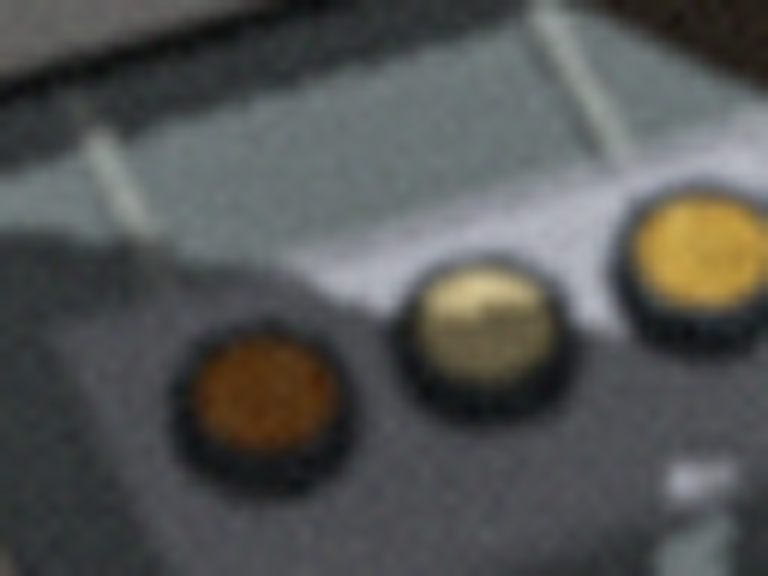

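View pics/t39.png

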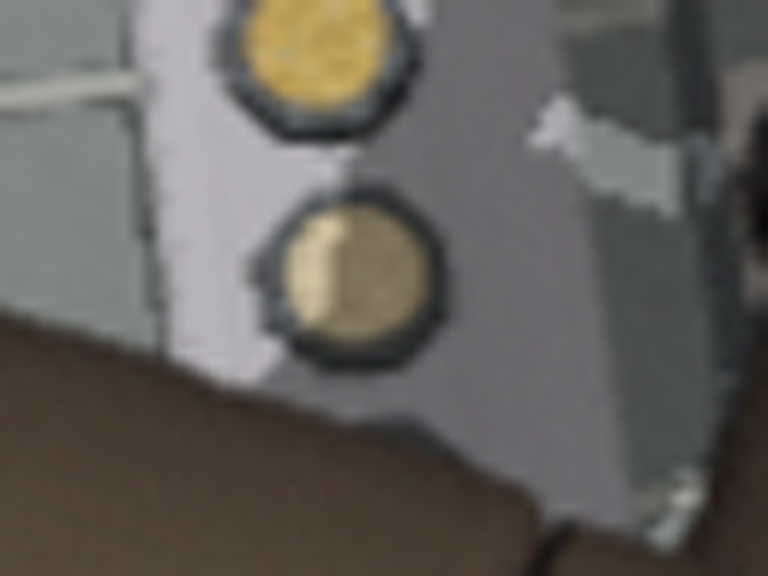

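Side B is at (248.5,177.4), against a prediction of (248.4,177.6) for centred. A and C look centred too. Now I grip the handle to wind in.

{"api": "jog_arm", "payload": {
  "series": [
    [0,-0.001,0.04,0,0,0],
    [0,-0.001,0.039,0,0,0],
    [0.02,0,0,0,0,0],
    [0.03,0,0,0,0,0],
    [0,0,0,0,0,0],
    [0,0,0,0,0,0]
  ],
  "grip": 0.05
}}

```text
time_s: 78.18
tcp_pos: [613.3, -97.9, 161.8]
eef_rot: [-0.477, 0.522, -0.477, -0.522]
contact_force: [0.1, -0.0, 0.3]
grip_width: 0.584
```

```bash
python3 - <<'E'
from meas import *
to((612.7,-98,83.5),95.2)
f=lambda o,p,s:[o[i]+(p[i]+.5)/s-.5 for i in(0,1)]
for p in((264,391),(485,322),(703,252)): print(onz([f((208,151),p,12)],64,"side")[0])
zoom("side",265,205,64,48,12,"s40")
E
```

```text
t 78.17 tcp [613.26 -97.9  161.83] F [ 0.12 -0.03  0.33] w 0.584 j [-0.26  0.56  1.64  0.    0.94 -1.93]
yaw now 95.17 tilt 0.06 rotvec to target [-0.03 -0.02  0.06]
shift in target axes, mm: [78.33  0.56 -0.05]
[500.04  49.65  64.  ]
[565.54  55.34  64.  ]
[631.73  61.74  64.  ]
s40 origin 233 181 scale 12
```

View pics/s40.png

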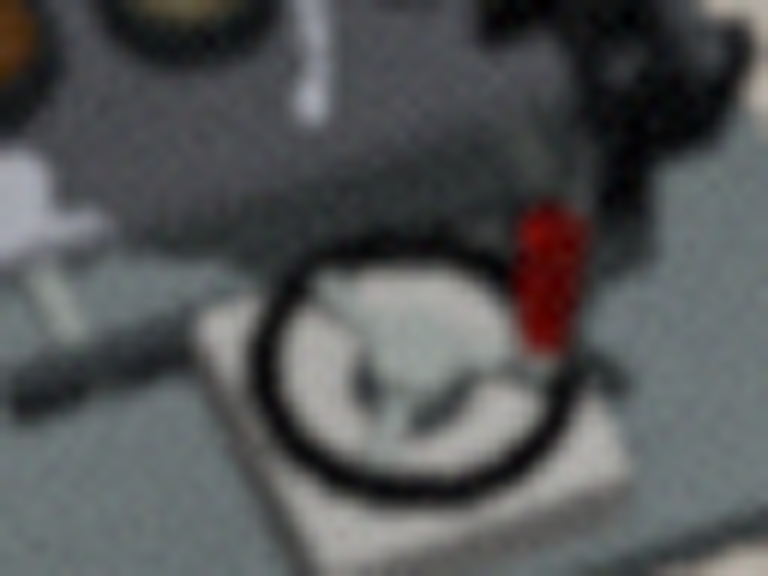

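{"api": "jog_arm", "payload": {
  "series": [
    [0.03,0.0005,0,0,0,0],
    [0.03,0,0,0,0,0],
    [0.012,0,0,0,0,0],
    [0.006,0,0,0,0,0],
    [0,0,0,0,0,0]
  ]
}}

```text
time_s: 78.85
tcp_pos: [612.7, -98.5, 83.4]
eef_rot: [-0.477, 0.522, -0.477, -0.522]
contact_force: [0.7, 0.4, 0.3]
grip_width: 0.581
```

{"api": "jog_arm", "payload": {
  "series": [
    [0,0,0,0,0,0],
    [0,0,0,0,0,0],
    [0,0,0,0,0,0],
    [0,0,0,0,0,0],
    [0,0,0,0,0,0]
  ],
  "grip": 0.0,
  "grip_force": 40
}}

```text
time_s: 79.47
tcp_pos: [612.9, -98.6, 83.6]
eef_rot: [-0.477, 0.522, -0.477, -0.521]
contact_force: [-0.7, -0.6, 6.5]
grip_width: 0.181
```

```bash
python3 circ.py 354 -20 18
```

```text
[[0, 0.0033, -0.0114, 0, 0, 0], [0, 0.0069, -0.0096, 0, 0, 0], [0, 0.0098, -0.0066, 0, 0, 0], [0, 0.0115, -0.0029, 0, 0, 0], [0, 0.0117, 0.0012, 0, 0, 0], [0, 0.0106, 0.0052, 0, 0, 0], [0, 0.0082, 0.0085, 0, 0, 0], [0, 0.0048, 0.0108, 0, 0, 0], [0, 0.0008, 0.0118, 0, 0, 0], [0, -0.0033, 0.0114, 0, 0, 0], [0, -0.0069, 0.0096, 0, 0, 0], [0, -0.0098, 0.0066, 0, 0, 0], [0, -0.0115, 0.0029, 0, 0, 0], [0, -0.0117, -0.0012, 0, 0, 0], [0, -0.0106, -0.0052, 0, 0, 0], [0, -0.0082, -0.0085, 0, 0, 0], [0, -0.0048, -0.0108, 0, 0, 0], [0, -0.0008, -0.0118, 0, 0, 0]]
```

{"api": "jog_arm", "payload": {
  "series": [
    [0,0.0033,-0.0114,0,0,0],
    [0,0.0069,-0.0096,0,0,0],
    [0,0.0098,-0.0066,0,0,0],
    [0,0.0115,-0.0029,0,0,0],
    [0,0.0117,0.0012,0,0,0]
  ]
}}

```text
time_s: 80.1
tcp_pos: [572.4, -131.1, 83.5]
eef_rot: [-0.478, 0.522, -0.477, -0.521]
contact_force: [5.2, 14.6, 6.7]
grip_width: 0.173
```

{"api": "jog_arm", "payload": {
  "series": [
    [0,0.0106,0.0052,0,0,0],
    [0,0.0082,0.0085,0,0,0],
    [0,0.0048,0.0108,0,0,0],
    [0,0.0008,0.0118,0,0,0],
    [0,-0.0033,0.0114,0,0,0],
    [0,-0.0069,0.0096,0,0,0],
    [0,-0.0098,0.0066,0,0,0],
    [0,-0.0115,0.0029,0,0,0],
    [0,-0.0117,-0.0012,0,0,0],
    [0,-0.0106,-0.0052,0,0,0],
    [0,-0.0082,-0.0085,0,0,0],
    [0,-0.0048,-0.0108,0,0,0],
    [0,-0.0008,-0.0118,0,0,0]
  ]
}}

```text
time_s: 81.72
tcp_pos: [613.0, -98.4, 83.5]
eef_rot: [-0.477, 0.522, -0.477, -0.522]
contact_force: [-4.4, 3.0, 10.5]
grip_width: 0.174
```

```bash
python3 - <<'E'
from meas import *
to((612.8,-98.3,83.5),95.2)
zoom("side",235,165,100,75,8,"s41")
E
```

```text
t 81.72 tcp [612.98 -98.41  83.52] F [-4.37  3.   10.52] w 0.174 j [-0.27  0.66  1.7   0.    0.78 -1.93]
yaw now 95.14 tilt 0.07 rotvec to target [-0.06  0.    0.07]
shift in target axes, mm: [0.02 0.17 0.12]
s41 origin 185 128 scale 8
```

View pics/s41.png

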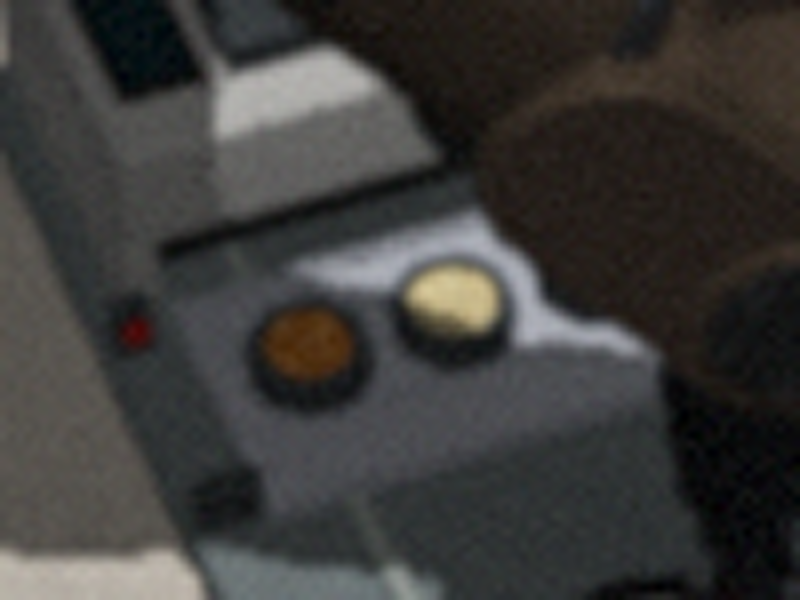

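The carriage went in 60 mm and the cells ride well. I'll do the second turn.

{"api": "jog_arm", "payload": {
  "series": [
    [0,0.0033,-0.0112,0,0,0],
    [0,0.0069,-0.0094,0,0,0],
    [0,0.0098,-0.0065,0,0,0],
    [0,0.0115,-0.0029,0,0,0],
    [0,0.0117,0.0012,0,0,0],
    [0,0.0106,0.0052,0,0,0],
    [0,0.0082,0.0085,0,0,0],
    [0,0.0048,0.0108,0,0,0],
    [0,0.0008,0.0118,0,0,0],
    [0,-0.0033,0.0114,0,0,0],
    [0,-0.0069,0.0096,0,0,0],
    [0,-0.0098,0.0066,0,0,0],
    [0,-0.0115,0.0029,0,0,0],
    [0,-0.0117,-0.0012,0,0,0],
    [0,-0.0106,-0.0052,0,0,0],
    [0,-0.0082,-0.0085,0,0,0],
    [0,-0.0048,-0.0108,0,0,0],
    [0,-0.0008,-0.0118,0,0,0]
  ]
}}

```text
time_s: 84.02
tcp_pos: [613.0, -97.9, 83.6]
eef_rot: [-0.477, 0.522, -0.477, -0.522]
contact_force: [-4.4, 2.7, 10.6]
grip_width: 0.175
```

```bash
python3 - <<'E'
from meas import *
to((612.8,-98.3,83.5),95.2)
zoom("side",235,165,100,75,8,"s42")
E
```

```text
t 84.03 tcp [612.99 -97.91  83.55] F [-4.4   2.7  10.56] w 0.175 j [-0.26  0.66  1.7   0.    0.78 -1.93]
yaw now 95.14 tilt 0.08 rotvec to target [-0.06  0.    0.08]
shift in target axes, mm: [ 0.05  0.22 -0.37]
s42 origin 185 128 scale 8
```

View pics/s42.png

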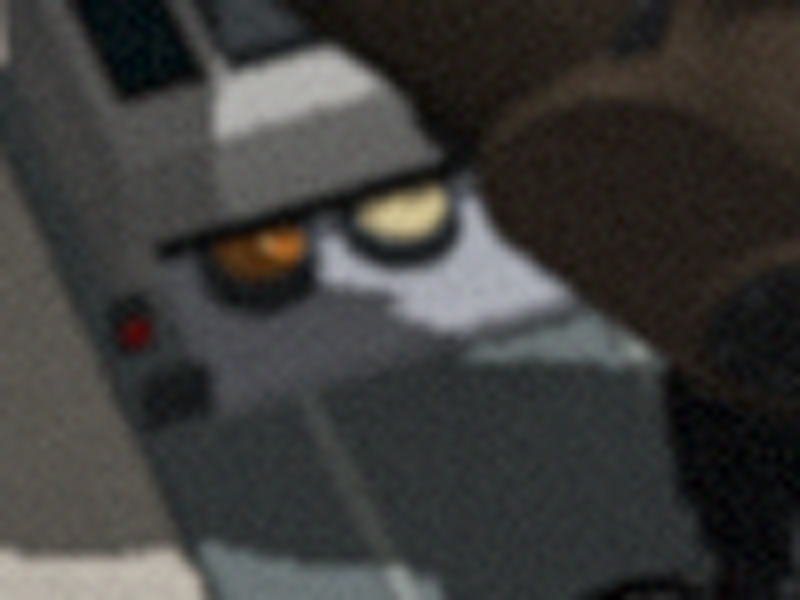

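{"api": "jog_arm", "payload": {
  "series": [
    [0,0.0033,-0.0112,0,0,0],
    [0,0.0069,-0.0094,0,0,0],
    [0,0.0098,-0.0065,0,0,0],
    [0,0.0115,-0.0029,0,0,0],
    [0,0.0117,0.0012,0,0,0],
    [0,0.0106,0.0052,0,0,0],
    [0,0.0082,0.0085,0,0,0]
  ]
}}

```text
time_s: 84.95
tcp_pos: [552.5, -119.0, 83.6]
eef_rot: [-0.478, 0.523, -0.477, -0.521]
contact_force: [6.5, 2.4, 5.0]
grip_width: 0.179
```

```bash
python3 circ.py 214 -5 12; python3 - <<'E'
from meas import *
st()
zoom("side",235,165,100,75,8,"s43")
E
```

```text
[[0, 0.0015, 0.0025, 0, 0, 0], [0, 0.0013, 0.0027, 0, 0, 0], [0, 0.0011, 0.0028, 0, 0, 0], [0, 0.0008, 0.0028, 0, 0, 0], [0, 0.0006, 0.0029, 0, 0, 0], [0, 0.0003, 0.0029, 0, 0, 0], [0, 0.0001, 0.003, 0, 0, 0], [0, -0.0002, 0.003, 0, 0, 0], [0, -0.0004, 0.0029, 0, 0, 0], [0, -0.0007, 0.0029, 0, 0, 0], [0, -0.0009, 0.0028, 0, 0, 0], [0, -0.0012, 0.0027, 0, 0, 0]]
t 84.95 tcp [ 552.47 -119.02   83.56] F [6.49 2.4  4.95] w 0.179 j [-0.33  0.6   1.85 -0.    0.69 -1.99]
s43 origin 185 128 scale 8
```

View pics/s43.png

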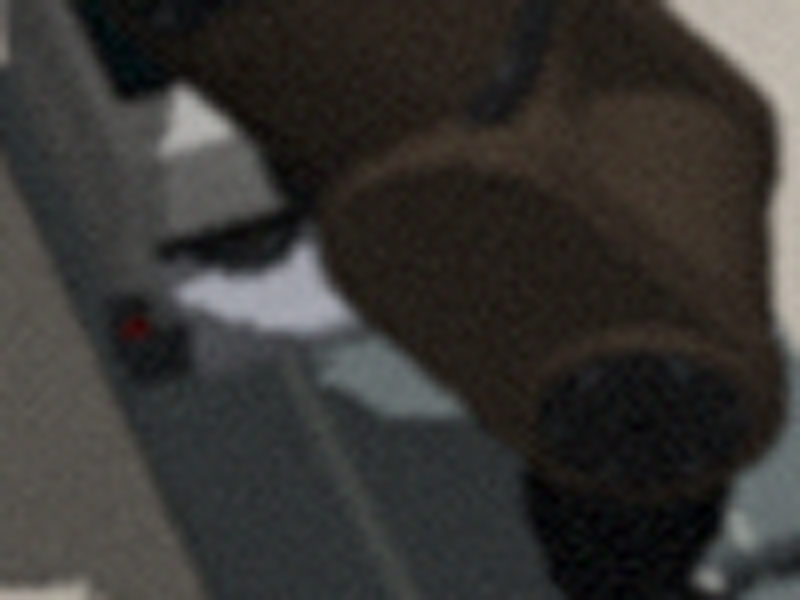

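The lug is nearly at the red stop, so I'll go on in 5° steps and watch the force.

{"api": "jog_arm", "payload": {
  "series": [
    [0,0.0015,0.0025,0,0,0],
    [0,0.0013,0.0027,0,0,0],
    [0,0,0,0,0,0]
  ]
}}

```text
time_s: 85.38
tcp_pos: [549.1, -113.7, 83.5]
eef_rot: [-0.477, 0.522, -0.477, -0.521]
contact_force: [-0.3, 1.0, 9.2]
grip_width: 0.173
```

{"api": "jog_arm", "payload": {
  "series": [
    [0,0.0011,0.0028,0,0,0],
    [0,0.0008,0.0028,0,0,0],
    [0,0,0,0,0,0]
  ]
}}

```text
time_s: 85.75
tcp_pos: [546.7, -108.3, 83.5]
eef_rot: [-0.477, 0.522, -0.477, -0.521]
contact_force: [-0.3, 0.5, 8.4]
grip_width: 0.176
```

{"api": "jog_arm", "payload": {
  "series": [
    [0,0.0006,0.0029,0,0,0],
    [0,0,0,0,0,0]
  ]
}}

```text
time_s: 86.0
tcp_pos: [545.9, -105.5, 83.5]
eef_rot: [-0.477, 0.522, -0.477, -0.521]
contact_force: [-0.4, -0.6, 8.8]
grip_width: 0.174
```

{"api": "jog_arm", "payload": {
  "series": [
    [0,0.0003,0.0029,0,0,0],
    [0,0,0,0,0,0]
  ]
}}

```text
time_s: 86.25
tcp_pos: [545.3, -102.7, 83.5]
eef_rot: [-0.477, 0.522, -0.477, -0.521]
contact_force: [0.6, -0.6, 9.6]
grip_width: 0.176
```

{"api": "jog_arm", "payload": {
  "series": [
    [0,0.0001,0.003,0,0,0],
    [0,0,0,0,0,0]
  ]
}}

```text
time_s: 86.5
tcp_pos: [545.0, -100.2, 83.5]
eef_rot: [-0.477, 0.523, -0.477, -0.521]
contact_force: [-0.5, -4.4, 7.8]
grip_width: 0.174
```

{"api": "jog_arm", "payload": {
  "series": [
    [0,-0.0002,0.003,0,0,0],
    [0,0,0,0,0,0]
  ]
}}

```text
time_s: 86.75
tcp_pos: [545.1, -99.6, 83.6]
eef_rot: [-0.476, 0.524, -0.478, -0.52]
contact_force: [-3.3, -25.5, 6.4]
grip_width: 0.174
```

{"api": "jog_arm", "payload": {
  "series": [
    [0,-0.0004,0.0029,0,0,0],
    [0,0,0,0,0,0]
  ]
}}

```text
time_s: 87.0
tcp_pos: [545.3, -99.0, 83.7]
eef_rot: [-0.476, 0.524, -0.478, -0.52]
contact_force: [-6.3, -44.7, 5.6]
grip_width: 0.175
```

The resistance rose to 45 N, so the carriage is against its stop. I'll relax the push, release the handle and retreat.

{"api": "jog_arm", "payload": {
  "series": [
    [0,0.0003,-0.0035,0,0,0],
    [0,0,0,0,0,0]
  ]
}}

```text
time_s: 87.25
tcp_pos: [545.1, -99.7, 83.6]
eef_rot: [-0.477, 0.523, -0.477, -0.521]
contact_force: [-3.2, -19.7, 8.0]
grip_width: 0.174
```

{"api": "jog_arm", "payload": {
  "series": [
    [0,0,0,0,0,0],
    [0,0,0,0,0,0],
    [0,0,0,0,0,0],
    [-0.05,0,0,0,0,0],
    [-0.06,0,0,0,0,0],
    [-0.06,0,0,0,0,0],
    [-0.02,0.02,-0.04,0,0,0],
    [0,0.02,-0.05,0,0,0],
    [0,0,0,0,0,0],
    [0,0,0,0,0,0]
  ],
  "grip": 0.05
}}

```text
time_s: 88.5
tcp_pos: [512.7, -190.0, 272.5]
eef_rot: [0.477, -0.522, 0.477, 0.522]
contact_force: [0.2, 1.1, 0.4]
grip_width: 0.589
```

```bash
python3 - <<'E'
from meas import *
st()
zoom("side",235,150,110,82,7,"s44"); zoom("top",200,195,140,105,5,"t44")
for c in("top","side"):
  arm.capture(c)
  for k in arm.place_of("start_key_top",c)[:1]: print(c,np.round(k["point"],1),round(k["confidence"],2),onz([k["point"]],158,c)[0])
E
```

```text
t 88.50 tcp [ 512.71 -189.96  272.49] F [0.21 1.12 0.38] w 0.589 j [-0.48  0.34  1.7   0.    1.11 -2.14]
s44 origin 180 109 scale 7
t44 origin 130 143 scale 5
top [154.2 215.2] 0.4 [472.15 308.52 158.  ]
```

View pics/s44.png

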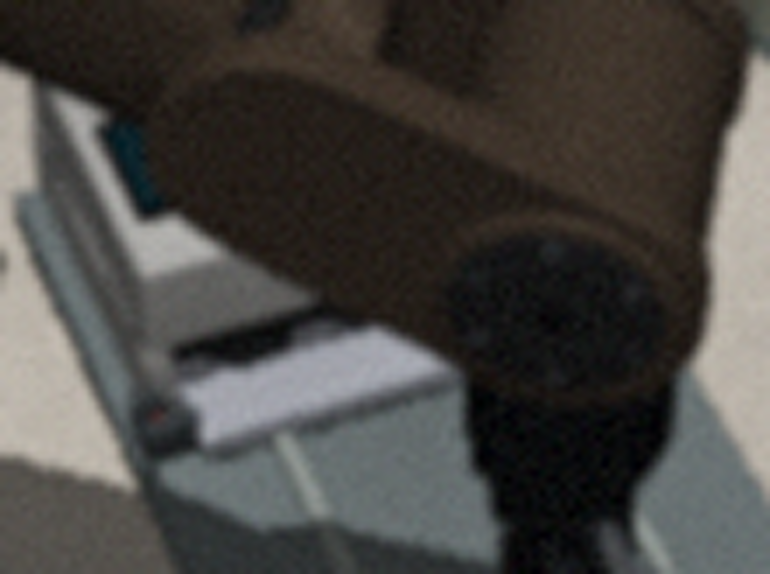

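View pics/t44.png

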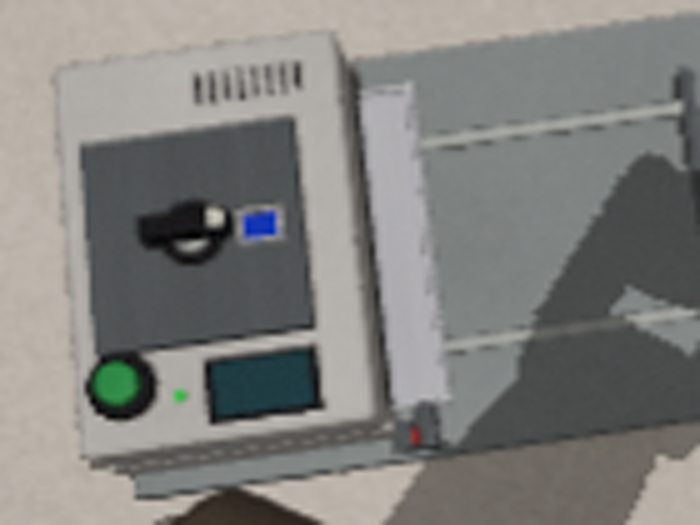

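The lug sits against the stop and blue is still in the window (top (182,187.5)). The green key is at top (153.1,219).

```bash
python3 - <<'E'
from meas import *
for n in("top","side"):
    im=arm.capture(n).astype(int); m=(im[:,:,1]-np.maximum(im[:,:,0],im[:,:,2]))>40
    yy,xx=np.nonzero(m); k=(np.abs(xx-(153 if n=="top" else 196))<8)&(np.abs(yy-(219 if n=="top" else 112))<8)
    if k.sum(): c=(xx[k].mean(),yy[k].mean()); print(n,c,k.sum(),onz([c],158,n)[0])
im=C and None
to((458.5,310,210),95.2)
E
```

```text
top (np.float64(152.6727272727273), np.float64(219.27272727272728)) 55 [460.2  312.97 158.  ]
t 88.90 tcp [ 512.95 -189.83  272.66] F [-0.05 -0.4   0.06] w 0.586 j [-0.48  0.34  1.7   0.    1.11 -2.14]
yaw now 95.17 tilt 0.01 rotvec to target [-0.03  0.01 -0.  ]
shift in target axes, mm: [ 62.66   8.92 502.71]
```

{"api": "jog_arm", "payload": {
  "series": [
    [0,0.0008,0.05,0,0,0],
    [0,0.0008,0.05,0,0,0],
    [0,0.0008,0.05,0,0,0],
    [0,0.0008,0.05,0,0,0],
    [0,0.0008,0.05,0,0,0],
    [0,0.0008,0.05,0,0,0],
    [0,0.0008,0.05,0,0,0],
    [0,0.0008,0.05,0,0,0],
    [0,0.0008,0.05,0,0,0],
    [0,0.0008,0.05,0,0,0],
    [0.04,0,0,0,0,0],
    [0,0,0,0,0,0],
    [0,0,0,0,0,0]
  ],
  "grip": 0.0
}}

```text
time_s: 90.52
tcp_pos: [460.6, 306.9, 233.8]
eef_rot: [-0.478, 0.522, -0.477, -0.522]
contact_force: [-0.0, 0.6, 0.6]
grip_width: -0.002
```

```bash
python3 - <<'E'
from meas import *
to((459,310.5,170),95.2)
im=arm.capture("side").astype(int); m=(im[:,:,1]-np.maximum(im[:,:,0],im[:,:,2]))>25
yy,xx=np.nonzero(m); k=(np.abs(xx-196)<8)&(np.abs(yy-112)<8)
if k.sum(): c=(xx[k].mean(),yy[k].mean()); print(c,k.sum(),onz([c],158,"side")[0])
zoom("side",205,110,80,60,10,"s45")
E
```

```text
t 90.53 tcp [460.62 306.86 233.81] F [-0.    0.59  0.57] w -0.002 j [ 0.47  0.39  1.73  0.    1.02 -1.19]
yaw now 95.10 tilt 0.05 rotvec to target [-0.1   0.02  0.05]
shift in target axes, mm: [63.81  1.29  3.77]
(np.float64(195.5), np.float64(112.21428571428571)) 28 [456.29 310.27 158.  ]
s45 origin 165 80 scale 10
```

View pics/s45.png

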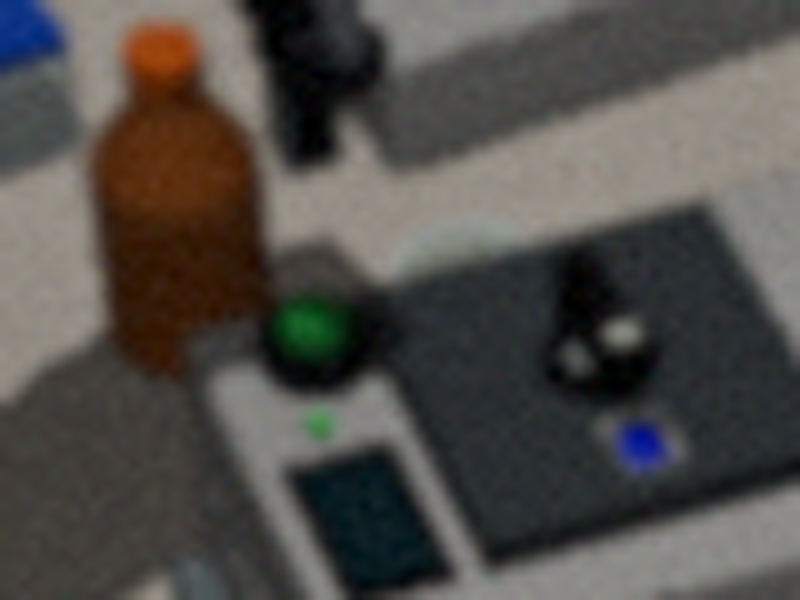

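The key is visible at side (195.5,112.2), which with the top view gives about (458,310.8). Blue still shows in the window.

{"api": "jog_arm", "payload": {
  "series": [
    [0,0.0022,0.0037,0,0,0],
    [0.04,0,0,0,0,0],
    [0.022,0,0,0,0,0],
    [0,0,0,0,0,0],
    [0,0,0,0,0,0]
  ]
}}

```text
time_s: 91.25
tcp_pos: [458.1, 310.7, 171.9]
eef_rot: [-0.478, 0.522, -0.477, -0.522]
contact_force: [0.3, -0.8, -0.5]
grip_width: 0.001
```

{"api": "jog_arm", "payload": {
  "series": [
    [0.004,0,0,0,0,0],
    [0.004,0,0,0,0,0],
    [0.004,0,0,0,0,0],
    [0,0,0,0,0,0]
  ]
}}

```text
time_s: 91.75
tcp_pos: [457.7, 310.6, 158.7]
eef_rot: [0.477, -0.522, 0.477, 0.522]
contact_force: [0.3, 0.2, 3.5]
grip_width: 0.001
```

Contact is at z≈158.7. I'll press through the travel.

{"api": "jog_arm", "payload": {
  "series": [
    [0.003,0,0,0,0,0],
    [0.003,0,0,0,0,0],
    [0.0015,0,0,0,0,0],
    [0,0,0,0,0,0]
  ]
}}

```text
time_s: 92.25
tcp_pos: [458.0, 310.7, 155.3]
eef_rot: [-0.478, 0.522, -0.476, -0.521]
contact_force: [-12.2, -7.8, 47.5]
grip_width: 0.003
```

{"api": "jog_arm", "payload": {
  "series": [
    [-0.002,0,0,0,0,0],
    [0,0,0,0,0,0]
  ]
}}

```text
time_s: 92.5
tcp_pos: [457.9, 310.6, 155.6]
eef_rot: [-0.478, 0.522, -0.476, -0.522]
contact_force: [-7.3, -4.0, 29.4]
grip_width: -0.0
```

```bash
python3 - <<'E'
from meas import *
st()
zoom("side",200,112,48,36,16,"s46"); zoom("top",160,215,48,36,16,"t46")
E
```

```text
t 92.50 tcp [457.86 310.62 155.63] F [-7.32 -4.02 29.37] w -0.000 j [ 0.48  0.48  1.82 -0.    0.84 -1.18]
s46 origin 176 94 scale 16
t46 origin 136 197 scale 16
```

View pics/s46.png

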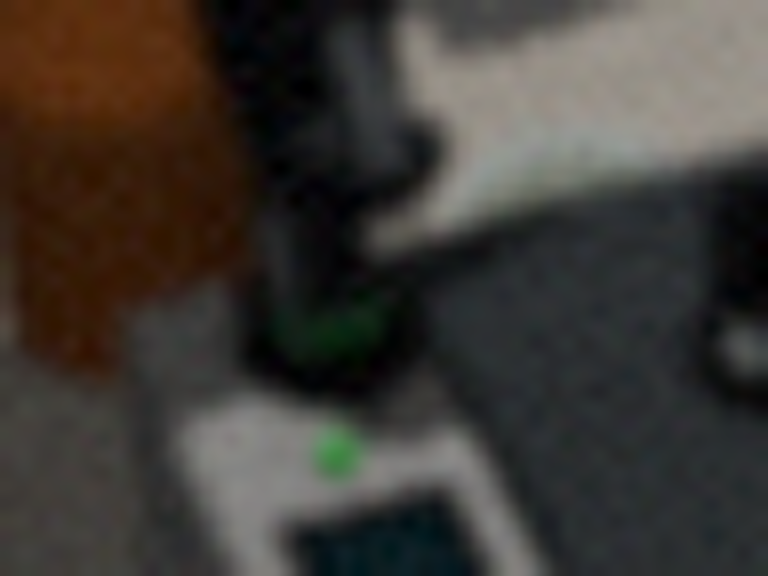

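View pics/t46.png

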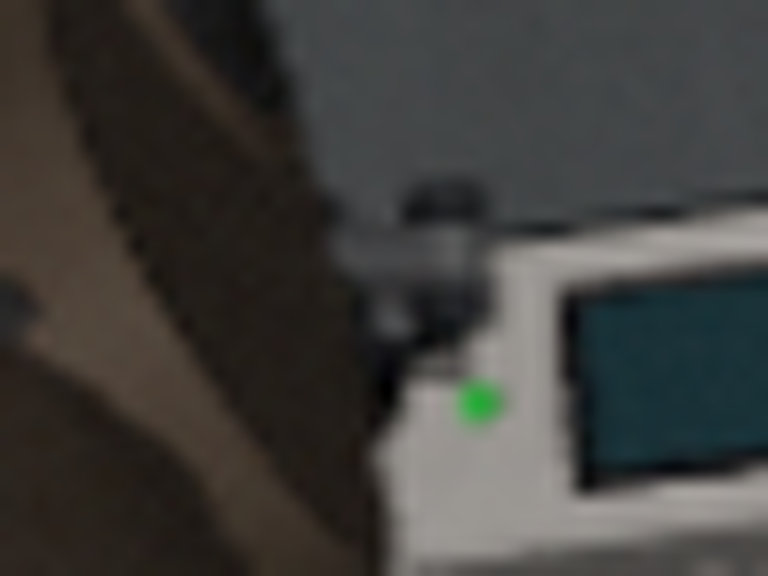

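Contact is hard at z≈155.9, earlier than the expected 152. It could be a finger resting on the collar around the key. I'll check with a force profile.

{"api": "jog_arm", "payload": {
  "series": [
    [-0.009,0,0,0,0,0],
    [0,0,0,0,0,0]
  ]
}}

```text
time_s: 92.85
tcp_pos: [457.7, 310.5, 162.5]
eef_rot: [-0.477, 0.522, -0.477, -0.522]
contact_force: [0.0, 0.0, 0.3]
grip_width: 0.004
```

{"api": "jog_arm", "payload": {
  "series": [
    [0.001,0,0,0,0,0],
    [0,0,0,0,0,0]
  ]
}}

```text
time_s: 93.1
tcp_pos: [457.6, 310.5, 160.8]
eef_rot: [0.477, -0.522, 0.477, 0.522]
contact_force: [-0.2, 0.6, 1.4]
grip_width: 0.002
```

{"api": "jog_arm", "payload": {
  "series": [
    [0.001,0,0,0,0,0],
    [0,0,0,0,0,0]
  ]
}}

```text
time_s: 93.35
tcp_pos: [457.6, 310.5, 160.1]
eef_rot: [0.477, -0.522, 0.477, 0.522]
contact_force: [0.7, -0.2, 2.3]
grip_width: -0.001
```

{"api": "jog_arm", "payload": {
  "series": [
    [0.001,0,0,0,0,0],
    [0,0,0,0,0,0]
  ]
}}

```text
time_s: 93.6
tcp_pos: [457.7, 310.5, 159.2]
eef_rot: [0.477, -0.522, 0.477, 0.522]
contact_force: [0.4, -0.1, 2.7]
grip_width: 0.003
```

{"api": "jog_arm", "payload": {
  "series": [
    [0.001,0,0,0,0,0],
    [0,0,0,0,0,0]
  ]
}}

```text
time_s: 93.85
tcp_pos: [457.7, 310.5, 158.2]
eef_rot: [0.477, -0.522, 0.477, 0.522]
contact_force: [-0.5, -0.1, 2.7]
grip_width: 0.0
```

{"api": "jog_arm", "payload": {
  "series": [
    [0.001,0,0,0,0,0],
    [0,0,0,0,0,0]
  ]
}}

```text
time_s: 94.1
tcp_pos: [457.6, 310.5, 157.2]
eef_rot: [0.477, -0.522, 0.477, 0.522]
contact_force: [-0.3, -0.2, 4.3]
grip_width: -0.001
```

The spring force climbs smoothly from z≈162 to about 4.3 N at 157.2, so the hard stop at 155.9 is full travel (6 mm, about 5 N). I'll finish the press fully down once more, then withdraw.

{"api": "jog_arm", "payload": {
  "series": [
    [0.001,0,0,0,0,0],
    [0.0015,0,0,0,0,0],
    [0,0,0,0,0,0]
  ]
}}

```text
time_s: 94.48
tcp_pos: [457.7, 310.5, 155.9]
eef_rot: [-0.477, 0.522, -0.477, -0.522]
contact_force: [-4.3, -2.2, 16.9]
grip_width: -0.002
```

{"api": "jog_arm", "payload": {
  "series": [
    [0.001,0,0,0,0,0],
    [0,0,0,0,0,0]
  ]
}}

```text
time_s: 94.72
tcp_pos: [457.7, 310.6, 155.7]
eef_rot: [-0.478, 0.522, -0.477, -0.522]
contact_force: [-6.6, -3.6, 25.8]
grip_width: -0.002
```

{"api": "jog_arm", "payload": {
  "series": [
    [-0.02,0,0,0,0,0],
    [-0.05,0,0,0,0,0],
    [-0.05,0,0,0,0,0],
    [0,0.0,0.05,0,0,0],
    [0,0.0,0.05,0,0,0],
    [0,0,0.05,0,0,0],
    [0,0,0.05,0,0,0],
    [0,0.02,0.05,0,0,0],
    [0,0,0,0,0,0],
    [0,0,0,0,0,0]
  ]
}}

```text
time_s: 95.98
tcp_pos: [415.3, 557.4, 273.0]
eef_rot: [-0.477, 0.522, -0.477, -0.522]
contact_force: [0.4, 0.6, -0.1]
grip_width: 0.0
```

```bash
python3 - <<'E'
from meas import *
st()
for n in("side","top"): cv2.imwrite(f"pics/{n}F.png",cv2.resize(arm.capture(n)[:,:,::-1],None,fx=1.5,fy=1.5,interpolation=cv2.INTER_CUBIC))
zoom("side",225,150,110,82,7,"sF2"); zoom("top",200,195,140,105,5,"tF2")
E
```

```text
t 95.97 tcp [415.28 557.36 273.05] F [ 0.45  0.56 -0.09] w 0.000 j [ 0.84  0.56  1.31 -0.    1.27 -0.83]
sF2 origin 170 109 scale 7
tF2 origin 130 143 scale 5
```

View pics/sideF.png

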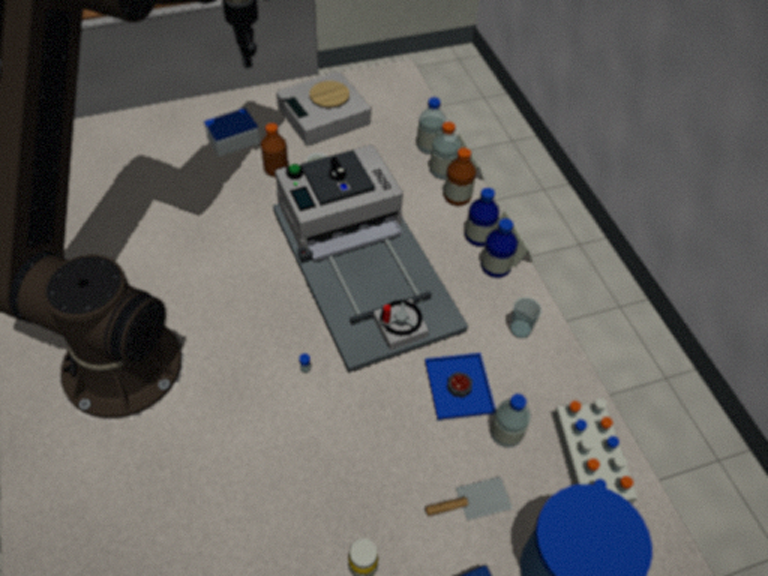

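View pics/topF.png

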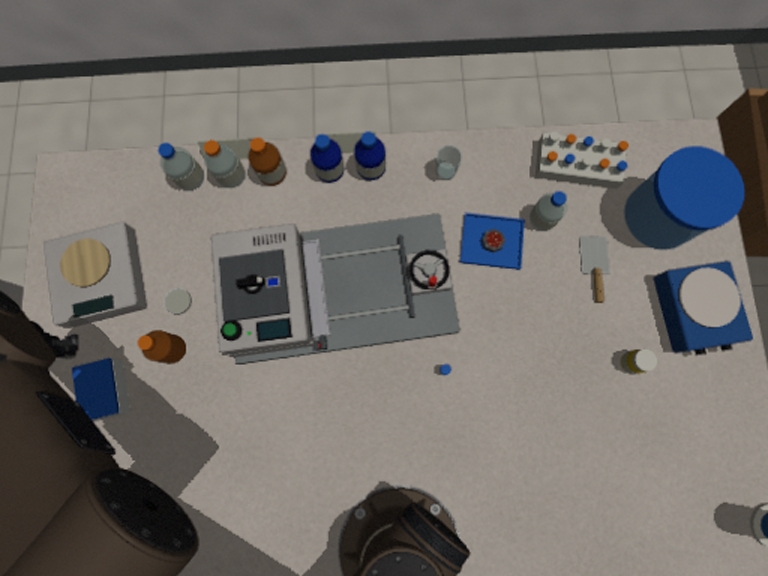

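View pics/sF2.png

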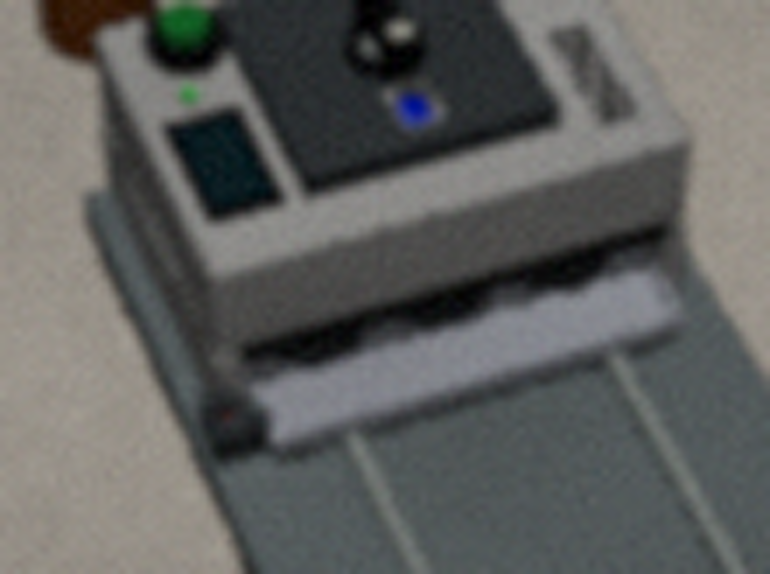

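View pics/tF2.png

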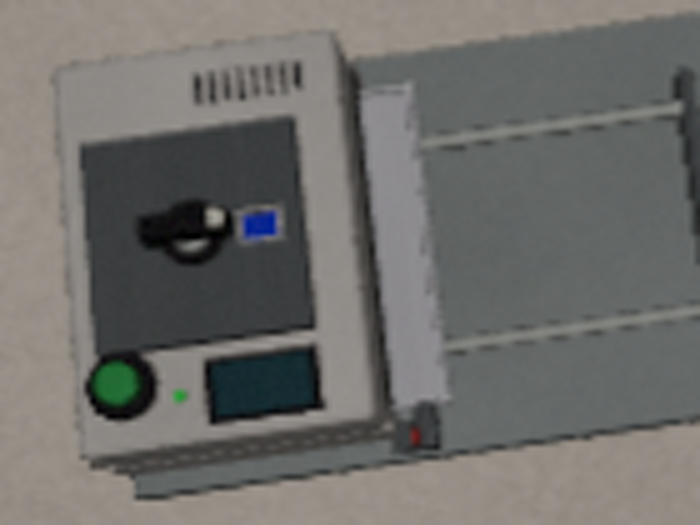

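The final views agree: red cell in the tray, carriage lug at the stop, blue in the window, other objects in place and the arm clear.

```bash
python3 -c "
from cell import arm
print(arm.job_done()); print(arm.state()['time_s'])"
```

```text
the job is handed in; nothing more can be done
None
the job is handed in; nothing more can be done
```

I did every step of the job and handed it in at about 96 s of the 210 s allowed; the hand-in gave no verdict.

**What I did:**
- I wound the carriage out and laid the red cell flat in the blue tray.
- I tipped the three standing cells over on the bench, then laid each flat on the carriage over its own aperture.
- I turned the filter wheel until blue filled the window.
- I wound the carriage in to its stop and pressed the start key.

**Out of order:** one cell was knocked about 3 cm aside on the carriage, and it pushed its neighbour about 3 mm. I noticed just after turning the filter wheel, so both cells were put back after that step rather than before it.

**Last checks:**
- **Cells:** all three measured within about 2 mm of their apertures before winding in. Partway in, the two in view still rode well. Once inside the head they could not be measured.
- **Carriage:** the handle force rose to 45 N at the stop, and the pictures show the lug against the red face.
- **Filter:** blue fills the window, with the knob's white tip pointing at it.
- **Start key:** the spring force rose over about 6 mm to a hard stop. It met the finger at about 162 mm rather than the stated 158, so I judged it fully down from the travel and force. The first press reached 47 N; the last one, after a force check, stayed at 26 N.
- **Bottles, jar, vial, dish and spatula:** they look unmoved in the final pictures.

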